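# Load and lock the ink-bottle shaker

## Task

Load the ink shaker: take every ink bottle out of the carry block and stand it upright in a pocket of the shaker's rack, one to a pocket, and then lock the clamp bar against them by putting the clamp key in the cam and turning it clockwise, a full quarter turn to its stop. The clamp key is the rear one on the crowded key stand, so first move each key in front of it to the arm of the empty stand; when the bar is locked, take the clamp key out and hang it back on the stand it came from, which it then has to itself. Do not disturb the tattoo machine, the jar and the loose grip lying in front.

Things in the scene. Friction and masses are not known exactly. Their poses are not given: they have to be found in the camera images.
- shaker: Ink shaker: fixed grey housing, 150 (x) by 210 mm (y). Origin: centre of its underside on the mat; +x to its rear, +y to its left. On its platform (58 mm up): a comb-like rack 20 mm high with four pockets in a row along y, 44 mm apart, open to the front (-x), where the clamp bar, 18 mm high, closes them; in front of the bar, at x = -32 mm, y = 0, the cam.
- pocket1 (a point): Centre of the floor of rack pocket 1 (1 is at the shaker's -y end). Bar open, the pocket measures 34 mm in the shaker's x and 33 mm in y about this point, 20 mm deep; the tops of the walls between pockets are rounded.
- pocket2 (a point): Centre of the floor of rack pocket 2 (1 is at the shaker's -y end). Bar open, the pocket measures 34 mm in the shaker's x and 33 mm in y about this point, 20 mm deep; the tops of the walls between pockets are rounded.
- pocket3 (a point): Centre of the floor of rack pocket 3 (1 is at the shaker's -y end). Bar open, the pocket measures 34 mm in the shaker's x and 33 mm in y about this point, 20 mm deep; the tops of the walls between pockets are rounded.
- pocket4 (a point): Centre of the floor of rack pocket 4 (1 is at the shaker's -y end). Bar open, the pocket measures 34 mm in the shaker's x and 33 mm in y about this point, 20 mm deep; the tops of the walls between pockets are rounded.
- cam (a joint): Angle of the cam: 0 open (at the start), 1.5 rad locked, at its stop; grows as it is turned clockwise seen from above. Stiff (0.12 N m), stays where it is left.
- bar (a joint): Travel of the clamp bar, drawn to the rear by the cam: 0 open, 0.0052 m locked, bearing on the bottles in the pockets.
- cam_slot (a point): Centre of the mouth of the slot in the top of the cam, a round steel drum with a dark rim, 38 mm in diameter, top 77.5 mm above the mat. The slot, 24.6 mm long (point y) and 8.5 mm wide (point x), goes 19 mm straight down. It turns with the cam; at cam angle 0 its axes are the shaker's.
- clamp_key: Clamp key, steel, 70 g, always rearmost on its stand. Bow (closed loop) 42 mm wide (y), 52 mm high (z), 8 mm thick (x), flat cheeks 26 mm high at y = -21 and +21 mm; eye 26 x 36 mm. Origin: centre of the eye; z up the shank, x square to the bow. Flat blade 22 mm wide (y), 6 mm thick (x), z -62 to -88 mm, then a narrower lead-in to the tip at -92 mm. Fits the cam slot either way round; fully in, its origin is 150 mm above the mat. Up to 0.2 rad of play in turning.
- key_socket: Another key, may be absent, steel, 70 g. Bow (closed loop) 42 mm wide (y), 52 mm high (z), 8 mm thick (x), flat cheeks 26 mm high at y = -21 and +21 mm; eye 26 x 36 mm. Origin: centre of the eye; z up the shank, x square to the bow. Round shank with a socket end 16 mm in diameter, tip at z = -82 mm.
- key_square: Another key, may be absent, steel, 70 g. Bow (closed loop) 42 mm wide (y), 52 mm high (z), 8 mm thick (x), flat cheeks 26 mm high at y = -21 and +21 mm; eye 26 x 36 mm. Origin: centre of the eye; z up the shank, x square to the bow. Round shank with an 8 mm square end, tip at z = -75 mm.
- key_pin: Another key, may be absent, steel, 70 g. Bow (closed loop) 42 mm wide (y), 52 mm high (z), 8 mm thick (x), flat cheeks 26 mm high at y = -21 and +21 mm; eye 26 x 36 mm. Origin: centre of the eye; z up the shank, x square to the bow. Round shank with a cross pin 23 mm long (y), tip at z = -78 mm.
- stand_keys: Fixed key stand where all keys hang at the start. Origin: foot of its post (12 mm thick) on the mat. From the post's top a level arm 8 mm thick, axis at z = 170 mm, runs along -x and turns up at x = -128 mm. A hanging key's origin is 14 mm below the arm's axis, its x along the arm: the clamp key at x = -30 mm, others at about -56, -82, -108 mm. Foot plate 10 mm thick, x -133 to 33, y -38 to 38 mm.
- stand_keys_tip (a point): Centre of the upturned tip of the crowded stand's arm, at x = -141, z = 182 mm in the stand's frame; its top is at 187 mm, so a key must be raised some 20 mm to pass over it.
- stand_spare: Second fixed key stand, same shape, frame and measures as the first, its arm empty at the start.
- stand_spare_tip (a point): Centre of the upturned tip of the empty stand's arm (x = -141, z = 182 mm in that stand's frame).
- ink_1: Ink bottle, 96 mm high, round body 29 mm in diameter up to 60 mm, a thinner neck and spout above it, 45 g. Origin: centre of its underside, z up along the bottle. Stands in a bore of the block at the start. May be absent.
- ink_2: Ink bottle, 86 mm high, round body 29 mm in diameter up to 50 mm, a thinner neck and spout above it, 45 g. Origin: centre of its underside, z up along the bottle. Stands in a bore of the block at the start. May be absent.
- ink_3: Ink bottle, 96 mm high, round body 29 mm in diameter up to 60 mm, a thinner neck and spout above it, 45 g. Origin: centre of its underside, z up along the bottle. Stands in a bore of the block at the start. May be absent.
- ink_4: Ink bottle, 86 mm high, round body 29 mm in diameter up to 50 mm, a thinner neck and spout above it, 45 g. Origin: centre of its underside, z up along the bottle. Stands in a bore of the block at the start. May be absent.
- block: Loose black carry block for ink bottles, 124 x 124 x 28 mm, 0.6 kg. Origin: centre of its underside on the mat, axes square to its sides. Four round bores, 31 mm in diameter and 20 mm deep (floor 8 mm above the mat), at x and y = -32 and +32 mm; some may be empty.
- tattoo_machine: Bystander: black tattoo machine lying on the mat, 191 x 44 x 40 mm. Not to be disturbed.
- jar_balm: Bystander: screw-lid jar, 59 mm in diameter, 50 mm high. Not to be disturbed.
- grip_steel: Bystander: pale machine grip lying on the mat, 21 x 62 x 21 mm. Not to be disturbed.

How it is judged:
On the way, in this order (a step that is already met when the one before it is completed fails the run):
1. every ink bottle stands in a pocket while the clamp bar is still open (x of ink_1 in the frame of shaker between 0.018 and 0.038 m and y of ink_1 in the frame of shaker between -0.088 and 0.088 m and z of ink_1 in the frame of shaker between 0.052 and 0.064 m and angle between each of ink_1, ink_2, ink_3, ink_4's own z axis and vertical below 0.12 rad and x of ink_2 in the frame of shaker between 0.018 and 0.038 m and y of ink_2 in the frame of shaker between -0.088 and 0.088 m and z of ink_2 in the frame of shaker between 0.052 and 0.064 m and x of ink_3 in the frame of shaker between 0.018 and 0.038 m and y of ink_3 in the frame of shaker between -0.088 and 0.088 m and z of ink_3 in the frame of shaker between 0.052 and 0.064 m and x of ink_4 in the frame of shaker between 0.018 and 0.038 m and y of ink_4 in the frame of shaker between -0.088 and 0.088 m and z of ink_4 in the frame of shaker between 0.052 and 0.064 m and value of joint cam below 0.3 rad), for 0.2 s.
2. the cam is turned to locked by the clamp key standing in its slot (value of joint cam above 1.38 rad and horizontal distance between clamp_key and cam_slot below 0.008 m and height (world z) of clamp_key below 0.158 m and x of ink_1 in the frame of shaker between 0.018 and 0.038 m and y of ink_1 in the frame of shaker between -0.088 and 0.088 m and z of ink_1 in the frame of shaker between 0.052 and 0.064 m and angle between each of ink_1, ink_2, ink_3, ink_4's own z axis and vertical below 0.12 rad and x of ink_2 in the frame of shaker between 0.018 and 0.038 m and y of ink_2 in the frame of shaker between -0.088 and 0.088 m and z of ink_2 in the frame of shaker between 0.052 and 0.064 m and x of ink_3 in the frame of shaker between 0.018 and 0.038 m and y of ink_3 in the frame of shaker between -0.088 and 0.088 m and z of ink_3 in the frame of shaker between 0.052 and 0.064 m and x of ink_4 in the frame of shaker between 0.018 and 0.038 m and y of ink_4 in the frame of shaker between -0.088 and 0.088 m and z of ink_4 in the frame of shaker between 0.052 and 0.064 m), for 0.2 s.
At the end, for the whole second after the job is handed in: Every bottle present stands upright (0.12 rad) on a pocket floor; cam at 1.38 rad or more, bar drawn in at least 4.4 mm; the clamp key hangs at rest on the stand it came from, every other key present on the other stand (eye over the arm between post and tip, straight within 0.3 rad) (x of ink_1 in the frame of shaker between 0.018 and 0.038 m and y of ink_1 in the frame of shaker between -0.088 and 0.088 m and z of ink_1 in the frame of shaker between 0.052 and 0.064 m and angle between each of ink_1, ink_2, ink_3, ink_4's own z axis and vertical below 0.12 rad and x of ink_2 in the frame of shaker between 0.018 and 0.038 m and y of ink_2 in the frame of shaker between -0.088 and 0.088 m and z of ink_2 in the frame of shaker between 0.052 and 0.064 m and x of ink_3 in the frame of shaker between 0.018 and 0.038 m and y of ink_3 in the frame of shaker between -0.088 and 0.088 m and z of ink_3 in the frame of shaker between 0.052 and 0.064 m and x of ink_4 in the frame of shaker between 0.018 and 0.038 m and y of ink_4 in the frame of shaker between -0.088 and 0.088 m and z of ink_4 in the frame of shaker between 0.052 and 0.064 m and value of joint cam above 1.38 rad and value of joint bar above 0.0044 m and x of clamp_key in the frame of stand_keys between -0.128 and -0.01 m and y of clamp_key in the frame of stand_keys between -0.012 and 0.012 m and z of clamp_key in the frame of stand_keys between 0.146 and 0.164 m and angle between each of clamp_key, key_socket, key_square, key_pin's own z axis and vertical below 0.3 rad and linear speed of each of clamp_key, key_socket, key_square, key_pin below 0.05 m/s and x of key_socket in the frame of stand_spare between -0.128 and -0.01 m and y of key_socket in the frame of stand_spare between -0.012 and 0.012 m and z of key_socket in the frame of stand_spare between 0.146 and 0.164 m and x of key_square in the frame of stand_spare between -0.128 and -0.01 m and y of key_square in the frame of stand_spare between -0.012 and 0.012 m and z of key_square in the frame of stand_spare between 0.146 and 0.164 m and x of key_pin in the frame of stand_spare between -0.128 and -0.01 m and y of key_pin in the frame of stand_spare between -0.012 and 0.012 m and z of key_pin in the frame of stand_spare between 0.146 and 0.164 m); the robot touches nothing.
It fails at once if the tattoo machine is pushed aside by more than 2 cm (distance of tattoo_machine from where it was at the start of the episode above 0.02 m).
It fails at once if the jar is pushed aside by more than 2 cm (distance of jar_balm from where it was at the start of the episode above 0.02 m).
It fails at once if the machine grip is pushed aside by more than 2 cm (distance of grip_steel from where it was at the start of the episode above 0.02 m).
Of key_socket, key_square, key_pin only 1 to 3 are there at a start; the rules pass over those that are not, and their reading is None.
Of ink_1, ink_2, ink_3, ink_4 only 2 to 4 are there at a start; the rules pass over those that are not, and their reading is None.
At some moment in a run one of block may be knocked a few centimetres aside while the robot is not near it.
It also fails if it takes over 210 s, if anything falls off the work surface, if the arm or the gripper's body presses on something with over 40 N, if the wrist force passes 120 N, or if a joint passes its speed limit or range.

## Robot

A 6-joint arm with a two-finger parallel gripper is mounted at the origin on a cart in front of the work surface, level with it; the furniture and walls round the work are solid. World frame = base frame: x ahead of the robot, y to its left, z up, the work surface at z = 0. Lengths are in m, angles in rad, forces in N, time in s.
With the tool pointing down it reaches from about 0.275 to 0.75 m from the base axis. Payload 10.2 kg.
Tool frame: the origin (TCP) lies between the finger pads; the fingertips stand 11 mm ahead of it and the grasp point (between the pads) lies 8 mm behind it (r.tips_ahead is the z of the fingertips in the tool frame, in m); z points along the fingers, y is the direction in which the jaws open and shut (so a half turn about z gives the same grasp; the last joint's range is limited). The gripper opens to 85 mm and grips with 20 to 120 N. Pads are 22 mm wide; open, the fingers measure 114 mm over their backs; the gripper's body (76 mm by 85 mm) begins 54 mm behind the grasp point. The pads swing forward as they close: fully open they stand 13 mm farther back than shut.
Start: joints at [-1.377, 0.313, 1.498, -0, 1.331, -0.223], TCP at [0.213, -0.48, 0.242] pointing down, gripper open.
Joint ranges: [-2.94, 2.94], [-0.97, 2.17], [0.19, 2.56], [-1.23, 4.37], [0.02, 3.11], [-2.88, 2.88]. Speed limits (rad/s): [2.39, 2.39, 3.01, 3.14, 3.14, 3.14].

## Interface

Orientations are given as a unit quaternion [w, x, y, z].
In Python, from workcell import r, vision gives the robot as it stands.
- The arm moves only by the shell command python3 -m jog 'ROWS'. ROWS is JSON, a list of rows, each an object of numbers: "ax", "ay", "az": the turn, a rotation vector about the tool's x, y, z scaled (see below); "tx", "ty", "tz": the shift along the tool's x, y, z scaled (see below); "fingers": the opening, from -1 (shut) to 1 (fully open). In form: [{"ax": .., "ay": .., "az": .., "tx": .., "ty": .., "tz": .., "fingers": ..}, ...]. A call has 1 to 5 rows; each row is the pose to reach, as a shift and turn from the pose measured when the call began, along the tool's axes at that moment, turning the shorter way round; what a row does not reach only later rows make up. The controller multiplies each number of a shift by 750 mm and each number of a turn by pi rad. A row lasts 1/12 s, in which the tool goes at most 41.7 mm and 7.16 degrees, less where a joint would pass 70% of its speed; a pose out of reach is approached as far as the arm can. A call with a number of a shift or a turn outside -1 to 1 is refused whole. A call with a gripper value outside its range is refused whole. The fingers move at their own pace and stop on an object; the grip force is fixed at half the most. Time passes only in rows, so rows that repeat a pose let the fingers close. It gives the time, the measured TCP pose, the force and the opening at its end, in the units of the state.
- r.get_state(): the state, without advancing time (a new reading comes with each control period).
- vision.read_camera(name): name is "side" or "top"; returns the picture (384x512x3 uint8, red, green, blue); there is no depth.
- vision.calibration(name): a dict with "K" (3x3 intrinsics, pixels), "dist_coeffs" ([k1, k2, p1, p2, k3] as OpenCV has them; the pictures are not rectified), "R" (3x3) and "t" (3): a world point X has camera coordinates R X + t. Camera axes: x right, y down, z forward; pixel columns grow to the right and rows downward; lengths in m; the calibration is good to about 2 mm. A picture is of the moment at which its call begins. calibration takes no time and is no camera call.
- r.job_done(): hands the job in, once; it reports no verdict.
The state is a dict: "t": time; "qpos": joint angles; "qd": joint speeds; "joint_efforts": joint torques, N m; "tcp_pos": TCP position; "ee_rot": TCP orientation; "wrist_force": force on the tool from outside, world axes, zero at the start; "wrist_torque": the same for the moment, N m; "width": opening from 0.0 (shut) to 1.0 (fully open).
Only numpy, scipy, OpenCV 4.12 (cv2) and the standard library are available. Lean on these libraries where they do the work, as an engineer would, in place of code of your own. Each camera call takes 0.05 s, during which the arm holds its last target.

## Working session

There is one attempt and no reset: what is moved stays moved. The work goes in short steps, Python scripts to look and compute and a shell command to move; the robot and the scene stay as the last step left them, time stands still between calls to the robot, and variables do not carry over. Pictures are saved under pics/ and viewed, and the job is handed in when it is done.

```bash
ls; mkdir -p pics
python3 - <<'E'
from workcell import r, vision
import cv2
s=r.get_state(); print(s)
for n in("side","top"):
    im=vision.read_camera(n); cv2.imwrite(f"pics/{n}0.png",im[:,:,::-1]); c=vision.calibration(n); print(n,c)
print(r.tips_ahead)
E
```

```text
pics
{'t': 0.0, 'qpos': array([-1.37737137e+00,  3.13465576e-01,  1.49845386e+00, -2.52631236e-05,
        1.33098947e+00, -2.23410511e-01]), 'qd': array([-9.70749595e-04,  7.22035369e-05,  9.17449621e-04, -1.45026287e-03,
       -5.19240137e-04,  4.63384595e-04]), 'joint_efforts': array([-2.92039722e-04, -4.12263250e+01, -2.59746087e+01, -1.95845364e-04,
        4.12035894e-03, -9.09079212e-07]), 'tcp_pos': array([ 0.21248561, -0.47980735,  0.24172078]), 'ee_rot': array([-6.58237685e-04,  9.78358695e-01,  2.06915031e-01, -2.39994525e-06]), 'wrist_force': array([ 0.52218956, -0.3487761 ,  0.23186411]), 'wrist_torque': array([ 0.04383571,  0.01598094, -0.01479015]), 'width': 1.0005347129777085}
side {'K': array([[460.64504466,   0.        , 255.70325649],
       [  0.        , 460.64504466, 191.32641386],
       [  0.        ,   0.        ,   1.        ]]), 'dist_coeffs': array([-0.11175036,  0.        ,  0.        ,  0.        ,  0.        ]), 'R': array([[-0.98491602, -0.17302018,  0.00210851],
       [-0.08932307,  0.49795892, -0.86258814],
       [ 0.14819521, -0.84976522, -0.50590241]]), 't': array([0.48146739, 0.1669999 , 1.2182688 ])}
top {'K': array([[459.84339607,   0.        , 258.5478678 ],
       [  0.        , 459.84339607, 190.91695539],
       [  0.        ,   0.        ,   1.        ]]), 'dist_coeffs': array([-0.02900331,  0.        ,  0.        ,  0.        ,  0.        ]), 'R': array([[-0.02394787, -0.99970777, -0.00329837],
       [-0.9822483 ,  0.02414339, -0.18602521],
       [ 0.18605048, -0.00121509, -0.98253944]]), 't': array([0.01125466, 0.52530271, 1.45537461])}
0.011
```

```bash
cat > h.py <<'E'
import numpy as np, cv2
from workcell import r, vision
C={n:vision.calibration(n) for n in("side","top")}
def ray(n,px):
    c=C[n]; p=cv2.undistortPoints(np.array([[px]],float),c["K"],c["dist_coeffs"])[0,0]
    d=c["R"].T@np.array([p[0],p[1],1.]); o=-c["R"].T@c["t"]; return o,d/np.linalg.norm(d)
def plane(n,px,z):
    o,d=ray(n,px); return o+d*(z-o[2])/d[2]
def tri(ps,pt):
    A=[];b=[]
    for n,p in(("side",ps),("top",pt)):
        o,d=ray(n,p); P=np.eye(3)-np.outer(d,d); A.append(P);b.append(P@o)
    x=np.linalg.lstsq(np.vstack(A),np.hstack(b),rcond=None)[0]
    return x,[np.linalg.norm(a@x-c) for a,c in zip(A,b)]
def proj(n,X):
    c=C[n]; return cv2.projectPoints(np.atleast_2d(np.array(X,float)),cv2.Rodrigues(c["R"])[0],c["t"],c["K"],c["dist_coeffs"])[0][:,0]
def crop(im,x0,y0,x1,y1,k,name):
    c=im[y0:y1,x0:x1,::-1]; c=cv2.resize(c,None,fx=k,fy=k,interpolation=cv2.INTER_CUBIC)
    for i in range(0,x1-x0,10):
        cv2.line(c,(i*k,0),(i*k,6 if i%50 else 14),(0,255,255),1)
        if i%20==0: cv2.putText(c,str(x0+i),(i*k,18),0,.35,(0,255,255),1)
    for i in range(0,y1-y0,10):
        cv2.line(c,(0,i*k),(6,i*k),(0,255,255),1)
        if i%20==0: cv2.putText(c,str(y0+i),(8,i*k+4),0,.35,(0,255,255),1)
    cv2.imwrite("pics/"+name,c)
def snap(n): return vision.read_camera(n)
def R_(q):
    from scipy.spatial.transform import Rotation as Ro
    return Ro.from_quat([q[1],q[2],q[3],q[0]])
def go(xyz,yaw=None,tilt=None):
    """print units for move to world xyz with tool down and tool x-axis... jaw axis (tool y) at world angle yaw (mod pi)"""
    from scipy.spatial.transform import Rotation as Ro
    s=r.get_state(); Rc=R_(s["ee_rot"]); d=Rc.inv().apply(np.array(xyz)-s["tcp_pos"])
    out=d/.75
    if yaw is None:
        Y=Rc.as_matrix()[:,1]; yaw=np.arctan2(Y[1],Y[0])
    best=None
    for k in(0,1):
        a=yaw+k*np.pi; y=np.array([np.cos(a),np.sin(a),0]); z=np.array([0,0,-1.]); x=np.cross(y,z)
        Rt=Ro.from_matrix(np.c_[x,y,z]); v=(Rc.inv()*Rt).as_rotvec()
        if k==0 or True: print("yaw%d"%k,"t",out.round(4),"a",(v/np.pi).round(4),"rows>=%.1f"%max(np.linalg.norm(d)/.0417,np.degrees(np.linalg.norm(v))/7.16))
    print("now",s["tcp_pos"].round(4),"q",s["qpos"].round(2),"w",round(s["width"],3))
E
python3 - <<'E'
from h import *
t=cv2.imread("pics/top0.png")[:,:,::-1]; s=cv2.imread("pics/side0.png")[:,:,::-1]
crop(t,290,130,400,230,7,"a1.png"); crop(s,210,115,310,210,7,"a2.png")
crop(t,140,155,300,240,5,"a3.png"); crop(s,195,185,295,335,4,"a4.png")
E
python3 - <<'E'
from h import *
np.set_printoptions(precision=4,suppress=True)
for nm,pt,ps,pt2,ps2 in(("spare",(321.4,157.9),(231,148.9),(327.9,204),(278.6,147)),("keys",(375.7,147.4),(233.3,127.1),(385.4,192.4),(276.4,125))):
    print(nm,"post tri",tri(ps,pt),"tip",tri(ps2,pt2)); a=plane("top",pt,.174);b=plane("top",pt2,.185); print(a,b,np.degrees(np.arctan2(*(a-b)[1::-1])))
print("cam",tri((247.8,211.2),(261,193.4)),plane("top",(261,193.4),.0775))
# shaker
t=cv2.imread("pics/top0.png")
g=t.min(axis=2); m=((g>150)).astype(np.uint8); m[:, :220]=0;m[:,300:]=0;m[:150]=0;m[225:]=0
cs,_=cv2.findContours(m,0,2); c=max(cs,key=cv2.contourArea); print(cv2.minAreaRect(c),cv2.boxPoints(cv2.minAreaRect(c)))
for q in cv2.boxPoints(cv2.minAreaRect(c)): print(plane("top",q,.058),plane("top",q,.078))
# block
m=((t.max(axis=2)<45)).astype(np.uint8); m[:, :140]=0;m[:,205:]=0;m[:185]=0;m[245:]=0
m=cv2.morphologyEx(m,3,np.ones((9,9),np.uint8))
cs,_=cv2.findContours(m,0,2); c=max(cs,key=cv2.contourArea); h=cv2.convexHull(c); print(cv2.minAreaRect(h)); P=np.array([plane("top",q,.028) for q in cv2.boxPoints(cv2.minAreaRect(h))]); print(P,P.mean(0),np.linalg.norm(P-np.roll(P,1,0),axis=1))
E
```

```text
spare post tri (array([ 0.6001, -0.1957,  0.1672]), [np.float64(0.0008219862200891198), np.float64(0.0008219862200892168)]) tip (array([ 0.4561, -0.2061,  0.1804]), [np.float64(7.796347455567294e-05), np.float64(7.796347455554763e-05)])
[ 0.5992 -0.1947  0.174 ] [ 0.4553 -0.2054  0.185 ] 4.243265379087175
keys post tri (array([ 0.6297, -0.3642,  0.1672]), [np.float64(0.0004731399195188157), np.float64(0.0004731399195177538)]) tip (array([ 0.4867, -0.3801,  0.1787]), [np.float64(0.00037249028967321115), np.float64(0.0003724902896733914)])
[ 0.6283 -0.3624  0.174 ] [ 0.486  -0.3783  0.185 ] 6.410231676101509
cam (array([ 0.5127, -0.0092,  0.0719]), [np.float64(7.783596011409674e-05), np.float64(7.783596011385835e-05)]) [ 0.5118 -0.0091  0.0775]
((258.1125793457031, 173.82557678222656), (19.14103889465332, 60.620792388916016), 82.23483276367188) [[226.787  168.4382]
 [286.8519 160.2475]
 [289.4381 179.213 ]
 [229.3732 187.4037]]
[0.6015 0.101  0.058 ] [0.5966 0.0996 0.078 ]
[ 0.6243 -0.0972  0.058 ] [ 0.6191 -0.0958  0.078 ]
[ 0.5602 -0.1033  0.058 ] [ 0.5559 -0.1019  0.078 ]
[0.5378 0.0933 0.058 ] [0.5338 0.092  0.078 ]
((169.50001525878906, 207.0), (48.38284683227539, 38.26355743408203), 71.56504821777344)
[[0.5416 0.3807 0.028 ]
 [0.5798 0.2599 0.028 ]
 [0.4245 0.2084 0.028 ]
 [0.3876 0.3271 0.028 ]] [0.4834 0.294  0.028 ] [0.163  0.1267 0.1636 0.1243]
```

```bash
python3 - <<'E'
from h import *
np.set_printoptions(precision=4,suppress=True)
t=cv2.imread("pics/top0.png"); s=cv2.imread("pics/side0.png")
a=np.radians(6.5); R=np.array([[np.cos(a),-np.sin(a)],[np.sin(a),np.cos(a)]])
cam=np.array([.512,-.0092])
def W(x,y,z): return np.r_[cam+R@np.array([x+.032,y]),z]
for n,im,(x0,y0,x1,y1),k in(("top",t,(220,155,300,220),9),("side",s,(200,185,285,260),8)):
    c=cv2.resize(im[y0:y1,x0:x1],None,fx=k,fy=k,interpolation=cv2.INTER_CUBIC)
    def P(X): return tuple(((proj(n,X)[0]+.5-[x0,y0])*k).astype(int))
    for i in range(4):
        yc=(i-1.5)*.044
        q=[P(W(.028+dx,yc+dy,.058)) for dx,dy in((-.017,-.0165),(.017,-.0165),(.017,.0165),(-.017,.0165))]
        cv2.polylines(c,[np.array(q)],True,(0,0,255),1)
        q=[P(W(.028+dx,yc+dy,.078)) for dx,dy in((-.017,-.0165),(.017,-.0165),(.017,.0165),(-.017,.0165))]
        cv2.polylines(c,[np.array(q)],True,(0,255,0),1)
    q=[P(W(dx,dy,.058)) for dx,dy in((-.075,-.105),(.075,-.105),(.075,.105),(-.075,.105))]
    cv2.polylines(c,[np.array(q)],True,(255,0,0),1)
    q=[P(W(-.032+.019*np.cos(u),.019*np.sin(u),.0775)) for u in np.linspace(0,6.28,30)]
    cv2.polylines(c,[np.array(q)],True,(0,0,255),1)
    cv2.imwrite(f"pics/b_{n}.png",c)
E
cat > blk.py <<'E'
from h import *
import sys
np.set_printoptions(precision=4,suppress=True)
def overlay(im,cx,cy,ang,name,tall=(1,1,1,1),box=(140,180,205,245),k=9,n="top",extra=()):
    x0,y0,x1,y1=box
    c=cv2.resize(np.ascontiguousarray(im[y0:y1,x0:x1,::-1]),None,fx=k,fy=k,interpolation=cv2.INTER_CUBIC)
    a=np.radians(ang); R=np.array([[np.cos(a),-np.sin(a)],[np.sin(a),np.cos(a)]])
    W=lambda x,y,z: np.r_[np.array([cx,cy])+R@np.array([x,y]),z]
    P=lambda X: tuple(((proj(n,X)[0]+.5-[x0,y0])*k).astype(int))
    for z,col in((.028,(0,0,255)),(0,(255,0,0))):
        cv2.polylines(c,[np.array([P(W(dx,dy,z)) for dx,dy in((-.062,-.062),(.062,-.062),(.062,.062),(-.062,.062))])],True,col,1)
    for dx in(-.032,.032):
        for dy in(-.032,.032):
            for z,rr,col in((.028,.0155,(0,255,0)),(.104,.004,(255,255,0)),(.094,.004,(0,255,255))):
                cv2.polylines(c,[np.array([P(W(dx+rr*np.cos(u),dy+rr*np.sin(u),z)) for u in np.linspace(0,6.28,20)])],True,col,1)
    cv2.imwrite("pics/"+name,c)
    for dx in(-.032,.032):
        for dy in(-.032,.032): print((dx,dy),W(dx,dy,0)[:2])
E
python3 - <<'E'
from blk import *
im=cv2.imread("pics/top0.png")[:,:,::-1]
P=np.array([plane("top",q,.028) for q in((148.4,201.4),(184,189),(195.6,224),(160,235.8))])
print(P,P.mean(0),np.linalg.norm(P-np.roll(P,1,0),axis=1))
overlay(im,*P.mean(0)[:2],np.degrees(np.arctan2(*(P[1]-P[2])[1::-1])),"c1.png")
E
```

```text
[[0.5031 0.3642 0.028 ]
 [0.542  0.2462 0.028 ]
 [0.4242 0.2074 0.028 ]
 [0.3882 0.3239 0.028 ]] [0.4644 0.2854 0.028 ] [0.1218 0.1242 0.1241 0.1219]
(-0.032, -0.032) [0.444 0.245]
(-0.032, 0.032) [0.424  0.3058]
(0.032, -0.032) [0.5048 0.265 ]
(0.032, 0.032) [0.4848 0.3258]
```

Run:
```python
from h import *
np.set_printoptions(precision=4,suppress=True)
for p in((645,368),(630,303),(622,247),(612,186)):
    q=plane("top",(290+p[0]/7-.5,130+p[1]/7-.5),.180)
    a=np.radians(6.35); d=q[:2]-[.629,-.363]; print(q, np.cos(a)*d[0]+np.sin(a)*d[1], -np.sin(a)*d[0]+np.cos(a)*d[1])
a=np.radians(6.35)
for n,o,a in(("keys",(.629,-.363),6.35),("spare",(.5995,-.195),4.2)):
    a=np.radians(a)
    for x in(-.03,-.056,-.082,-.108,-.141,-.185): print(n,x,np.array(o)+[np.cos(a)*x,np.sin(a)*x])
go((.5217,-.375,.26),np.radians(96.3))
```

```text
[ 0.5186 -0.3708  0.18  ] -0.11060448436813225 0.00442674442012854
[ 0.5472 -0.3665  0.18  ] -0.08164420038026766 0.005578731173168133
[ 0.5721 -0.3648  0.18  ] -0.05680054143363144 0.00446027936998256
[ 0.5993 -0.3625  0.18  ] -0.029472350168541276 0.003778885366326435
keys -0.03 [ 0.5992 -0.3663]
keys -0.056 [ 0.5733 -0.3692]
keys -0.082 [ 0.5475 -0.3721]
keys -0.108 [ 0.5217 -0.3749]
keys -0.141 [ 0.4889 -0.3786]
keys -0.185 [ 0.4451 -0.3835]
spare -0.03 [ 0.5696 -0.1972]
spare -0.056 [ 0.5437 -0.1991]
spare -0.082 [ 0.5177 -0.201 ]
spare -0.108 [ 0.4918 -0.2029]
spare -0.141 [ 0.4589 -0.2053]
spare -0.185 [ 0.415  -0.2085]
yaw0 t [ 0.4336  0.0391 -0.0242] a [ 0.     -0.0005 -0.9023] rows>=22.7
yaw1 t [ 0.4336  0.0391 -0.0242] a [-0.0004 -0.      0.0977] rows>=7.8
now [ 0.2125 -0.4798  0.2418] q [-1.38  0.31  1.5   0.    1.33 -0.22] w 1.0
```

```bash
python3 -m jog '[{"tx":0.4336,"ty":0.039,"tz":-0.0242,"az":0.0977,"fingers":1},{"tx":0.4336,"ty":0.039,"tz":-0.0242,"az":0.0977,"fingers":1},{"tx":0.4336,"ty":0.039,"tz":-0.0242,"az":0.0977,"fingers":1},{"tx":0.4336,"ty":0.039,"tz":-0.0242,"az":0.0977,"fingers":1},{"tx":0.4336,"ty":0.039,"tz":-0.0242,"az":0.0977,"fingers":1}]'; python3 -c "
from h import *
go((.5217,-.374,.25),np.radians(-83.7))"
```

```text
yaw0 t [ 0.4341  0.0379 -0.0109] a [-0.0004 -0.      0.0977] rows>=7.8
yaw1 t [ 0.4341  0.0379 -0.0109] a [ 0.000e+00 -5.000e-04 -9.023e-01] rows>=22.7
now [ 0.2125 -0.4798  0.2418] q [-1.38  0.31  1.5   0.    1.33 -0.22] w 1.0validation failed for argument at $[0]...
```

```bash
python3 -m jog '[{"ax":0,"ay":0,"az":0.0977,"tx":0.4336,"ty":0.039,"tz":-0.0242,"fingers":1},{"ax":0,"ay":0,"az":0.0977,"tx":0.4336,"ty":0.039,"tz":-0.0242,"fingers":1},{"ax":0,"ay":0,"az":0.0977,"tx":0.4336,"ty":0.039,"tz":-0.0242,"fingers":1},{"ax":0,"ay":0,"az":0.0977,"tx":0.4336,"ty":0.039,"tz":-0.0242,"fingers":1},{"ax":0,"ay":0,"az":0.0977,"tx":0.4336,"ty":0.039,"tz":-0.0242,"fingers":1}]'; python3 -c "
from h import *
go((.5217,-.374,.25),np.radians(-83.7))"
```

```text
t: 0.52
tcp_pos: [0.4027, -0.4151, 0.253]
ee_rot: [-0.001, 0.999, 0.055, -0.0]
wrist_force: [-0.8, -1.0, 0.9]
width: 1.002
yaw0 t [ 0.1637 -0.0372  0.004 ] a [-0.0005  0.0001 -0.0003] rows>=3.0
yaw1 t [ 0.1637 -0.0372  0.004 ] a [2.000e-04 8.000e-04 9.997e-01] rows>=25.1
now [ 0.4027 -0.4151  0.253 ] q [-1.    0.43  1.31  0.    1.41  0.46] w 1.002
```

```bash
python3 -m jog '[{"ax":0,"ay":0,"az":0,"tx":0.1637,"ty":-0.0372,"tz":0,"fingers":1},{"ax":0,"ay":0,"az":0,"tx":0.1637,"ty":-0.0372,"tz":0,"fingers":1},{"ax":0,"ay":0,"az":0,"tx":0.1637,"ty":-0.0372,"tz":0,"fingers":1},{"ax":0,"ay":0,"az":0,"tx":0.1637,"ty":-0.0372,"tz":0.0,"fingers":1},{"ax":0,"ay":0,"az":0,"tx":0.1637,"ty":-0.0372,"tz":0.02,"fingers":1}]'
python3 - <<'E'
from h import *
im=snap("top"); crop(im,340,120,420,220,6,"d1.png"); im=snap("side"); crop(im,210,80,310,180,6,"d2.png")
go((.5217,-.374,.15),np.radians(-83.7))
E
```

```text
t: 0.93
tcp_pos: [0.5242, -0.373, 0.2393]
ee_rot: [0.001, 0.998, 0.056, 0.001]
wrist_force: [-0.3, -0.6, -0.1]
width: 1.0
yaw0 t [0.0007 0.0019 0.1138] a [-0.0017  0.0011 -0.    ] rows>=2.0
yaw1 t [0.0007 0.0019 0.1138] a [0.0017 0.0027 1.    ] rows>=25.1
now [ 0.5214 -0.3731  0.2354] q [-0.8   0.58  1.11  0.    1.45  0.66] w 0.998
```

```bash
python3 -m jog '[{"ax":0,"ay":0,"az":0,"tx":-0.0025,"ty":0.002,"tz":0.05,"fingers":1},{"ax":0,"ay":0,"az":0,"tx":-0.0025,"ty":0.002,"tz":0.1,"fingers":1},{"ax":0,"ay":0,"az":0,"tx":-0.0025,"ty":0.002,"tz":0.114,"fingers":1},{"ax":0,"ay":0,"az":0,"tx":-0.0025,"ty":0.002,"tz":0.114,"fingers":1},{"ax":0,"ay":0,"az":0,"tx":-0.0025,"ty":0.002,"tz":0.114,"fingers":0.2}]'
python3 - <<'E'
from h import *
im=snap("side"); crop(im,210,80,310,180,6,"d3.png")
go((.5217,-.374,.15),np.radians(-83.7))
E
```

```text
t: 1.45
tcp_pos: [0.5195, -0.3751, 0.1515]
ee_rot: [-0.002, 0.999, 0.055, -0.001]
wrist_force: [-0.4, -0.7, 1.4]
width: 0.886
yaw0 t [ 0.0026 -0.0015  0.0033] a [-0.0008  0.0004 -0.0002] rows>=0.1
yaw1 t [ 0.0026 -0.0015  0.0033] a [6.000e-04 1.200e-03 9.998e-01] rows>=25.1
now [ 0.5199 -0.3754  0.1525] q [-0.81  0.64  1.23  0.    1.27  0.65] w 0.805
```

```bash
python3 -m jog '[{"ax":0,"ay":0,"az":0,"tx":0,"ty":0,"tz":0.0025,"fingers":-1},{"ax":0,"ay":0,"az":0,"tx":0,"ty":0,"tz":0.0025,"fingers":-1},{"ax":0,"ay":0,"az":0,"tx":0,"ty":0,"tz":0.0025,"fingers":-1},{"ax":0,"ay":0,"az":0,"tx":0,"ty":0,"tz":0.0025,"fingers":-1},{"ax":0,"ay":0,"az":0,"tx":0,"ty":0,"tz":0.0025,"fingers":-1}]'
python3 - <<'E'
from h import *
im=snap("side"); crop(im,210,80,310,180,6,"d3.png")
go((.5217,-.374,.15),np.radians(-83.7)); print(r.get_state()["wrist_force"])
E
```

```text
t: 1.92
tcp_pos: [0.5205, -0.3757, 0.153]
ee_rot: [0.0, 0.998, 0.055, 0.001]
wrist_force: [-0.8, 1.4, 7.0]
width: 0.473
yaw0 t [ 0.0019 -0.0021  0.004 ] a [ 0.     -0.0003 -0.0001] rows>=0.1
yaw1 t [ 0.0019 -0.0021  0.004 ] a [-5.000e-04 -1.000e-04  9.999e-01] rows>=25.1
now [ 0.5205 -0.3757  0.153 ] q [-0.81  0.64  1.23  0.    1.27  0.65] w 0.475
[-1.54981854  0.8206493   6.57561489]
```

```bash
python3 -m jog '[{"ax":0,"ay":0,"az":0,"tx":0,"ty":0,"tz":-0.015,"fingers":-1},{"ax":0,"ay":0,"az":0,"tx":0,"ty":0,"tz":-0.0267,"fingers":-1},{"ax":0,"ay":0,"az":0,"tx":0,"ty":0,"tz":-0.0267,"fingers":-1}]'
python3 - <<'E'
from h import *
im=snap("side"); crop(im,210,80,310,180,6,"d3.png")
go((.5217,-.374,.15),np.radians(-83.7)); print(r.get_state()["wrist_force"])
E
```

```text
t: 2.22
tcp_pos: [0.5212, -0.3765, 0.1763]
ee_rot: [0.002, 0.998, 0.055, 0.002]
wrist_force: [-0.8, -1.1, -1.3]
width: 0.476
yaw0 t [ 0.0013 -0.0028  0.0332] a [ 0.0008 -0.0009 -0.0001] rows>=0.6
yaw1 t [ 0.0013 -0.0028  0.0332] a [-0.0015 -0.0013  0.9999] rows>=25.1
now [ 0.5209 -0.3761  0.1749] q [-0.81  0.62  1.2   0.    1.31  0.65] w 0.477
[-0.32420921 -0.23696377 -1.62942809]
```

```bash
python3 -m jog '[{"ax":0,"ay":0,"az":0,"tx":-0.03,"ty":0,"tz":0.001,"fingers":-1},{"ax":0,"ay":0,"az":0,"tx":-0.06,"ty":0,"tz":0.001,"fingers":-1},{"ax":0,"ay":0,"az":0,"tx":-0.09,"ty":0,"tz":0.001,"fingers":-1},{"ax":0,"ay":0,"az":0,"tx":-0.106,"ty":0,"tz":0.001,"fingers":-1},{"ax":0,"ay":0,"az":0,"tx":-0.106,"ty":0,"tz":0.001,"fingers":-1}]'
python3 - <<'E'
from h import *
im=snap("side"); crop(im,210,80,310,180,6,"d3.png")
a=np.radians(4.2)
for x in(-.185,-.03): go((.5995+np.cos(a)*x,-.196+np.sin(a)*x,.175),np.radians(-85.8)); print(r.get_state()["wrist_force"])
E
```

```text
t: 2.68
tcp_pos: [0.4401, -0.3852, 0.1739]
ee_rot: [0.001, 0.999, 0.054, 0.001]
wrist_force: [-1.0, -0.2, -1.1]
width: 0.473
yaw0 t [-0.0095 -0.2365 -0.0019] a [ 0.0008 -0.0009  0.0112] rows>=4.3
yaw1 t [-0.0095 -0.2365 -0.0019] a [ 0.0014  0.0012 -0.9888] rows>=24.9
now [ 0.4413 -0.3851  0.174 ] q [-0.92  0.5   1.41  0.    1.23  0.54] w 0.476
[-0.0818192   0.10734848  0.12991755]
yaw0 t [ 0.197  -0.2292 -0.0013] a [ 0.0008 -0.0009  0.0112] rows>=5.4
yaw1 t [ 0.197  -0.2292 -0.0013] a [ 0.0014  0.0012 -0.9888] rows>=24.9
now [ 0.4413 -0.3851  0.174 ] q [-0.92  0.5   1.41  0.    1.23  0.54] w 0.476
[-0.0818192   0.10734848  0.12991755]
```

```bash
python3 -m jog '[{"ax":0,"ay":0,"az":0.0112,"tx":-0.01,"ty":-0.05,"tz":-0.002,"fingers":-1},{"ax":0,"ay":0,"az":0.0112,"tx":-0.01,"ty":-0.105,"tz":-0.002,"fingers":-1},{"ax":0,"ay":0,"az":0.0112,"tx":-0.01,"ty":-0.16,"tz":-0.002,"fingers":-1},{"ax":0,"ay":0,"az":0.0112,"tx":-0.01,"ty":-0.21,"tz":-0.002,"fingers":-1},{"ax":0,"ay":0,"az":0.0112,"tx":-0.01,"ty":-0.2365,"tz":-0.002,"fingers":-1}]'; python3 -m jog '[{"ax":0,"ay":0,"az":0,"tx":0,"ty":-0.005,"tz":0,"fingers":-1},{"ax":0,"ay":0,"az":0,"tx":0,"ty":-0.005,"tz":0,"fingers":-1}]'
python3 - <<'E'
from h import *
im=snap("side"); crop(im,210,80,310,180,6,"d3.png")
im=snap("top"); crop(im,290,130,400,230,6,"d4.png")
a=np.radians(4.2)
for x in(-.185,-.03): go((.5995+np.cos(a)*x,-.196+np.sin(a)*x,.175),np.radians(-85.8))
E
```

```text
t: 3.15
tcp_pos: [0.4146, -0.2059, 0.175]
ee_rot: [0.001, 0.999, 0.038, 0.001]
wrist_force: [0.5, -0.8, -0.7]
width: 0.477
t: 3.32
tcp_pos: [0.4151, -0.201, 0.1753]
ee_rot: [0.001, 0.999, 0.039, 0.002]
wrist_force: [-0.3, -0.5, -0.3]
width: 0.475
yaw0 t [-0.0007  0.0087  0.0002] a [ 0.0006 -0.001   0.0007] rows>=0.2
yaw1 t [-0.0007  0.0087  0.0002] a [ 0.0016  0.001  -0.9993] rows>=25.1
now [ 0.4151 -0.203   0.1752] q [-0.71  0.24  1.78  0.    1.12  0.78] w 0.476
yaw0 t [0.2059 0.0092 0.0009] a [ 0.0006 -0.001   0.0007] rows>=3.7
yaw1 t [0.2059 0.0092 0.0009] a [ 0.0016  0.001  -0.9993] rows>=25.1
now [ 0.4151 -0.203   0.1752] q [-0.71  0.24  1.78  0.    1.12  0.78] w 0.476
```

```bash
python3 -m jog '[{"ax":0,"ay":0,"az":0,"tx":0,"ty":0.0088,"tz":0,"fingers":-1},{"ax":0,"ay":0,"az":0,"tx":0.02,"ty":0.0088,"tz":0,"fingers":-1},{"ax":0,"ay":0,"az":0,"tx":0.05,"ty":0.009,"tz":0,"fingers":-1},{"ax":0,"ay":0,"az":0,"tx":0.08,"ty":0.009,"tz":0,"fingers":-1},{"ax":0,"ay":0,"az":0,"tx":0.11,"ty":0.009,"tz":0,"fingers":-1}]'
python3 - <<'E'
from h import *
im=snap("side"); crop(im,210,80,310,180,6,"d3.png")
a=np.radians(4.2)
for x in(-.03,): go((.5995+np.cos(a)*x,-.196+np.sin(a)*x,.175),np.radians(-85.8))
print(r.get_state()["wrist_force"])
E
```

```text
t: 3.83
tcp_pos: [0.4991, -0.2052, 0.1751]
ee_rot: [0.001, 0.999, 0.037, 0.002]
wrist_force: [0.3, -0.4, -0.6]
width: 0.479
yaw0 t [ 0.0907 -0.0022  0.0006] a [ 0.0008 -0.0017  0.0004] rows>=1.6
yaw1 t [ 0.0907 -0.0022  0.0006] a [ 0.0027  0.0013 -0.9996] rows>=25.1
now [ 0.5019 -0.2049  0.1751] q [-0.6   0.41  1.55  0.    1.18  0.89] w 0.478
[-1.36368359  1.65929308 -1.11667402]
```

Key passed the tip with no contact force. On to x≈-0.03, then lower.

```bash
python3 -m jog '[{"ax":0,"ay":0,"az":0,"tx":0.04,"ty":-0.002,"tz":0,"fingers":-1},{"ax":0,"ay":0,"az":0,"tx":0.08,"ty":-0.002,"tz":0,"fingers":-1},{"ax":0,"ay":0,"az":0,"tx":0.088,"ty":-0.002,"tz":0,"fingers":-1},{"ax":0,"ay":0,"az":0,"tx":0.088,"ty":-0.002,"tz":0.015,"fingers":-1},{"ax":0,"ay":0,"az":0,"tx":0.088,"ty":-0.002,"tz":0.026,"fingers":-1}]';python3 -m jog '[{"ax":0,"ay":0,"az":0,"tx":0,"ty":0,"tz":0,"fingers":-1},{"ax":0,"ay":0,"az":0,"tx":0,"ty":0,"tz":0,"fingers":-1}]'
python3 - <<'E'
from h import *
im=snap("side"); crop(im,210,80,310,180,6,"d3.png")
a=np.radians(4.2)
for x in(-.03,): go((.5995+np.cos(a)*x,-.196+np.sin(a)*x,.153),np.radians(-85.8))
print(r.get_state()["wrist_force"])
E
```

```text
t: 4.3
tcp_pos: [0.5671, -0.1995, 0.1541]
ee_rot: [0.001, 0.999, 0.037, 0.002]
wrist_force: [-0.2, 0.9, 5.3]
width: 0.477
t: 4.47
tcp_pos: [0.5664, -0.1988, 0.1533]
ee_rot: [-0.001, 0.999, 0.036, 0.002]
wrist_force: [3.1, 6.1, 1.2]
width: 0.48
yaw0 t [ 0.0044 -0.0006  0.0005] a [-0.0002 -0.0013 -0.0001] rows>=0.1
yaw1 t [ 0.0044 -0.0006  0.0005] a [-2.000e-03  4.000e-04  9.999e-01] rows>=25.1
now [ 0.5663 -0.1989  0.1533] q [-0.53  0.55  1.38  0.    1.21  0.96] w 0.478
[2.16959253 7.30925173 1.72212808]
```

```bash
python3 -m jog '[{"ax":0,"ay":0,"az":0,"tx":0,"ty":0,"tz":0.001,"fingers":0.1},{"ax":0,"ay":0,"az":0,"tx":0,"ty":0,"tz":0.001,"fingers":0.3},{"ax":0,"ay":0,"az":0,"tx":0,"ty":0,"tz":0.001,"fingers":0.6},{"ax":0,"ay":0,"az":0,"tx":0,"ty":0,"tz":0.001,"fingers":0.8}]'
python3 - <<'E'
from h import *
im=snap("side"); crop(im,210,80,310,180,6,"d3.png")
print(r.get_state()["wrist_force"])
E
```

```text
t: 4.85
tcp_pos: [0.5659, -0.1993, 0.1524]
ee_rot: [-0.0, 0.999, 0.036, 0.002]
wrist_force: [0.4, 0.2, -0.4]
width: 0.889
[0.02748343 0.3985576  0.57619311]
```

```bash
python3 -m jog '[{"ax":0,"ay":0,"az":0,"tx":0,"ty":0,"tz":-0.05,"fingers":1},{"ax":0,"ay":0,"az":0,"tx":0,"ty":0,"tz":-0.1,"fingers":1},{"ax":0,"ay":0,"az":0,"tx":0,"ty":0,"tz":-0.125,"fingers":1},{"ax":0,"ay":0,"az":0,"tx":0,"ty":0.04,"tz":-0.125,"fingers":1},{"ax":0,"ay":0,"az":0,"tx":0,"ty":0.09,"tz":-0.125,"fingers":1}]'
python3 - <<'E'
from h import *
im=snap("side"); crop(im,210,80,310,180,6,"d3.png")
go((.546,-.373,.24),np.radians(-83.7))
E
```

```text
t: 5.32
tcp_pos: [0.5712, -0.2659, 0.2485]
ee_rot: [0.001, 0.999, 0.038, 0.003]
wrist_force: [1.3, 0.1, 0.5]
width: 1.0
yaw0 t [-0.0414  0.1301  0.0087] a [ 0.0009 -0.0014 -0.0128] rows>=2.5
yaw1 t [-0.0414  0.1301  0.0087] a [-0.0022 -0.0014  0.9872] rows>=24.8
now [ 0.5701 -0.2735  0.2464] q [-0.63  0.55  1.13  0.    1.45  0.87] w 1.0
```

```bash
python3 -m jog '[{"ax":0,"ay":0,"az":-0.0128,"tx":-0.0414,"ty":0.06,"tz":0.0087,"fingers":1},{"ax":0,"ay":0,"az":-0.0128,"tx":-0.0414,"ty":0.1301,"tz":0.0087,"fingers":1},{"ax":0,"ay":0,"az":-0.0128,"tx":-0.0414,"ty":0.1301,"tz":0.0087,"fingers":1},{"ax":0,"ay":0,"az":-0.0128,"tx":-0.0414,"ty":0.1301,"tz":0.0087,"fingers":1},{"ax":0,"ay":0,"az":-0.0128,"tx":-0.0414,"ty":0.1301,"tz":0.0087,"fingers":1}]'
python3 - <<'E'
from h import *
im=snap("side"); crop(im,210,80,310,180,6,"d3.png")
go((.546,-.373,.15),np.radians(-83.7))
E
```

```text
t: 5.78
tcp_pos: [0.5453, -0.3743, 0.2392]
ee_rot: [0.001, 0.999, 0.054, 0.002]
wrist_force: [0.6, 0.3, -0.1]
width: 1.002
yaw0 t [-0.0002 -0.0003  0.1195] a [ 0.0007 -0.0013 -0.0002] rows>=2.1
yaw1 t [-0.0002 -0.0003  0.1195] a [-0.002  -0.0011  0.9998] rows>=25.1
now [ 0.5458 -0.3731  0.2396] q [-0.78  0.63  1.03  0.    1.48  0.68] w 0.998
```

```bash
python3 -m jog '[{"ax":0,"ay":0,"az":0,"tx":-0.002,"ty":0,"tz":0.05,"fingers":1},{"ax":0,"ay":0,"az":0,"tx":-0.002,"ty":0,"tz":0.1,"fingers":1},{"ax":0,"ay":0,"az":0,"tx":-0.002,"ty":0,"tz":0.119,"fingers":1},{"ax":0,"ay":0,"az":0,"tx":-0.002,"ty":0,"tz":0.119,"fingers":0.2},{"ax":0,"ay":0,"az":0,"tx":-0.002,"ty":0,"tz":0.119,"fingers":-1}]';  python3 -m jog '[{"ax":0,"ay":0,"az":0,"tx":0,"ty":0,"tz":0,"fingers":-1},{"ax":0,"ay":0,"az":0,"tx":0,"ty":0,"tz":0,"fingers":-1},{"ax":0,"ay":0,"az":0,"tx":0,"ty":0,"tz":0,"fingers":-1},{"ax":0,"ay":0,"az":0,"tx":0,"ty":0,"tz":0,"fingers":-1}]'
python3 - <<'E'
from h import *
im=snap("side"); crop(im,210,80,310,180,6,"d3.png")
go((.546,-.373,.15),np.radians(-83.7))
E
```

```text
t: 6.25
tcp_pos: [0.5452, -0.3724, 0.151]
ee_rot: [0.001, 0.998, 0.055, 0.002]
wrist_force: [0.2, -0.1, 0.9]
width: 0.75
t: 6.58
tcp_pos: [0.5461, -0.3726, 0.1536]
ee_rot: [0.002, 0.998, 0.055, 0.004]
wrist_force: [0.3, 1.8, 6.3]
width: 0.475
yaw0 t [-0.0003  0.0004  0.0048] a [ 0.0017 -0.0024  0.0003] rows>=0.1
yaw1 t [-0.0003  0.0004  0.0048] a [ 0.0037  0.0027 -0.9997] rows>=25.1
now [ 0.5462 -0.3727  0.1536] q [-0.78  0.68  1.16  0.    1.29  0.68] w 0.476
```

```bash
python3 -m jog '[{"ax":0,"ay":0,"az":0,"tx":0,"ty":0,"tz":-0.015,"fingers":-1},{"ax":0,"ay":0,"az":0,"tx":0,"ty":0,"tz":-0.028,"fingers":-1},{"ax":0,"ay":0,"az":0,"tx":0,"ty":0,"tz":-0.028,"fingers":-1},{"ax":0,"ay":0,"az":0,"tx":0,"ty":0,"tz":-0.028,"fingers":-1}]'; python3 -m jog '[{"ax":0,"ay":0,"az":0,"tx":-0.03,"ty":0,"tz":0,"fingers":-1},{"ax":0,"ay":0,"az":0,"tx":-0.06,"ty":0,"tz":0,"fingers":-1},{"ax":0,"ay":0,"az":0,"tx":-0.09,"ty":0,"tz":0,"fingers":-1},{"ax":0,"ay":0,"az":0,"tx":-0.12,"ty":0,"tz":0,"fingers":-1},{"ax":0,"ay":0,"az":0,"tx":-0.14,"ty":0,"tz":0,"fingers":-1}]'
python3 - <<'E'
from h import *
im=snap("side"); crop(im,210,80,310,180,6,"d3.png")
a=np.radians(4.2)
x=-.185; go((.5995+np.cos(a)*x,-.196+np.sin(a)*x,.1755),np.radians(-85.8))
E
```

```text
t: 6.97
tcp_pos: [0.5462, -0.3728, 0.1757]
ee_rot: [0.003, 0.998, 0.055, 0.004]
wrist_force: [-0.1, 0.0, -0.7]
width: 0.474
t: 7.38
tcp_pos: [0.44, -0.3844, 0.1744]
ee_rot: [0.003, 0.998, 0.055, 0.004]
wrist_force: [0.0, -0.1, -0.5]
width: 0.479
yaw0 t [-0.0057 -0.2357 -0.0027] a [ 0.0017 -0.0022  0.0114] rows>=4.2
yaw1 t [-0.0057 -0.2357 -0.0027] a [ 0.0034  0.0027 -0.9886] rows>=24.9
now [ 0.4385 -0.3848  0.1745] q [-0.92  0.49  1.42  0.    1.22  0.54] w 0.478
```

```bash
python3 -m jog '[{"ax":0.0017,"ay":-0.0022,"az":0.0114,"tx":-0.006,"ty":-0.05,"tz":-0.002,"fingers":-1},{"ax":0.0017,"ay":-0.0022,"az":0.0114,"tx":-0.006,"ty":-0.105,"tz":-0.002,"fingers":-1},{"ax":0.0017,"ay":-0.0022,"az":0.0114,"tx":-0.006,"ty":-0.16,"tz":-0.0025,"fingers":-1},{"ax":0.0017,"ay":-0.0022,"az":0.0114,"tx":-0.006,"ty":-0.21,"tz":-0.0025,"fingers":-1},{"ax":0.0017,"ay":-0.0022,"az":0.0114,"tx":-0.006,"ty":-0.2357,"tz":-0.0025,"fingers":-1}]'; python3 -m jog '[{"ax":0,"ay":0,"az":0,"tx":0,"ty":0,"tz":0,"fingers":-1},{"ax":0,"ay":0,"az":0,"tx":0,"ty":0,"tz":0,"fingers":-1}]'
python3 - <<'E'
from h import *
a=np.radians(4.2)
for x in(-.185,-.058): go((.5995+np.cos(a)*x,-.196+np.sin(a)*x,.175),np.radians(-85.8))
E
```

```text
t: 7.85
tcp_pos: [0.414, -0.206, 0.175]
ee_rot: [-0.001, 0.999, 0.037, -0.0]
wrist_force: [1.4, -0.5, -1.0]
width: 0.471
t: 8.02
tcp_pos: [0.4141, -0.2054, 0.1752]
ee_rot: [-0.001, 0.999, 0.038, -0.0]
wrist_force: [-0.4, -0.6, -0.3]
width: 0.473
yaw0 t [0.0007 0.0056 0.0002] a [-0.0004  0.0003  0.001 ] rows>=0.1
yaw1 t [0.0007 0.0056 0.0002] a [-4.00e-04 -6.00e-04 -9.99e-01] rows>=25.1
now [ 0.4141 -0.2054  0.1752] q [-0.71  0.25  1.77  0.    1.12  0.78] w 0.473
yaw0 t [1.701e-01 6.100e-03 1.000e-04] a [-0.0004  0.0003  0.001 ] rows>=3.1
yaw1 t [1.701e-01 6.100e-03 1.000e-04] a [-4.00e-04 -6.00e-04 -9.99e-01] rows>=25.1
now [ 0.4141 -0.2054  0.1752] q [-0.71  0.25  1.77  0.    1.12  0.78] w 0.473
```

```bash
python3 -m jog '[{"ax":0,"ay":0,"az":0.001,"tx":0,"ty":0.0056,"tz":0,"fingers":-1},{"ax":0,"ay":0,"az":0.001,"tx":0.03,"ty":0.0056,"tz":0,"fingers":-1},{"ax":0,"ay":0,"az":0.001,"tx":0.07,"ty":0.006,"tz":0,"fingers":-1},{"ax":0,"ay":0,"az":0.001,"tx":0.11,"ty":0.006,"tz":0,"fingers":-1},{"ax":0,"ay":0,"az":0.001,"tx":0.15,"ty":0.006,"tz":0,"fingers":-1}]'; python3 -m jog '[{"ax":0,"ay":0,"az":0,"tx":0.02,"ty":0,"tz":0,"fingers":-1},{"ax":0,"ay":0,"az":0,"tx":0.02,"ty":0,"tz":0,"fingers":-1}]'
python3 - <<'E'
from h import *
im=snap("side"); crop(im,210,80,310,180,6,"d3.png")
a=np.radians(4.2)
for x in(-.058,): go((.5995+np.cos(a)*x,-.196+np.sin(a)*x,.153),np.radians(-85.8))
print(r.get_state()["wrist_force"])
E
```

```text
t: 8.43
tcp_pos: [0.5282, -0.203, 0.1746]
ee_rot: [-0.0, 0.999, 0.036, -0.0]
wrist_force: [-0.7, -1.2, -0.6]
width: 0.473
t: 8.6
tcp_pos: [0.5456, -0.2035, 0.1735]
ee_rot: [-0.0, 0.999, 0.035, -0.0]
wrist_force: [0.5, -0.3, -1.1]
width: 0.472
yaw0 t [-0.0028 -0.0044  0.0273] a [-0.0004  0.0005 -0.0008] rows>=0.5
yaw1 t [-0.0028 -0.0044  0.0273] a [8.000e-04 6.000e-04 9.992e-01] rows>=25.1
now [ 0.544  -0.2034  0.1734] q [-0.56  0.49  1.42  0.    1.23  0.94] w 0.476
[ 0.15988297 -0.15667877 -1.41632137]
```

```bash
python3 -m jog '[{"ax":0,"ay":0,"az":0,"tx":-0.011,"ty":-0.0044,"tz":0,"fingers":-1},{"ax":0,"ay":0,"az":0,"tx":-0.011,"ty":-0.0044,"tz":0.01,"fingers":-1},{"ax":0,"ay":0,"az":0,"tx":-0.011,"ty":-0.0044,"tz":0.026,"fingers":-1},{"ax":0,"ay":0,"az":0,"tx":-0.011,"ty":-0.0044,"tz":0.026,"fingers":-1},{"ax":0,"ay":0,"az":0,"tx":-0.011,"ty":-0.0044,"tz":0.026,"fingers":-1}]'; python3 -m jog '[{"ax":0,"ay":0,"az":0,"tx":0,"ty":0,"tz":0.0,"fingers":0.1},{"ax":0,"ay":0,"az":0,"tx":0,"ty":0,"tz":0.0,"fingers":0.3},{"ax":0,"ay":0,"az":0,"tx":0,"ty":0,"tz":0.0,"fingers":0.6},{"ax":0,"ay":0,"az":0,"tx":0,"ty":0,"tz":0.0,"fingers":0.8},{"ax":0,"ay":0,"az":0,"tx":0,"ty":0,"tz":-0.02,"fingers":0.8}]';python3 -m jog '[{"ax":0,"ay":0,"az":0,"tx":0,"ty":0,"tz":-0.04,"fingers":1},{"ax":0,"ay":0,"az":0,"tx":0,"ty":0,"tz":-0.08,"fingers":1},{"ax":0,"ay":0,"az":0,"tx":0,"ty":0,"tz":-0.11,"fingers":1},{"ax":0,"ay":0,"az":0,"tx":0,"ty":0.04,"tz":-0.11,"fingers":1},{"ax":0,"ay":0,"az":0,"tx":0,"ty":0.09,"tz":-0.11,"fingers":1}]'
python3 - <<'E'
from h import *
im=snap("side"); crop(im,210,80,310,180,6,"d3.png")
go((.572,-.370,.24),np.radians(-83.7))
E
```

```text
t: 9.07
tcp_pos: [0.5355, -0.2009, 0.1541]
ee_rot: [-0.001, 0.999, 0.035, -0.0]
wrist_force: [2.0, 4.6, 3.5]
width: 0.476
t: 9.48
tcp_pos: [0.5343, -0.2006, 0.1666]
ee_rot: [-0.002, 0.999, 0.035, -0.002]
wrist_force: [-1.4, 0.1, -0.6]
width: 0.895
t: 9.9
tcp_pos: [0.5401, -0.2678, 0.251]
ee_rot: [-0.001, 0.999, 0.036, -0.001]
wrist_force: [-0.3, 0.1, -0.3]
width: 0.996
yaw0 t [0.0354 0.1292 0.0117] a [-0.0005  0.0012 -0.0138] rows>=2.4
yaw1 t [0.0354 0.1292 0.0117] a [1.900e-03 8.000e-04 9.862e-01] rows>=24.8
now [ 0.5391 -0.2751  0.249 ] q [-0.66  0.49  1.22 -0.    1.43  0.84] w 0.995
```

Two hang on the spare stand. Third key.

```bash
python3 -m jog '[{"ax":0,"ay":0,"az":-0.0138,"tx":0.035,"ty":0.06,"tz":0.0117,"fingers":1},{"ax":0,"ay":0,"az":-0.0138,"tx":0.035,"ty":0.1292,"tz":0.0117,"fingers":1},{"ax":0,"ay":0,"az":-0.0138,"tx":0.035,"ty":0.1292,"tz":0.0117,"fingers":1},{"ax":0,"ay":0,"az":-0.0138,"tx":0.035,"ty":0.1292,"tz":0.0117,"fingers":1},{"ax":0,"ay":0,"az":-0.0138,"tx":0.035,"ty":0.1292,"tz":0.0117,"fingers":1}]'
python3 - <<'E'
from h import *
im=snap("side"); crop(im,210,80,310,180,6,"d3.png")
go((.572,-.370,.15),np.radians(-83.7))
E
```

```text
t: 10.37
tcp_pos: [0.5712, -0.3712, 0.2387]
ee_rot: [-0.001, 0.999, 0.054, -0.002]
wrist_force: [-0.9, 0.1, 0.4]
width: 1.0
yaw0 t [0.0012 0.0003 0.1192] a [-0.0008  0.0014 -0.0002] rows>=2.1
yaw1 t [0.0012 0.0003 0.1192] a [0.0022 0.0013 0.9998] rows>=25.1
now [ 0.5715 -0.37    0.2394] q [-0.75  0.68  0.94 -0.    1.53  0.72] w 1.001
```

```bash
python3 -m jog '[{"ax":0,"ay":0.001,"az":0,"tx":-0.003,"ty":0,"tz":0.05,"fingers":1},{"ax":0,"ay":0.001,"az":0,"tx":-0.003,"ty":0,"tz":0.1,"fingers":1},{"ax":0,"ay":0.001,"az":0,"tx":-0.003,"ty":0,"tz":0.119,"fingers":1},{"ax":0,"ay":0.001,"az":0,"tx":-0.003,"ty":0,"tz":0.119,"fingers":0.2},{"ax":0,"ay":0.001,"az":0,"tx":-0.003,"ty":0,"tz":0.119,"fingers":-1}]';  python3 -m jog '[{"ax":0,"ay":0,"az":0,"tx":0,"ty":0,"tz":0,"fingers":-1},{"ax":0,"ay":0,"az":0,"tx":0,"ty":0,"tz":0,"fingers":-1},{"ax":0,"ay":0,"az":0,"tx":0,"ty":0,"tz":0,"fingers":-1},{"ax":0,"ay":0,"az":0,"tx":0,"ty":0,"tz":0,"fingers":-1}]'
python3 - <<'E'
from h import *
im=snap("side"); crop(im,210,80,310,180,6,"d3.png")
go((.572,-.370,.15),np.radians(-83.7))
E
```

```text
t: 10.83
tcp_pos: [0.5691, -0.3692, 0.151]
ee_rot: [-0.001, 0.998, 0.055, -0.001]
wrist_force: [-0.6, -0.7, 0.7]
width: 0.75
t: 11.17
tcp_pos: [0.57, -0.3697, 0.1538]
ee_rot: [0.0, 0.998, 0.055, 0.001]
wrist_force: [0.4, 1.1, 8.3]
width: 0.475
yaw0 t [0.0026 0.0007 0.0051] a [ 0.0003 -0.0008  0.0002] rows>=0.1
yaw1 t [0.0026 0.0007 0.0051] a [ 1.200e-03  5.000e-04 -9.998e-01] rows>=25.1
now [ 0.57   -0.3697  0.1538] q [-0.75  0.73  1.08  0.    1.33  0.71] w 0.473
```

Lift and pull out 130 mm.

```bash
python3 -m jog '[{"ax":0,"ay":0,"az":0,"tx":0,"ty":0,"tz":-0.015,"fingers":-1},{"ax":0,"ay":0,"az":0,"tx":0,"ty":0,"tz":-0.028,"fingers":-1},{"ax":0,"ay":0,"az":0,"tx":0,"ty":0,"tz":-0.028,"fingers":-1},{"ax":0,"ay":0,"az":0,"tx":-0.02,"ty":0,"tz":-0.028,"fingers":-1},{"ax":0,"ay":0,"az":0,"tx":-0.05,"ty":0,"tz":-0.028,"fingers":-1}]'; python3 -m jog '[{"ax":0,"ay":0,"az":0,"tx":-0.04,"ty":0,"tz":0,"fingers":-1},{"ax":0,"ay":0,"az":0,"tx":-0.07,"ty":0,"tz":0,"fingers":-1},{"ax":0,"ay":0,"az":0,"tx":-0.1,"ty":0,"tz":0,"fingers":-1},{"ax":0,"ay":0,"az":0,"tx":-0.125,"ty":0,"tz":0,"fingers":-1},{"ax":0,"ay":0,"az":0,"tx":-0.125,"ty":0,"tz":0,"fingers":-1}]'
python3 - <<'E'
from h import *
im=snap("side"); crop(im,210,80,310,180,6,"d3.png")
a=np.radians(4.2)
x=-.185; go((.5995+np.cos(a)*x,-.196+np.sin(a)*x,.1755),np.radians(-85.8))
E
```

```text
t: 11.63
tcp_pos: [0.5332, -0.3733, 0.1746]
ee_rot: [0.001, 0.998, 0.056, 0.002]
wrist_force: [-0.2, -0.4, -0.6]
width: 0.475
t: 12.05
tcp_pos: [0.4376, -0.3844, 0.1749]
ee_rot: [0.001, 0.998, 0.055, 0.001]
wrist_force: [-0.5, -0.1, -0.4]
width: 0.475
yaw0 t [-0.0063 -0.2351 -0.0012] a [ 0.0006 -0.001   0.0118] rows>=4.2
yaw1 t [-0.0063 -0.2351 -0.0012] a [ 1.600e-03  9.000e-04 -9.882e-01] rows>=24.8
now [ 0.4391 -0.3843  0.1749] q [-0.92  0.5   1.41  0.    1.23  0.54] w 0.476
```

```bash
python3 -m jog '[{"ax":0,"ay":0,"az":0.0118,"tx":-0.006,"ty":-0.05,"tz":-0.001,"fingers":-1},{"ax":0,"ay":0,"az":0.0118,"tx":-0.006,"ty":-0.105,"tz":-0.001,"fingers":-1},{"ax":0,"ay":0,"az":0.0118,"tx":-0.006,"ty":-0.16,"tz":-0.0015,"fingers":-1},{"ax":0,"ay":0,"az":0.0118,"tx":-0.006,"ty":-0.21,"tz":-0.0015,"fingers":-1},{"ax":0,"ay":0,"az":0.0118,"tx":-0.006,"ty":-0.232,"tz":-0.0015,"fingers":-1}]'; python3 -m jog '[{"ax":0,"ay":0,"az":0,"tx":0,"ty":0,"tz":0,"fingers":-1},{"ax":0,"ay":0,"az":0,"tx":0,"ty":0,"tz":0,"fingers":-1}]'
python3 - <<'E'
from h import *
a=np.radians(4.2)
for x in(-.185,-.096): go((.5995+np.cos(a)*x,-.196+np.sin(a)*x,.1755),np.radians(-85.8))
E
```

```text
t: 12.52
tcp_pos: [0.4154, -0.2079, 0.1759]
ee_rot: [0.0, 0.999, 0.038, 0.002]
wrist_force: [0.1, -0.7, 0.7]
width: 0.473
t: 12.68
tcp_pos: [0.4162, -0.2073, 0.1765]
ee_rot: [0.001, 0.999, 0.039, 0.002]
wrist_force: [0.8, 0.4, -0.9]
width: 0.476
yaw0 t [-0.0019  0.0029  0.0013] a [ 0.0004 -0.0013  0.0014] rows>=0.1
yaw1 t [-0.0019  0.0029  0.0013] a [ 2.100e-03  6.000e-04 -9.986e-01] rows>=25.1
now [ 0.4162 -0.2073  0.1765] q [-0.72  0.25  1.77  0.    1.12  0.78] w 0.476
yaw0 t [0.1168 0.0034 0.0018] a [ 0.0004 -0.0013  0.0014] rows>=2.1
yaw1 t [0.1168 0.0034 0.0018] a [ 2.100e-03  6.000e-04 -9.986e-01] rows>=25.1
now [ 0.4162 -0.2073  0.1765] q [-0.72  0.25  1.77  0.    1.12  0.78] w 0.476
```

```bash
python3 -m jog '[{"ax":0,"ay":0,"az":0.0014,"tx":0.01,"ty":0.003,"tz":0.001,"fingers":-1},{"ax":0,"ay":0,"az":0.0014,"tx":0.04,"ty":0.003,"tz":0.001,"fingers":-1},{"ax":0,"ay":0,"az":0.0014,"tx":0.08,"ty":0.003,"tz":0.001,"fingers":-1},{"ax":0,"ay":0,"az":0.0014,"tx":0.116,"ty":0.003,"tz":0.001,"fingers":-1},{"ax":0,"ay":0,"az":0.0014,"tx":0.116,"ty":0.003,"tz":0.001,"fingers":-1}]'
python3 - <<'E'
from h import *
im=snap("side"); crop(im,210,80,310,180,6,"d3.png")
a=np.radians(4.2)
for x in(-.096,): go((.5995+np.cos(a)*x,-.196+np.sin(a)*x,.153),np.radians(-85.8))
print(r.get_state()["wrist_force"])
E
```

```text
t: 13.1
tcp_pos: [0.5072, -0.2038, 0.1755]
ee_rot: [0.001, 0.999, 0.037, 0.003]
wrist_force: [0.2, 0.4, -0.8]
width: 0.474
yaw0 t [-0.002  -0.0012  0.0297] a [ 0.0004 -0.0014  0.0001] rows>=0.5
yaw1 t [-0.002  -0.0012  0.0297] a [ 2.200e-03  7.000e-04 -9.999e-01] rows>=25.1
now [ 0.5053 -0.2038  0.1753] q [-0.6   0.41  1.54  0.    1.19  0.9 ] w 0.471
[ 0.19072999  0.61863736 -0.887897  ]
```

```bash
python3 -m jog '[{"ax":0,"ay":0,"az":0,"tx":-0.001,"ty":-0.0012,"tz":0.01,"fingers":-1},{"ax":0,"ay":0,"az":0,"tx":-0.001,"ty":-0.0012,"tz":0.022,"fingers":-1},{"ax":0,"ay":0,"az":0,"tx":-0.001,"ty":-0.0012,"tz":0.029,"fingers":-1},{"ax":0,"ay":0,"az":0,"tx":-0.001,"ty":-0.0012,"tz":0.029,"fingers":-1},{"ax":0,"ay":0,"az":0,"tx":-0.001,"ty":-0.0012,"tz":0.029,"fingers":-1}]'; python3 -m jog '[{"ax":0,"ay":0,"az":0,"tx":0,"ty":0,"tz":0.0,"fingers":0.1},{"ax":0,"ay":0,"az":0,"tx":0,"ty":0,"tz":0.0,"fingers":0.3},{"ax":0,"ay":0,"az":0,"tx":0,"ty":0,"tz":0.0,"fingers":0.6},{"ax":0,"ay":0,"az":0,"tx":0,"ty":0,"tz":0.0,"fingers":0.8},{"ax":0,"ay":0,"az":0,"tx":0,"ty":0,"tz":-0.02,"fingers":0.8}]';python3 -m jog '[{"ax":0,"ay":0,"az":0,"tx":0,"ty":0,"tz":-0.05,"fingers":1},{"ax":0,"ay":0,"az":0,"tx":0,"ty":0,"tz":-0.1,"fingers":1},{"ax":0,"ay":0,"az":-0.02,"tx":0,"ty":-0.03,"tz":-0.15,"fingers":1},{"ax":0,"ay":0,"az":-0.06,"tx":0,"ty":-0.07,"tz":-0.15,"fingers":1},{"ax":0,"ay":0,"az":-0.1,"tx":0,"ty":-0.12,"tz":-0.15,"fingers":1}]'
python3 - <<'E'
from h import *
im=snap("side"); crop(im,210,80,310,180,6,"d3.png")
im=snap("top"); cv2.imwrite("pics/t2.png",im[:,:,::-1])
go((.444,.245,.25),np.radians(6.5))
E
```

```text
t: 13.57
tcp_pos: [0.5041, -0.203, 0.1539]
ee_rot: [0.0, 0.999, 0.036, 0.002]
wrist_force: [-2.7, 3.2, 8.7]
width: 0.474
t: 13.98
tcp_pos: [0.5029, -0.2025, 0.1665]
ee_rot: [-0.001, 0.999, 0.036, 0.0]
wrist_force: [-0.7, 0.3, -0.3]
width: 0.9
t: 14.4
tcp_pos: [0.4967, -0.1133, 0.281]
ee_rot: [0.0, 0.981, 0.193, 0.002]
wrist_force: [1.1, 0.5, -0.1]
width: 0.997
yaw0 t [ 0.1169 -0.4629  0.0411] a [-1.00e-04 -1.00e-03 -4.11e-01] rows>=10.3
yaw1 t [ 0.1169 -0.4629  0.0411] a [-1.10e-03  1.00e-04  5.89e-01] rows>=14.8
now [ 0.496  -0.1093  0.2799] q [-0.45  0.25  1.48  0.    1.41  0.73] w 1.002
```

```bash
python3 -m jog '[{"ax":0,"ay":0,"az":-0.41,"tx":0.117,"ty":-0.463,"tz":0.03,"fingers":0.3},{"ax":0,"ay":0,"az":-0.41,"tx":0.117,"ty":-0.463,"tz":0.03,"fingers":0.3},{"ax":0,"ay":0,"az":-0.41,"tx":0.117,"ty":-0.463,"tz":0.03,"fingers":0.3},{"ax":0,"ay":0,"az":-0.41,"tx":0.117,"ty":-0.463,"tz":0.03,"fingers":0.3},{"ax":0,"ay":0,"az":-0.41,"tx":0.117,"ty":-0.463,"tz":0.03,"fingers":0.3}]'; python3 -c "
from h import *
go((.444,.245,.2),np.radians(6.5))"
```

```text
t: 14.92
tcp_pos: [0.4658, 0.0942, 0.2669]
ee_rot: [-0.001, 0.874, 0.486, 0.001]
wrist_force: [0.8, 0.4, -0.1]
width: 0.652
yaw0 t [ 0.1553 -0.1307  0.0897] a [ 1.000e-04 -8.000e-04 -2.131e-01] rows>=5.4
yaw1 t [ 0.1553 -0.1307  0.0897] a [-1.000e-03 -2.000e-04  7.869e-01] rows>=19.8
now [0.4658 0.0942 0.2669] q [-0.05  0.18  1.6   0.    1.36  0.51] w 0.652
```

```bash
python3 -m jog '[{"ax":0,"ay":0,"az":-0.213,"tx":0.155,"ty":-0.131,"tz":0.09,"fingers":0.25},{"ax":0,"ay":0,"az":-0.213,"tx":0.155,"ty":-0.131,"tz":0.09,"fingers":0.25},{"ax":0,"ay":0,"az":-0.213,"tx":0.155,"ty":-0.131,"tz":0.09,"fingers":0.25},{"ax":0,"ay":0,"az":-0.213,"tx":0.155,"ty":-0.131,"tz":0.09,"fingers":0.25},{"ax":0,"ay":0,"az":-0.213,"tx":0.155,"ty":-0.131,"tz":0.09,"fingers":0.25}]'; python3 -m jog '[{"ax":0,"ay":0,"az":-0.02,"tx":0,"ty":0,"tz":0,"fingers":0.25},{"ax":0,"ay":0,"az":-0.02,"tx":0,"ty":0,"tz":0,"fingers":0.25},{"ax":0,"ay":0,"az":-0.02,"tx":0,"ty":0,"tz":0,"fingers":0.25}]'
python3 - <<'E'
from h import *
im=snap("top"); crop(im,130,170,240,260,7,"e1.png"); im=snap("side"); crop(im,190,150,300,340,4,"e2.png")
go((.444,.245,.046),np.radians(6.5))
E
```

```text
t: 15.33
tcp_pos: [0.4412, 0.249, 0.1964]
ee_rot: [-0.002, 0.68, 0.733, -0.001]
wrist_force: [-0.0, -0.6, -0.7]
width: 0.627
t: 15.58
tcp_pos: [0.4414, 0.2487, 0.1962]
ee_rot: [-0.002, 0.658, 0.753, -0.001]
wrist_force: [-0.4, 1.0, 0.1]
width: 0.623
yaw0 t [-0.0055  0.0033  0.2007] a [-0.0012 -0.0008  0.0065] rows>=3.6
yaw1 t [-0.0055  0.0033  0.2007] a [ 0.0012 -0.0018 -0.9935] rows>=25.0
now [0.4416 0.2485 0.1966] q [0.28 0.32 1.62 0.   1.21 0.14] w 0.621
```

Run:
```python
from h import *
print(proj("side",[(.444,.245,.104),(.4848,.3258,.104),(.5048,.265,.094),(.424,.3058,.094)]))
for ps,pt in(((255.2,264.3),(140+362/9-.5,180+318/9-.5)),((228.8,286),(140+128/9-.5,180+205/9-.5)),((226.3,270.5),(140+313/9-.5,180+150/9-.5)),((259.5,288),(140+190/9-.5,180+382/9-.5))): print(tri(ps,pt),plane("top",pt,.104)[:2],plane("top",pt,.094)[:2])
s=r.get_state(); T=R_(s["ee_rot"]).apply([0,0,.011])+s["tcp_pos"]; print(proj("side",[T]))
```

```text
[[256.59846902 262.99269155]
 [230.81152727 284.94819129]
 [228.09670856 269.05138135]
 [260.9539688  285.64627884]]
(array([0.4461048 , 0.24714099, 0.10151616]), [np.float64(0.0006787928223657967), np.float64(0.0006787928223652477)]) [0.44507205 0.24665978] [0.44647399 0.24838992]
(array([0.48766438, 0.32911921, 0.10335036]), [np.float64(0.0007221238734543085), np.float64(0.0007221238734543582)]) [0.48682419 0.328882  ] [0.4885194  0.33118966]
(array([0.5078861 , 0.26684547, 0.09069847]), [np.float64(0.000690497986576002), np.float64(0.0006904979865763192)]) [0.50476442 0.26429539] [0.50658563 0.26614939]
(array([0.42620979, 0.30924828, 0.08997889]), [np.float64(0.0003148169450922833), np.float64(0.0003148169450915653)]) [0.42413328 0.30621479] [0.42538815 0.30836323]
[[257.56181753 234.22043508]]
```

```bash
python3 -c "
from h import *
go((.4465,.247,.115),np.radians(6.5))"
```

```text
yaw0 t [-0.0031  0.0066  0.1087] a [-0.0012 -0.0008  0.0065] rows>=2.0
yaw1 t [-0.0031  0.0066  0.1087] a [ 0.0012 -0.0018 -0.9935] rows>=25.0
now [0.4416 0.2485 0.1966] q [0.28 0.32 1.62 0.   1.21 0.14] w 0.621
```

```bash
python3 -m jog '[{"ax":-0.0012,"ay":-0.0008,"az":0.0065,"tx":-0.003,"ty":0.0066,"tz":0.04,"fingers":0.25},{"ax":-0.0012,"ay":-0.0008,"az":0.0065,"tx":-0.003,"ty":0.0066,"tz":0.08,"fingers":0.25},{"ax":-0.0012,"ay":-0.0008,"az":0.0065,"tx":-0.003,"ty":0.0066,"tz":0.1087,"fingers":0.25},{"ax":-0.0012,"ay":-0.0008,"az":0.0065,"tx":-0.003,"ty":0.0066,"tz":0.1087,"fingers":0.25}]'
python3 - <<'E'
from h import *
im=snap("side"); crop(im,200,200,310,340,5,"e2.png")
go((.4465,.247,.046),np.radians(6.5))
E
```

```text
t: 16.02
tcp_pos: [0.4449, 0.2458, 0.1116]
ee_rot: [-0.002, 0.667, 0.745, -0.003]
wrist_force: [-0.2, -0.4, -0.6]
width: 0.624
yaw0 t [0.0009 0.001  0.0907] a [-0.001   0.0002 -0.0007] rows>=1.6
yaw1 t [0.0009 0.001  0.0907] a [3.000e-04 1.500e-03 9.993e-01] rows>=25.1
now [0.4461 0.2463 0.1141] q [ 0.27  0.42  1.71 -0.    1.02  0.16] w 0.624
```

```bash
python3 -m jog '[{"ax":0,"ay":0,"az":0.186,"tx":0.001,"ty":0.001,"tz":0,"fingers":0.2},{"ax":0,"ay":0,"az":0.186,"tx":0.001,"ty":0.001,"tz":0,"fingers":0.2},{"ax":0,"ay":0,"az":0.186,"tx":0.001,"ty":0.001,"tz":0,"fingers":0.2},{"ax":0,"ay":0,"az":0.186,"tx":0.001,"ty":0.001,"tz":0,"fingers":0.2},{"ax":0,"ay":0,"az":0.186,"tx":0.001,"ty":0.001,"tz":0,"fingers":0.2}]'; python3 -m jog '[{"ax":0,"ay":0,"az":0,"tx":0,"ty":0,"tz":0,"fingers":0.2},{"ax":0,"ay":0,"az":0,"tx":0,"ty":0,"tz":0,"fingers":0.2}]'
python3 - <<'E'
from h import *
im=snap("side"); crop(im,200,200,310,340,5,"e2.png")
go((.4465,.247,.046),np.radians(-27))
E
```

```text
t: 16.48
tcp_pos: [0.4479, 0.2471, 0.1163]
ee_rot: [0.0, 0.855, 0.518, 0.0]
wrist_force: [-0.5, -0.8, -0.1]
width: 0.599
t: 16.65
tcp_pos: [0.449, 0.2472, 0.1182]
ee_rot: [0.001, 0.855, 0.519, 0.002]
wrist_force: [-0.1, 0.7, -0.3]
width: 0.599
yaw0 t [-0.0017 -0.0027  0.0956] a [ 0.0007 -0.0006 -0.0024] rows>=1.7
yaw1 t [-0.0017 -0.0027  0.0956] a [-9.000e-04 -1.100e-03  9.976e-01] rows>=25.1
now [0.4487 0.2472 0.1177] q [ 0.27  0.42  1.7  -0.    1.02  0.75] w 0.594
```

```bash
python3 -m jog '[{"ax":0,"ay":0,"az":0,"tx":-0.0017,"ty":-0.0027,"tz":0.03,"fingers":0.2},{"ax":0,"ay":0,"az":0,"tx":-0.0017,"ty":-0.0027,"tz":0.065,"fingers":0.2},{"ax":0,"ay":0,"az":0,"tx":-0.0017,"ty":-0.0027,"tz":0.0955,"fingers":0.2},{"ax":0,"ay":0,"az":0,"tx":-0.0017,"ty":-0.0027,"tz":0.0955,"fingers":0.2},{"ax":0,"ay":0,"az":0,"tx":-0.0017,"ty":-0.0027,"tz":0.0955,"fingers":0.2}]'
python3 - <<'E'
from h import *
im=snap("side"); crop(im,200,200,310,340,5,"e2.png")
go((.4465,.247,.046),np.radians(-27))
E
```

```text
t: 17.12
tcp_pos: [0.4465, 0.247, 0.0464]
ee_rot: [0.0, 0.854, 0.52, 0.001]
wrist_force: [0.6, 0.5, 0.5]
width: 0.596
yaw0 t [-0.0006 -0.0007  0.0018] a [ 0.001  -0.0009 -0.0021] rows>=0.1
yaw1 t [-0.0006 -0.0007  0.0018] a [-0.0014 -0.0016  0.9979] rows>=25.1
now [0.4472 0.2472 0.0473] q [ 0.28  0.53  1.75 -0.    0.86  0.75] w 0.597
```

```bash
python3 -m jog '[{"ax":0,"ay":0,"az":0,"tx":-0.0006,"ty":-0.0007,"tz":0.0005,"fingers":-0.2},{"ax":0,"ay":0,"az":0,"tx":-0.0006,"ty":-0.0007,"tz":0.0005,"fingers":-1},{"ax":0,"ay":0,"az":0,"tx":-0.0006,"ty":-0.0007,"tz":0.0005,"fingers":-1},{"ax":0,"ay":0,"az":0,"tx":-0.0006,"ty":-0.0007,"tz":0.0005,"fingers":-1},{"ax":0,"ay":0,"az":0,"tx":-0.0006,"ty":-0.0007,"tz":0.0005,"fingers":-1}]'
python3 - <<'E'
from h import *
im=snap("side"); crop(im,200,200,310,340,5,"e2.png")
s=r.get_state(); print(s["tcp_pos"],s["width"],s["wrist_force"])
E
```

```text
t: 17.58
tcp_pos: [0.4474, 0.2473, 0.0487]
ee_rot: [0.001, 0.854, 0.52, 0.004]
wrist_force: [-1.4, 0.0, 7.4]
width: 0.323
[0.44742094 0.24730343 0.04873121] 0.32129283280049536 [-0.74485658 -1.01596073  7.09342726]
```

```bash
cat >> h.py <<'E'
def pocket(i,cam=(.512,-.0092),ang=6.5,x=.060):
    a=np.radians(ang); y=(i-2.5)*.044
    return np.array([cam[0]+np.cos(a)*x-np.sin(a)*y,cam[1]+np.sin(a)*x+np.cos(a)*y])
E
python3 -m jog '[{"ax":0,"ay":0,"az":0,"tx":0,"ty":0,"tz":-0.02,"fingers":-1},{"ax":0,"ay":0,"az":0,"tx":0,"ty":0,"tz":-0.06,"fingers":-1},{"ax":0,"ay":0,"az":0,"tx":0,"ty":0,"tz":-0.11,"fingers":-1},{"ax":0,"ay":0,"az":0,"tx":0,"ty":0,"tz":-0.165,"fingers":-1},{"ax":0,"ay":0,"az":0,"tx":0,"ty":0,"tz":-0.165,"fingers":-1}]'
python3 - <<'E'
from h import *
for i in(1,2,3,4): print(pocket(i))
im=snap("side"); crop(im,200,170,310,340,4,"e2.png")
go(np.r_[pocket(1),.17],np.radians(6.5))
E
```

```text
t: 18.05
tcp_pos: [0.4494, 0.2481, 0.1807]
ee_rot: [0.003, 0.854, 0.52, 0.01]
wrist_force: [0.5, 0.1, 0.6]
width: 0.323
[ 0.57908572 -0.06798355]
[ 0.57410478 -0.02426639]
[0.56912384 0.01945077]
[0.5641429  0.06316794]
yaw0 t [-0.2939  0.3481  0.0103] a [ 0.0048 -0.0023 -0.188 ] rows>=8.2
yaw1 t [-0.2939  0.3481  0.0103] a [-0.003  -0.0063  0.812 ] rows>=20.4
now [0.4483 0.2477 0.177 ] q [ 0.28  0.34  1.64 -0.    1.14  0.75] w 0.321
```

```bash
python3 -m jog '[{"ax":0.0048,"ay":-0.0023,"az":-0.188,"tx":-0.294,"ty":0.348,"tz":0.01,"fingers":-1},{"ax":0.0048,"ay":-0.0023,"az":-0.188,"tx":-0.294,"ty":0.348,"tz":0.01,"fingers":-1},{"ax":0.0048,"ay":-0.0023,"az":-0.188,"tx":-0.294,"ty":0.348,"tz":0.01,"fingers":-1},{"ax":0.0048,"ay":-0.0023,"az":-0.188,"tx":-0.294,"ty":0.348,"tz":0.01,"fingers":-1},{"ax":0.0048,"ay":-0.0023,"az":-0.188,"tx":-0.294,"ty":0.348,"tz":0.01,"fingers":-1}]'; python3 -c "
from h import *
go(np.r_[pocket(1),.17],np.radians(6.5))"
```

```text
t: 18.52
tcp_pos: [0.5194, 0.0735, 0.1707]
ee_rot: [-0.0, 0.675, 0.738, -0.0]
wrist_force: [1.2, 0.1, -0.1]
width: 0.321
yaw0 t [-0.1949  0.0625  0.0008] a [-0.0002 -0.0001 -0.0078] rows>=3.7
yaw1 t [-0.1949  0.0625  0.0008] a [-2.000e-04  2.000e-04  9.922e-01] rows>=24.9
now [0.5194 0.0735 0.1707] q [-0.08  0.38  1.6   0.    1.16 -0.17] w 0.321
```

```bash
python3 -m jog '[{"ax":0,"ay":0,"az":-0.0078,"tx":-0.195,"ty":0.0625,"tz":0,"fingers":-1},{"ax":0,"ay":0,"az":-0.0078,"tx":-0.195,"ty":0.0625,"tz":0,"fingers":-1},{"ax":0,"ay":0,"az":-0.0078,"tx":-0.195,"ty":0.0625,"tz":0,"fingers":-1},{"ax":0,"ay":0,"az":-0.0078,"tx":-0.195,"ty":0.0625,"tz":0,"fingers":-1},{"ax":0,"ay":0,"az":-0.0078,"tx":-0.195,"ty":0.0625,"tz":0,"fingers":-1}]'; python3 -m jog '[{"ax":0,"ay":0,"az":0,"tx":0,"ty":0,"tz":0,"fingers":-1},{"ax":0,"ay":0,"az":0,"tx":0,"ty":0,"tz":0,"fingers":-1}]'
python3 - <<'E'
from h import *
go(np.r_[pocket(1),.17],np.radians(6.5))
im=snap("side"); cv2.imwrite("pics/s3.png",im[:,:,::-1]); crop(im,190,140,290,270,6,"e2.png")
im=snap("top"); crop(im,220,150,320,230,7,"e1.png")
E
```

```text
t: 18.93
tcp_pos: [0.5801, -0.0732, 0.1695]
ee_rot: [-0.0, 0.668, 0.745, -0.0]
wrist_force: [0.7, 0.4, 0.2]
width: 0.318
t: 19.1
tcp_pos: [0.5796, -0.0732, 0.1687]
ee_rot: [-0.001, 0.668, 0.744, -0.001]
wrist_force: [1.4, -0.1, -0.2]
width: 0.319
yaw0 t [ 0.007   0.     -0.0018] a [-0.0007 -0.     -0.0016] rows>=0.1
yaw1 t [ 0.007   0.     -0.0018] a [-0.      0.0011  0.9984] rows>=25.1
now [ 0.5796 -0.0732  0.1687] q [-0.33  0.51  1.41 -0.    1.22 -0.43] w 0.319
```

Run:
```python
from h import *
np.set_printoptions(precision=2,suppress=True)
for k in range(5): print(k,proj("side",[np.r_[pocket(.5+k),.078]]))
s=r.get_state(); t=s["tcp_pos"]
print("bottom",proj("side",[t-[0,0,.0407]]),"spout",proj("side",[t+[0,0,.096-.0407]]))
# bottom ellipse lowest row
print(max(proj("side",[t+[.0145*np.cos(u),.0145*np.sin(u),-.0407] for u in np.linspace(0,6.28,40)])[:,1]))
print("body edges",min(proj("side",[t+[.0145*np.cos(u),.0145*np.sin(u),-.02] for u in np.linspace(0,6.28,40)])[:,0]),max(proj("side",[t+[.0145*np.cos(u),.0145*np.sin(u),-.02] for u in np.linspace(0,6.28,40)])[:,0]))
im=cv2.imread("pics/s3.png"); crop(im[:,:,::-1],205,180,245,235,14,"e3.png")
```

```text
0 [[229.74 192.37]]
1 [[228.05 200.24]]
2 [[226.26 208.59]]
3 [[224.36 217.45]]
4 [[222.35 226.86]]
bottom [[228.55 180.15]] spout [[227.6 149.3]]
182.6626021631415
body edges 223.18334086334556 233.52404438500565
```

Run:
```python
from h import *
np.set_printoptions(precision=2,suppress=True)
def W(x,y,z):
    a=np.radians(6.5); x+=.032; return np.array([.512+np.cos(a)*x-np.sin(a)*y,-.0092+np.sin(a)*x+np.cos(a)*y,z])
for y in(-.066,-.022,.022,.066): print(y,"rear",proj("side",[W(.045,y,.078)]),"bar",proj("side",[W(.011,y,.076)]))
print(plane("side",(247.4,210.9),.0775),plane("top",(260.6,193),.0775))
im=cv2.imread("pics/side0.png"); crop(im[:,:,::-1],205,185,245,240,14,"e3.png")
```

```text
-0.066 rear [[223.03 196.05]] bar [[234.81 197.04]]
-0.022 rear [[221.12 204.15]] bar [[233.25 205.17]]
0.022 rear [[219.09 212.73]] bar [[231.59 213.79]]
0.066 rear [[216.95 221.84]] bar [[229.83 222.95]]
[ 0.51 -0.    0.08] [ 0.51 -0.01  0.08]
```

```bash
python3 -c "
from h import *
go((.5804,-.066,.126),np.radians(6.5))"
```

```text
yaw0 t [0.008  0.002  0.0576] a [-0.0005  0.     -0.0011] rows>=1.0
yaw1 t [0.008  0.002  0.0576] a [0.000e+00 8.000e-04 9.989e-01] rows>=25.1
now [ 0.5797 -0.0721  0.1692] q [-0.32  0.5   1.41 -0.    1.22 -0.43] w 0.317
```

```bash
python3 -m jog '[{"ax":0,"ay":0,"az":-0.001,"tx":0.008,"ty":0.002,"tz":0.01,"fingers":-1},{"ax":0,"ay":0,"az":-0.001,"tx":0.008,"ty":0.002,"tz":0.04,"fingers":-1},{"ax":0,"ay":0,"az":-0.001,"tx":0.008,"ty":0.002,"tz":0.0576,"fingers":-1},{"ax":0,"ay":0,"az":-0.001,"tx":0.008,"ty":0.002,"tz":0.0576,"fingers":-1},{"ax":0,"ay":0,"az":-0.001,"tx":0.008,"ty":0.002,"tz":0.0576,"fingers":-1}]'
python3 - <<'E'
from h import *
go((.5804,-.066,.126),np.radians(6.5))
im=snap("side"); crop(im,190,150,260,235,8,"e2.png")
t=r.get_state()["tcp_pos"]
E=proj("side",[t+[.0145*np.cos(u),.0145*np.sin(u),-.0407] for u in np.linspace(0,6.28,40)]); print(E.min(0),E.max(0))
E
```

```text
t: 19.62
tcp_pos: [0.5802, -0.065, 0.1257]
ee_rot: [-0.001, 0.666, 0.746, -0.001]
wrist_force: [0.4, 0.6, 0.3]
width: 0.32
yaw0 t [-0.0014  0.0002 -0.0004] a [-0.0008 -0.0002  0.0003] rows>=0.0
yaw1 t [-0.0014  0.0002 -0.0004] a [ 2.000e-04 -1.300e-03 -9.997e-01] rows>=25.1
now [ 0.5802 -0.065   0.1257] q [-0.31  0.55  1.46 -0.    1.13 -0.43] w 0.32
[223.02490363 191.73906106] [233.15987206 196.92278446]
```

```bash
python3 -m jog '[{"ax":0,"ay":0,"az":0,"tx":-0.0028,"ty":-0.0005,"tz":0,"fingers":-1},{"ax":0,"ay":0,"az":0,"tx":-0.0028,"ty":-0.0005,"tz":0.007,"fingers":-1},{"ax":0,"ay":0,"az":0,"tx":-0.0028,"ty":-0.0005,"tz":0.014,"fingers":-1},{"ax":0,"ay":0,"az":0,"tx":-0.0028,"ty":-0.0005,"tz":0.019,"fingers":-1},{"ax":0,"ay":0,"az":0,"tx":-0.0028,"ty":-0.0005,"tz":0.019,"fingers":-1}]'
python3 - <<'E'
from h import *
go((.5804,-.066,.0987),np.radians(6.5))
print(r.get_state()["wrist_force"])
im=snap("side"); crop(im,190,150,260,235,8,"e2.png")
E
```

```text
t: 20.08
tcp_pos: [0.58, -0.0674, 0.1113]
ee_rot: [-0.001, 0.666, 0.746, -0.001]
wrist_force: [-0.5, 0.4, -1.3]
width: 0.322
yaw0 t [0.0017 0.0007 0.0168] a [-0.0008 -0.0001  0.0001] rows>=0.3
yaw1 t [0.0017 0.0007 0.0168] a [ 2.000e-04 -1.200e-03 -9.999e-01] rows>=25.1
now [ 0.58   -0.0674  0.1113] q [-0.32  0.57  1.47 -0.    1.1  -0.43] w 0.322
[-0.51539999  0.43856387 -1.26770333]
```

```bash
python3 -m jog '[{"ax":0,"ay":0,"az":0,"tx":0,"ty":0,"tz":0.008,"fingers":-1},{"ax":0,"ay":0,"az":0,"tx":0,"ty":0,"tz":0.015,"fingers":-1},{"ax":0,"ay":0,"az":0,"tx":0,"ty":0,"tz":0.016,"fingers":-1},{"ax":0,"ay":0,"az":0,"tx":0,"ty":0,"tz":0.016,"fingers":-1}]'
python3 - <<'E'
from h import *
go((.5804,-.066,.0987),np.radians(6.5))
print(r.get_state()["wrist_force"])
im=snap("side"); crop(im,190,150,260,235,8,"e2.png")
E
```

```text
t: 20.47
tcp_pos: [0.58, -0.0674, 0.0993]
ee_rot: [-0.001, 0.666, 0.746, -0.001]
wrist_force: [-0.2, -0.2, -0.4]
width: 0.324
yaw0 t [0.0017 0.0007 0.0008] a [-0.0008 -0.0002  0.0002] rows>=0.0
yaw1 t [0.0017 0.0007 0.0008] a [ 3.000e-04 -1.300e-03 -9.998e-01] rows>=25.1
now [ 0.58   -0.0674  0.0993] q [-0.32  0.58  1.48 -0.    1.08 -0.43] w 0.324
[-0.16557544 -0.24791598 -0.35237449]
```

```bash
python3 -m jog '[{"ax":0,"ay":0,"az":0,"tx":0,"ty":0,"tz":0.0018,"fingers":-1},{"ax":0,"ay":0,"az":0,"tx":0,"ty":0,"tz":0.0018,"fingers":-1},{"ax":0,"ay":0,"az":0,"tx":0,"ty":0,"tz":0.0018,"fingers":-0.2},{"ax":0,"ay":0,"az":0,"tx":0,"ty":0,"tz":0.0018,"fingers":0.1},{"ax":0,"ay":0,"az":0,"tx":0,"ty":0,"tz":0.0018,"fingers":0.2}]'
python3 - <<'E'
from h import *
go((.5804,-.066,.0987),np.radians(6.5))
print(r.get_state()["wrist_force"])
im=snap("side"); crop(im,190,150,260,235,8,"e2.png")
E
```

```text
t: 20.93
tcp_pos: [0.5801, -0.0674, 0.0982]
ee_rot: [-0.001, 0.666, 0.746, -0.001]
wrist_force: [-0.8, -0.1, -0.2]
width: 0.601
yaw0 t [ 0.0018  0.0006 -0.0007] a [-0.0007 -0.0001  0.0002] rows>=0.0
yaw1 t [ 0.0018  0.0006 -0.0007] a [ 2.000e-04 -1.100e-03 -9.998e-01] rows>=25.1
now [ 0.5801 -0.0674  0.0982] q [-0.32  0.59  1.48 -0.    1.07 -0.43] w 0.601
[-0.79103252 -0.06270997 -0.23531749]
```

```bash
python3 -m jog '[{"ax":0,"ay":0,"az":0,"tx":0,"ty":0,"tz":-0.02,"fingers":0.2},{"ax":0,"ay":0,"az":0,"tx":0,"ty":0,"tz":-0.06,"fingers":0.2},{"ax":0,"ay":0,"az":0,"tx":0,"ty":0,"tz":-0.11,"fingers":0.2},{"ax":0,"ay":0,"az":0,"tx":0.03,"ty":0,"tz":-0.125,"fingers":0.2},{"ax":0,"ay":0,"az":0,"tx":0.07,"ty":0,"tz":-0.125,"fingers":0.2}]'
python3 - <<'E'
from h import *
go((.507,.267,.18),np.radians(6.5))
im=snap("side"); crop(im,190,150,320,340,4,"e2.png")
im=snap("top"); cv2.imwrite("pics/t3.png",im[:,:,::-1]); crop(im,130,150,300,250,4,"e1.png")
E
```

```text
t: 21.4
tcp_pos: [0.5758, -0.0164, 0.1956]
ee_rot: [0.002, 0.667, 0.745, 0.001]
wrist_force: [0.6, 0.5, 0.0]
width: 0.599
yaw0 t [ 0.3858 -0.0493  0.0198] a [ 0.0013  0.0007 -0.0008] rows>=7.0
yaw1 t [ 0.3858 -0.0493  0.0198] a [ 0.0011 -0.002   0.9992] rows>=25.1
now [ 0.5758 -0.0164  0.1956] q [-0.23  0.46  1.41 -0.    1.27 -0.34] w 0.599
```

```bash
python3 -m jog '[{"ax":0.0013,"ay":0.0007,"az":0,"tx":0.386,"ty":-0.049,"tz":0.02,"fingers":0.2},{"ax":0.0013,"ay":0.0007,"az":0,"tx":0.386,"ty":-0.049,"tz":0.02,"fingers":0.2},{"ax":0.0013,"ay":0.0007,"az":0,"tx":0.386,"ty":-0.049,"tz":0.02,"fingers":0.2},{"ax":0.0013,"ay":0.0007,"az":0,"tx":0.386,"ty":-0.049,"tz":0.02,"fingers":0.2},{"ax":0.0013,"ay":0.0007,"az":0,"tx":0.386,"ty":-0.049,"tz":0.02,"fingers":0.2}]'; python3 -c "
from h import *
go((.507,.267,.15),np.radians(6.5))"
```

```text
t: 21.92
tcp_pos: [0.5238, 0.1881, 0.1818]
ee_rot: [-0.003, 0.665, 0.747, -0.001]
wrist_force: [0.5, -0.1, 0.1]
width: 0.6
yaw0 t [ 0.107  -0.0098  0.0427] a [-0.0018 -0.0009  0.001 ] rows>=2.1
yaw1 t [ 0.107  -0.0098  0.0427] a [ 0.0015 -0.0029 -0.999 ] rows>=25.1
now [0.5238 0.1881 0.1818] q [0.13 0.44 1.48 0.   1.23 0.02] w 0.6
```

```bash
python3 -m jog '[{"ax":-0.0018,"ay":-0.0009,"az":0.001,"tx":0.05,"ty":-0.0098,"tz":0.01,"fingers":0.2},{"ax":-0.0018,"ay":-0.0009,"az":0.001,"tx":0.107,"ty":-0.0098,"tz":0.03,"fingers":0.2},{"ax":-0.0018,"ay":-0.0009,"az":0.001,"tx":0.107,"ty":-0.0098,"tz":0.0427,"fingers":0.2},{"ax":-0.0018,"ay":-0.0009,"az":0.001,"tx":0.107,"ty":-0.0098,"tz":0.0427,"fingers":0.2},{"ax":-0.0018,"ay":-0.0009,"az":0.001,"tx":0.107,"ty":-0.0098,"tz":0.0427,"fingers":0.2}]'
python3 - <<'E'
from h import *
go((.507,.267,.0465),np.radians(6.5))
im=snap("side"); crop(im,190,200,290,340,5,"e2.png")
E
```

```text
t: 22.33
tcp_pos: [0.507, 0.2664, 0.1495]
ee_rot: [-0.0, 0.666, 0.746, -0.001]
wrist_force: [1.0, -0.3, 0.1]
width: 0.597
yaw0 t [0.0009 0.0003 0.1373] a [-0.0005  0.0002  0.0001] rows>=2.5
yaw1 t [0.0009 0.0003 0.1373] a [-3.000e-04 -8.000e-04 -9.999e-01] rows>=25.1
now [0.507  0.2664 0.1495] q [ 0.28  0.5   1.47 -0.    1.17  0.17] w 0.597
```

```bash
python3 -m jog '[{"ax":0,"ay":0,"az":0,"tx":0.001,"ty":0,"tz":0.03,"fingers":0},{"ax":0,"ay":0,"az":0,"tx":0.001,"ty":0,"tz":0.07,"fingers":0},{"ax":0,"ay":0,"az":0,"tx":0.001,"ty":0,"tz":0.11,"fingers":0},{"ax":0,"ay":0,"az":0,"tx":0.001,"ty":0,"tz":0.1373,"fingers":0},{"ax":0,"ay":0,"az":0,"tx":0.001,"ty":0,"tz":0.1373,"fingers":0}]'
python3 - <<'E'
from h import *
go((.507,.267,.0465),np.radians(6.5)); print(r.get_state()["wrist_force"])
im=snap("side"); crop(im,190,200,290,340,5,"e2.png")
E
```

```text
t: 22.8
tcp_pos: [0.5064, 0.2645, 0.0441]
ee_rot: [-0.001, 0.667, 0.745, -0.003]
wrist_force: [0.2, -0.8, -0.5]
width: 0.499
yaw0 t [ 0.0032  0.0011 -0.0032] a [-0.0019  0.0005 -0.0011] rows>=0.1
yaw1 t [ 0.0032  0.0011 -0.0032] a [7.000e-04 3.000e-03 9.989e-01] rows>=25.1
now [0.5064 0.2645 0.0441] q [ 0.28  0.64  1.56 -0.    0.95  0.17] w 0.499
[ 0.20766881 -0.77989837 -0.54705503]
```

```bash
python3 -m jog '[{"ax":0,"ay":0,"az":0,"tx":0.0032,"ty":0,"tz":-0.003,"fingers":0},{"ax":0,"ay":0,"az":0,"tx":0.0032,"ty":0,"tz":-0.003,"fingers":-1},{"ax":0,"ay":0,"az":0,"tx":0.0032,"ty":0,"tz":-0.003,"fingers":-1},{"ax":0,"ay":0,"az":0,"tx":0.0032,"ty":0,"tz":-0.003,"fingers":-1},{"ax":0,"ay":0,"az":0,"tx":0.0032,"ty":0,"tz":-0.003,"fingers":-1}]'
python3 - <<'E'
from h import *
s=r.get_state(); print(s["tcp_pos"],s["width"],s["wrist_force"])
E
python3 -m jog '[{"ax":0,"ay":0,"az":0,"tx":0,"ty":0,"tz":-0.02,"fingers":-1},{"ax":0,"ay":0,"az":0,"tx":0,"ty":0,"tz":-0.06,"fingers":-1},{"ax":0,"ay":0,"az":0,"tx":0,"ty":0,"tz":-0.11,"fingers":-1},{"ax":0,"ay":0,"az":0,"tx":0,"ty":0,"tz":-0.165,"fingers":-1},{"ax":0,"ay":0,"az":0,"tx":0,"ty":0,"tz":-0.165,"fingers":-1}]'
python3 - <<'E'
from h import *
im=snap("side"); crop(im,180,170,310,340,4,"e2.png")
go(np.r_[pocket(2)+[.0012,.0012],.165],np.radians(6.5))
E
```

```text
t: 23.27
tcp_pos: [0.5087, 0.2676, 0.0515]
ee_rot: [0.001, 0.667, 0.745, 0.001]
wrist_force: [-0.3, -1.8, 7.3]
width: 0.308
[0.50869443 0.26760193 0.05145929] 0.30753577299046003 [-0.32341181 -1.83435679  7.2855187 ]
t: 23.68
tcp_pos: [0.5115, 0.2686, 0.1848]
ee_rot: [0.005, 0.667, 0.745, 0.007]
wrist_force: [0.3, -0.1, -0.3]
width: 0.315
yaw0 t [-0.3955  0.0429  0.0212] a [ 0.0039 -0.0004 -0.0009] rows>=7.2
yaw1 t [-0.3955  0.0429  0.0212] a [-7.00e-04 -6.10e-03  9.99e-01] rows>=25.1
now [0.5104 0.2682 0.1809] q [ 0.28  0.47  1.43 -0.    1.22  0.17] w 0.315
```

```bash
python3 -m jog '[{"ax":0.0039,"ay":-0.0004,"az":-0.001,"tx":-0.39,"ty":0.043,"tz":0.02,"fingers":-1},{"ax":0.0039,"ay":-0.0004,"az":-0.001,"tx":-0.39,"ty":0.043,"tz":0.02,"fingers":-1},{"ax":0.0039,"ay":-0.0004,"az":-0.001,"tx":-0.39,"ty":0.043,"tz":0.02,"fingers":-1},{"ax":0.0039,"ay":-0.0004,"az":-0.001,"tx":-0.39,"ty":0.043,"tz":0.02,"fingers":-1},{"ax":0.0039,"ay":-0.0004,"az":-0.001,"tx":-0.39,"ty":0.043,"tz":0.02,"fingers":-1}]'; python3 -c "
from h import *
go(np.r_[pocket(2)+[.0012,.0012],.15],np.radians(6.5))"
```

```text
t: 24.15
tcp_pos: [0.5554, 0.0628, 0.1688]
ee_rot: [0.0, 0.666, 0.746, 0.0]
wrist_force: [1.3, -0.2, -0.4]
width: 0.309
yaw0 t [-0.1168  0.0133  0.025 ] a [ 0.0001 -0.      0.0001] rows>=2.2
yaw1 t [-0.1168  0.0133  0.025 ] a [ 0.000e+00  2.000e-04 -9.999e-01] rows>=25.1
now [0.5554 0.0628 0.1688] q [-0.1   0.45  1.5   0.    1.19 -0.21] w 0.309
```

```bash
python3 -m jog '[{"ax":0,"ay":0,"az":0,"tx":-0.05,"ty":0.0133,"tz":0.01,"fingers":-1},{"ax":0,"ay":0,"az":0,"tx":-0.1,"ty":0.0133,"tz":0.02,"fingers":-1},{"ax":0,"ay":0,"az":0,"tx":-0.1168,"ty":0.0133,"tz":0.025,"fingers":-1},{"ax":0,"ay":0,"az":0,"tx":-0.1168,"ty":0.0133,"tz":0.025,"fingers":-1},{"ax":0,"ay":0,"az":0,"tx":-0.1168,"ty":0.0133,"tz":0.05,"fingers":-1}]';python3 -m jog '[{"ax":0,"ay":0,"az":0,"tx":0,"ty":0,"tz":0,"fingers":-1},{"ax":0,"ay":0,"az":0,"tx":0,"ty":0,"tz":0,"fingers":-1}]'
python3 - <<'E'
from h import *
go(np.r_[pocket(2)+[.0012,.0012],.1015],np.radians(6.5))
im=snap("side"); crop(im,190,150,260,235,8,"e2.png")
t=r.get_state()["tcp_pos"]
E=proj("side",[t+[.0145*np.cos(u),.0145*np.sin(u),-.0435] for u in np.linspace(0,6.28,40)]); print(E.min(0),E.max(0))
E
```

```text
t: 24.57
tcp_pos: [0.5767, -0.0235, 0.134]
ee_rot: [0.003, 0.666, 0.746, 0.002]
wrist_force: [0.4, 0.4, -0.4]
width: 0.314
t: 24.73
tcp_pos: [0.5765, -0.0224, 0.1344]
ee_rot: [0.002, 0.666, 0.746, 0.002]
wrist_force: [0.7, 0.7, 0.6]
width: 0.311
yaw0 t [-0.0006 -0.0019  0.0438] a [0.0018 0.0004 0.0001] rows>=0.8
yaw1 t [-0.0006 -0.0019  0.0438] a [-6.000e-04  2.800e-03 -9.999e-01] rows>=25.1
now [ 0.5765 -0.0224  0.1344] q [-0.24  0.52  1.48  0.    1.13 -0.36] w 0.311
[220.70597547 197.77640104] [231.15489357 203.24123917]
```

```bash
python3 -m jog '[{"ax":0.0018,"ay":0,"az":0,"tx":-0.001,"ty":-0.002,"tz":0.01,"fingers":-1},{"ax":0.0018,"ay":0,"az":0,"tx":-0.001,"ty":-0.002,"tz":0.018,"fingers":-1},{"ax":0.0018,"ay":0,"az":0,"tx":-0.001,"ty":-0.002,"tz":0.026,"fingers":-1},{"ax":0.0018,"ay":0,"az":0,"tx":-0.001,"ty":-0.002,"tz":0.03,"fingers":-1},{"ax":0.0018,"ay":0,"az":0,"tx":-0.001,"ty":-0.002,"tz":0.03,"fingers":-1}]'
python3 - <<'E'
from h import *
go(np.r_[pocket(2)+[.0010,.0008],.1015],np.radians(6.5))
print(r.get_state()["wrist_force"])
im=snap("side"); crop(im,190,150,260,235,8,"e2.png")
E
```

```text
t: 25.2
tcp_pos: [0.5751, -0.0233, 0.1115]
ee_rot: [0.0, 0.666, 0.746, -0.001]
wrist_force: [-0.4, -0.2, -0.3]
width: 0.315
yaw0 t [-0.0002 -0.0001  0.0133] a [-0.0002  0.0004  0.0001] rows>=0.2
yaw1 t [-0.0002 -0.0001  0.0133] a [-6.000e-04 -3.000e-04 -9.999e-01] rows>=25.1
now [ 0.5751 -0.0233  0.1115] q [-0.24  0.55  1.5  -0.    1.09 -0.36] w 0.315
[-0.36640564 -0.22078196 -0.34884967]
```

```bash
python3 -m jog '[{"ax":0,"ay":0,"az":0,"tx":0,"ty":0,"tz":0.008,"fingers":-1},{"ax":0,"ay":0,"az":0,"tx":0,"ty":0,"tz":0.0135,"fingers":-1},{"ax":0,"ay":0,"az":0,"tx":0,"ty":0,"tz":0.0135,"fingers":-1},{"ax":0,"ay":0,"az":0,"tx":0,"ty":0,"tz":0.0135,"fingers":-1}]'; python3 -m jog '[{"ax":0,"ay":0,"az":0,"tx":0,"ty":0,"tz":0.0015,"fingers":-1},{"ax":0,"ay":0,"az":0,"tx":0,"ty":0,"tz":0.0015,"fingers":-0.2},{"ax":0,"ay":0,"az":0,"tx":0,"ty":0,"tz":0.0015,"fingers":0.0},{"ax":0,"ay":0,"az":0,"tx":0,"ty":0,"tz":0.0015,"fingers":0.2}]'
python3 - <<'E'
from h import *
print(r.get_state()["wrist_force"])
im=snap("side"); crop(im,190,150,260,235,8,"e2.png")
E
```

```text
t: 25.58
tcp_pos: [0.5754, -0.0234, 0.1016]
ee_rot: [0.001, 0.666, 0.746, -0.0]
wrist_force: [0.3, -0.2, -1.2]
width: 0.316
t: 25.92
tcp_pos: [0.5753, -0.0234, 0.1003]
ee_rot: [0.0, 0.666, 0.746, -0.0]
wrist_force: [0.2, -0.6, -0.8]
width: 0.598
[ 0.15754822 -0.55792759 -0.75197377]
```

```bash
python3 -m jog '[{"ax":0,"ay":0,"az":0,"tx":0,"ty":0,"tz":-0.02,"fingers":0.2},{"ax":0,"ay":0,"az":0,"tx":0,"ty":0,"tz":-0.06,"fingers":0.2},{"ax":0,"ay":0,"az":0,"tx":0,"ty":0,"tz":-0.11,"fingers":0.2},{"ax":0,"ay":0,"az":0.03,"tx":0.03,"ty":0,"tz":-0.125,"fingers":0.2},{"ax":0,"ay":0,"az":0.07,"tx":0.07,"ty":0,"tz":-0.125,"fingers":0.2}]'
python3 - <<'E'
from h import *
go((.4875,.3285,.17),np.radians(-27))
im=snap("side"); crop(im,190,150,320,340,4,"e2.png")
im=snap("top"); cv2.imwrite("pics/t4.png",im[:,:,::-1]); crop(im,130,150,300,250,4,"e1.png")
E
```

```text
t: 26.38
tcp_pos: [0.5708, 0.0278, 0.1975]
ee_rot: [0.003, 0.746, 0.666, 0.002]
wrist_force: [-0.2, -0.3, -1.0]
width: 0.6
yaw0 t [ 0.386  -0.1557  0.0349] a [0.0022 0.0002 0.1142] rows>=7.5
yaw1 t [ 0.386  -0.1557  0.0349] a [-3.000e-04  3.200e-03 -8.858e-01] rows>=22.3
now [0.5708 0.0278 0.1975] q [-0.16  0.45  1.42 -0.    1.26 -0.04] w 0.6
```

```bash
python3 -m jog '[{"ax":0.0022,"ay":0,"az":0.114,"tx":0.386,"ty":-0.156,"tz":0.02,"fingers":0.2},{"ax":0.0022,"ay":0,"az":0.114,"tx":0.386,"ty":-0.156,"tz":0.02,"fingers":0.2},{"ax":0.0022,"ay":0,"az":0.114,"tx":0.386,"ty":-0.156,"tz":0.02,"fingers":0.2},{"ax":0.0022,"ay":0,"az":0.114,"tx":0.386,"ty":-0.156,"tz":0.02,"fingers":0.2},{"ax":0.0022,"ay":0,"az":0.114,"tx":0.386,"ty":-0.156,"tz":0.02,"fingers":0.2}]'; python3 -c "
from h import *
go((.4875,.3285,.15),np.radians(-27))"
```

```text
t: 26.9
tcp_pos: [0.5144, 0.2226, 0.1842]
ee_rot: [-0.002, 0.851, 0.525, -0.002]
wrist_force: [0.4, 0.9, 0.0]
width: 0.604
yaw0 t [ 0.1102 -0.0952  0.046 ] a [-0.0019  0.0006  0.0019] rows>=2.7
yaw1 t [ 0.1102 -0.0952  0.046 ] a [-9.000e-04 -3.000e-03 -9.981e-01] rows>=25.1
now [0.5144 0.2226 0.1842] q [0.2  0.44 1.47 0.   1.24 0.66] w 0.604
```

```bash
python3 -m jog '[{"ax":-0.0019,"ay":0.0006,"az":0.0019,"tx":0.055,"ty":-0.048,"tz":0.01,"fingers":0.2},{"ax":-0.0019,"ay":0.0006,"az":0.0019,"tx":0.11,"ty":-0.0952,"tz":0.02,"fingers":0.2},{"ax":-0.0019,"ay":0.0006,"az":0.0019,"tx":0.1102,"ty":-0.0952,"tz":0.046,"fingers":0.2},{"ax":-0.0019,"ay":0.0006,"az":0.0019,"tx":0.1102,"ty":-0.0952,"tz":0.046,"fingers":0.2},{"ax":-0.0019,"ay":0.0006,"az":0.0019,"tx":0.1102,"ty":-0.0952,"tz":0.046,"fingers":0.2}]'
python3 - <<'E'
from h import *
go((.4875,.3285,.0465),np.radians(-27))
im=snap("side"); crop(im,180,200,290,340,5,"e2.png")
t=r.get_state()["tcp_pos"]; print(proj("side",[(.4875,.3285,.104),(.4875,.3285,.068)]))
E
```

```text
t: 27.32
tcp_pos: [0.4866, 0.329, 0.1484]
ee_rot: [-0.0, 0.852, 0.524, -0.002]
wrist_force: [-0.3, 0.1, 0.7]
width: 0.6
yaw0 t [0.0003 0.0016 0.1358] a [-0.0006  0.0008  0.0012] rows>=2.4
yaw1 t [0.0003 0.0016 0.1358] a [-0.0013 -0.001  -0.9988] rows>=25.1
now [0.4866 0.329  0.1484] q [ 0.4   0.53  1.42 -0.    1.19  0.86] w 0.6
[[229.27072582 285.64987033]
 [229.76338323 298.31205013]]
```

```bash
python3 - <<'E'
from h import *
print(plane("top",(130+108/4-.5,150+160/4-.5),.025),plane("top",(130+312/4-.5,150+135/4-.5),.025))
E
python3 -m jog '[{"ax":0,"ay":0,"az":0,"tx":0.0003,"ty":0.0016,"tz":0.03,"fingers":0},{"ax":0,"ay":0,"az":0,"tx":0.0003,"ty":0.0016,"tz":0.07,"fingers":0},{"ax":0,"ay":0,"az":0,"tx":0.0003,"ty":0.0016,"tz":0.11,"fingers":0},{"ax":0,"ay":0,"az":0,"tx":0.0003,"ty":0.0016,"tz":0.133,"fingers":0},{"ax":0,"ay":0,"az":0,"tx":0.0003,"ty":0.0016,"tz":0.133,"fingers":0}]'
python3 - <<'E'
from h import *
go((.4875,.3285,.0465),np.radians(-27)); print(r.get_state()["wrist_force"])
im=snap("side"); crop(im,180,200,290,340,5,"e2.png")
E
```

```text
[0.54319573 0.33861041 0.025     ] [0.56025957 0.16825181 0.025     ]
t: 27.78
tcp_pos: [0.488, 0.3255, 0.0468]
ee_rot: [-0.0, 0.853, 0.523, -0.003]
wrist_force: [-1.0, 0.1, 0.1]
width: 0.499
yaw0 t [ 0.0032 -0.0023  0.0004] a [-0.0013  0.0017  0.0001] rows>=0.1
yaw1 t [ 0.0032 -0.0023  0.0004] a [-0.0027 -0.002  -0.9999] rows>=25.1
now [0.488  0.3255 0.0468] q [ 0.39  0.66  1.51 -0.    0.98  0.86] w 0.499
[-1.01046301  0.13131598  0.0580995 ]
```

```bash
python3 -m jog '[{"ax":0,"ay":0,"az":0,"tx":0.0032,"ty":-0.001,"tz":-0.001,"fingers":0},{"ax":0,"ay":0,"az":0,"tx":0.0032,"ty":-0.001,"tz":-0.001,"fingers":-1},{"ax":0,"ay":0,"az":0,"tx":0.0032,"ty":-0.001,"tz":-0.001,"fingers":-1},{"ax":0,"ay":0,"az":0,"tx":0.0032,"ty":-0.001,"tz":-0.001,"fingers":-1},{"ax":0,"ay":0,"az":0,"tx":0.0032,"ty":-0.001,"tz":-0.001,"fingers":-1}]'
python3 - <<'E'
from h import *
s=r.get_state(); print(s["tcp_pos"],s["width"],s["wrist_force"])
E
python3 -m jog '[{"ax":0,"ay":0,"az":0,"tx":0,"ty":0,"tz":-0.02,"fingers":-1},{"ax":0,"ay":0,"az":0,"tx":0,"ty":0,"tz":-0.06,"fingers":-1},{"ax":0,"ay":0,"az":0,"tx":0,"ty":0,"tz":-0.11,"fingers":-1},{"ax":0,"ay":0,"az":0,"tx":0,"ty":0,"tz":-0.16,"fingers":-1},{"ax":0,"ay":0,"az":0,"tx":0,"ty":0,"tz":-0.16,"fingers":-1}]'
python3 - <<'E'
from h import *
im=snap("side"); crop(im,180,170,310,340,4,"e2.png")
go(np.r_[pocket(3)+[.0010,.0008],.165],np.radians(6.5))
E
```

```text
t: 28.25
tcp_pos: [0.4907, 0.329, 0.0521]
ee_rot: [0.001, 0.852, 0.523, 0.0]
wrist_force: [0.7, -0.8, 6.3]
width: 0.321
[0.49074709 0.32896173 0.05210306] 0.32057227566211743 [ 0.69612314 -0.79940653  6.29795734]
t: 28.67
tcp_pos: [0.4932, 0.3302, 0.1807]
ee_rot: [0.002, 0.852, 0.523, 0.007]
wrist_force: [1.5, 0.2, 0.7]
width: 0.32
yaw0 t [-0.3208  0.2795  0.0157] a [ 0.0029 -0.0015 -0.1858] rows>=7.7
yaw1 t [-0.3208  0.2795  0.0157] a [-0.002  -0.0038  0.8142] rows>=20.5
now [0.4921 0.3297 0.1769] q [ 0.39  0.51  1.39 -0.    1.24  0.86] w 0.321
```

```bash
python3 -m jog '[{"ax":0.0029,"ay":-0.0015,"az":-0.186,"tx":-0.32,"ty":0.279,"tz":0.01,"fingers":-1},{"ax":0.0029,"ay":-0.0015,"az":-0.186,"tx":-0.32,"ty":0.279,"tz":0.01,"fingers":-1},{"ax":0.0029,"ay":-0.0015,"az":-0.186,"tx":-0.32,"ty":0.279,"tz":0.01,"fingers":-1},{"ax":0.0029,"ay":-0.0015,"az":-0.186,"tx":-0.32,"ty":0.279,"tz":0.01,"fingers":-1},{"ax":0.0029,"ay":-0.0015,"az":-0.186,"tx":-0.32,"ty":0.279,"tz":0.01,"fingers":-1}]'; python3 -c "
from h import *
go(np.r_[pocket(3)+[.0010,.0008],.15],np.radians(6.5))"
```

```text
t: 29.13
tcp_pos: [0.5385, 0.1421, 0.1698]
ee_rot: [-0.0, 0.667, 0.745, -0.0]
wrist_force: [0.2, -0.2, -0.5]
width: 0.321
yaw0 t [-0.1661  0.0242  0.0264] a [-0.0003 -0.     -0.0013] rows>=3.1
yaw1 t [-0.1661  0.0242  0.0264] a [-0.000e+00  4.000e-04  9.987e-01] rows>=25.1
now [0.5385 0.1421 0.1698] q [ 0.05  0.45  1.5  -0.    1.19 -0.06] w 0.321
```

```bash
python3 -m jog '[{"ax":0,"ay":0,"az":-0.001,"tx":-0.05,"ty":0.0242,"tz":0,"fingers":-1},{"ax":0,"ay":0,"az":-0.001,"tx":-0.1,"ty":0.0242,"tz":0,"fingers":-1},{"ax":0,"ay":0,"az":-0.001,"tx":-0.145,"ty":0.0242,"tz":0.01,"fingers":-1},{"ax":0,"ay":0,"az":-0.001,"tx":-0.165,"ty":0.0242,"tz":0.025,"fingers":-1},{"ax":0,"ay":0,"az":-0.001,"tx":-0.165,"ty":0.0242,"tz":0.048,"fingers":-1}]';python3 -m jog '[{"ax":0,"ay":0,"az":0,"tx":0,"ty":0,"tz":0,"fingers":-1},{"ax":0,"ay":0,"az":0,"tx":0,"ty":0,"tz":0,"fingers":-1}]'
python3 - <<'E'
from h import *
go(np.r_[pocket(3)+[.0010,.0008],.1021],np.radians(6.5))
im=snap("side"); crop(im,190,160,260,245,8,"e2.png")
t=r.get_state()["tcp_pos"]
E=proj("side",[t+[.0145*np.cos(u),.0145*np.sin(u),-.0441] for u in np.linspace(0,6.28,40)]); print(E.min(0),E.max(0))
E
```

```text
t: 29.55
tcp_pos: [0.5706, 0.0175, 0.1338]
ee_rot: [0.001, 0.668, 0.744, -0.0]
wrist_force: [1.2, 0.4, -0.3]
width: 0.319
t: 29.72
tcp_pos: [0.5702, 0.0171, 0.1331]
ee_rot: [-0.0, 0.668, 0.744, -0.001]
wrist_force: [-1.3, 0.8, 0.8]
width: 0.32
yaw0 t [0.0042 0.0005 0.0413] a [-0.0004  0.0002 -0.0017] rows>=0.7
yaw1 t [0.0042 0.0005 0.0413] a [3.000e-04 6.000e-04 9.983e-01] rows>=25.1
now [0.5702 0.0171 0.1331] q [-0.17  0.52  1.5  -0.    1.13 -0.28] w 0.32
[219.43589128 205.95783446] [230.17107995 211.73873957]
```

```bash
python3 -m jog '[{"ax":0,"ay":0,"az":0,"tx":0.0042,"ty":0.0002,"tz":0.01,"fingers":-1},{"ax":0,"ay":0,"az":0,"tx":0.0042,"ty":0.0002,"tz":0.018,"fingers":-1},{"ax":0,"ay":0,"az":0,"tx":0.0042,"ty":0.0002,"tz":0.025,"fingers":-1},{"ax":0,"ay":0,"az":0,"tx":0.0042,"ty":0.0002,"tz":0.029,"fingers":-1},{"ax":0,"ay":0,"az":0,"tx":0.0042,"ty":0.0002,"tz":0.029,"fingers":-1}]'
python3 - <<'E'
from h import *
go(np.r_[pocket(3)+[.0010,.0008],.1021],np.radians(6.5))
print(r.get_state()["wrist_force"])
im=snap("side"); crop(im,190,160,260,245,8,"e2.png")
E
```

```text
t: 30.18
tcp_pos: [0.5701, 0.021, 0.1115]
ee_rot: [0.0, 0.667, 0.745, -0.0]
wrist_force: [-0.2, 0.2, -0.4]
width: 0.32
yaw0 t [-0.001  -0.0001  0.0125] a [-0.0002  0.0002 -0.0013] rows>=0.2
yaw1 t [-0.001  -0.0001  0.0125] a [3.000e-04 3.000e-04 9.987e-01] rows>=25.1
now [0.5701 0.021  0.1115] q [-0.17  0.54  1.52 -0.    1.08 -0.28] w 0.32
[-0.23677152  0.19496596 -0.38706566]
```

Inside the pocket mouth, no contact. Seat and release.

```bash
python3 -m jog '[{"ax":0,"ay":0,"az":0,"tx":-0.0005,"ty":0,"tz":0.007,"fingers":-1},{"ax":0,"ay":0,"az":0,"tx":-0.0005,"ty":0,"tz":0.0125,"fingers":-1},{"ax":0,"ay":0,"az":0,"tx":-0.0005,"ty":0,"tz":0.0125,"fingers":-1},{"ax":0,"ay":0,"az":0,"tx":-0.0005,"ty":0,"tz":0.0125,"fingers":-1}]'; python3 -m jog '[{"ax":0,"ay":0,"az":0,"tx":0,"ty":0,"tz":0.0015,"fingers":-1},{"ax":0,"ay":0,"az":0,"tx":0,"ty":0,"tz":0.0015,"fingers":-0.2},{"ax":0,"ay":0,"az":0,"tx":0,"ty":0,"tz":0.0015,"fingers":0.0},{"ax":0,"ay":0,"az":0,"tx":0,"ty":0,"tz":0.0015,"fingers":0.2}]'
python3 - <<'E'
from h import *
print(r.get_state()["wrist_force"])
im=snap("side"); crop(im,190,160,260,245,8,"e2.png")
E
```

```text
t: 30.57
tcp_pos: [0.5703, 0.0205, 0.1024]
ee_rot: [0.0, 0.668, 0.745, -0.0]
wrist_force: [0.9, 0.5, -0.6]
width: 0.323
t: 30.9
tcp_pos: [0.5703, 0.0204, 0.101]
ee_rot: [0.0, 0.668, 0.745, -0.0]
wrist_force: [-0.4, 0.0, -0.1]
width: 0.597
[-0.41361838  0.00737602 -0.12986806]
```

```bash
python3 -m jog '[{"ax":0,"ay":0,"az":0,"tx":0,"ty":0,"tz":-0.02,"fingers":0.2},{"ax":0,"ay":0,"az":0,"tx":0,"ty":0,"tz":-0.06,"fingers":0.2},{"ax":0,"ay":0,"az":0,"tx":0,"ty":0,"tz":-0.11,"fingers":0.2},{"ax":0,"ay":0,"az":0,"tx":0.03,"ty":-0.02,"tz":-0.125,"fingers":0.2},{"ax":0,"ay":0,"az":0,"tx":0.08,"ty":-0.05,"tz":-0.125,"fingers":0.2}]'
python3 - <<'E'
from h import *
go((.4265,.308,.17),np.radians(6.5))
im=snap("side"); crop(im,190,150,320,340,4,"e2.png")
im=snap("top"); cv2.imwrite("pics/t4.png",im[:,:,::-1]); crop(im,130,150,300,250,4,"e1.png")
E
```

```text
t: 31.37
tcp_pos: [0.5297, 0.073, 0.1978]
ee_rot: [0.003, 0.669, 0.743, 0.002]
wrist_force: [-0.1, 1.3, -0.0]
width: 0.601
yaw0 t [ 0.3262 -0.104   0.0356] a [ 0.002   0.0008 -0.0026] rows>=6.2
yaw1 t [ 0.3262 -0.104   0.0356] a [ 0.0012 -0.0032  0.9974] rows>=25.1
now [0.5297 0.073  0.1978] q [-0.08  0.37  1.54 -0.    1.23 -0.19] w 0.601
```

Three placed and the block is where it was. Last bottle.

```bash
python3 -m jog '[{"ax":0.002,"ay":0.0008,"az":-0.0026,"tx":0.326,"ty":-0.104,"tz":0.02,"fingers":0.2},{"ax":0.002,"ay":0.0008,"az":-0.0026,"tx":0.326,"ty":-0.104,"tz":0.02,"fingers":0.2},{"ax":0.002,"ay":0.0008,"az":-0.0026,"tx":0.326,"ty":-0.104,"tz":0.02,"fingers":0.2},{"ax":0.002,"ay":0.0008,"az":-0.0026,"tx":0.326,"ty":-0.104,"tz":0.02,"fingers":0.2},{"ax":0.002,"ay":0.0008,"az":-0.0026,"tx":0.326,"ty":-0.104,"tz":0.02,"fingers":0.2}]'; python3 -c "
from h import *
go((.4265,.308,.15),np.radians(6.5))"
```

```text
t: 31.88
tcp_pos: [0.4411, 0.2655, 0.1832]
ee_rot: [-0.003, 0.663, 0.748, -0.002]
wrist_force: [1.6, -0.1, 0.3]
width: 0.601
yaw0 t [ 0.0585 -0.0123  0.0445] a [-0.0022 -0.0009  0.002 ] rows>=1.3
yaw1 t [ 0.0585 -0.0123  0.0445] a [ 0.0013 -0.0034 -0.998 ] rows>=25.1
now [0.4411 0.2655 0.1832] q [0.31 0.35 1.61 0.   1.19 0.19] w 0.601
```

```bash
python3 -m jog '[{"ax":-0.0022,"ay":-0.0009,"az":0.002,"tx":0.0585,"ty":-0.0123,"tz":0.01,"fingers":0.1},{"ax":-0.0022,"ay":-0.0009,"az":0.002,"tx":0.0585,"ty":-0.0123,"tz":0.0445,"fingers":0.1},{"ax":-0.0022,"ay":-0.0009,"az":0.002,"tx":0.0585,"ty":-0.0123,"tz":0.0445,"fingers":0.1},{"ax":-0.0022,"ay":-0.0009,"az":0.002,"tx":0.0585,"ty":-0.0123,"tz":0.0445,"fingers":0.1},{"ax":-0.0022,"ay":-0.0009,"az":0.002,"tx":0.0585,"ty":-0.0123,"tz":0.0445,"fingers":0.1}]'
python3 - <<'E'
from h import *
go((.4265,.308,.0465),np.radians(6.5))
im=snap("side"); crop(im,200,200,310,340,5,"e2.png")
E
```

```text
t: 32.3
tcp_pos: [0.4274, 0.3071, 0.1508]
ee_rot: [0.0, 0.666, 0.746, 0.0]
wrist_force: [0.3, -0.2, 0.3]
width: 0.549
yaw0 t [ 0.0013 -0.0012  0.1391] a [ 0.0002  0.0001 -0.0003] rows>=2.5
yaw1 t [ 0.0013 -0.0012  0.1391] a [ 1.000e-04 -3.000e-04  9.997e-01] rows>=25.1
now [0.4274 0.3071 0.1508] q [ 0.4   0.41  1.62 -0.    1.12  0.29] w 0.549
```

```bash
python3 -m jog '[{"ax":0,"ay":0,"az":0,"tx":0.0013,"ty":-0.0005,"tz":0.03,"fingers":0.1},{"ax":0,"ay":0,"az":0,"tx":0.0013,"ty":-0.0005,"tz":0.07,"fingers":0.1},{"ax":0,"ay":0,"az":0,"tx":0.0013,"ty":-0.0005,"tz":0.11,"fingers":0.1},{"ax":0,"ay":0,"az":0,"tx":0.0013,"ty":-0.0005,"tz":0.135,"fingers":0.1},{"ax":0,"ay":0,"az":0,"tx":0.0013,"ty":-0.0005,"tz":0.135,"fingers":0.1}]'
python3 - <<'E'
from h import *
go((.4265,.308,.047),np.radians(6.5)); print(r.get_state()["wrist_force"])
E
```

```text
t: 32.77
tcp_pos: [0.4267, 0.3063, 0.0475]
ee_rot: [-0.001, 0.667, 0.745, -0.002]
wrist_force: [0.1, 0.3, 0.0]
width: 0.547
yaw0 t [0.0022 0.     0.0006] a [-0.0011  0.0005 -0.0011] rows>=0.0
yaw1 t [0.0022 0.     0.0006] a [7.000e-04 1.600e-03 9.989e-01] rows>=25.1
now [0.4267 0.3063 0.0475] q [ 0.4   0.55  1.71 -0.    0.89  0.29] w 0.547
[0.11747621 0.31475752 0.04700356]
```

```bash
python3 -m jog '[{"ax":0,"ay":0,"az":0,"tx":0.0022,"ty":0,"tz":0.003,"fingers":0},{"ax":0,"ay":0,"az":0,"tx":0.0022,"ty":0,"tz":0.003,"fingers":-1},{"ax":0,"ay":0,"az":0,"tx":0.0022,"ty":0,"tz":0.003,"fingers":-1},{"ax":0,"ay":0,"az":0,"tx":0.0022,"ty":0,"tz":0.003,"fingers":-1},{"ax":0,"ay":0,"az":0,"tx":0.0022,"ty":0,"tz":0.003,"fingers":-1}]'
python3 - <<'E'
from h import *
s=r.get_state(); print(s["tcp_pos"],s["width"],s["wrist_force"])
E
python3 -m jog '[{"ax":0,"ay":0,"az":0,"tx":0,"ty":0,"tz":-0.02,"fingers":-1},{"ax":0,"ay":0,"az":0,"tx":0,"ty":0,"tz":-0.06,"fingers":-1},{"ax":0,"ay":0,"az":0,"tx":0,"ty":0,"tz":-0.11,"fingers":-1},{"ax":0,"ay":0,"az":0,"tx":0,"ty":0,"tz":-0.165,"fingers":-1},{"ax":0,"ay":0,"az":0,"tx":0,"ty":0,"tz":-0.165,"fingers":-1}]'
python3 - <<'E'
from h import *
im=snap("side"); crop(im,180,170,310,340,4,"e2.png")
go(np.r_[pocket(4)+[.0010,.0008],.165],np.radians(6.5))
E
```

```text
t: 33.18
tcp_pos: [0.4275, 0.3082, 0.0468]
ee_rot: [0.0, 0.667, 0.745, -0.0]
wrist_force: [0.4, -1.1, 7.6]
width: 0.316
[0.4275002  0.30822676 0.04675313] 0.31562369951321034 [ 0.4426277  -1.12541615  7.56884811]
t: 33.6
tcp_pos: [0.4302, 0.3097, 0.1785]
ee_rot: [0.003, 0.667, 0.745, 0.006]
wrist_force: [0.7, 0.1, 1.1]
width: 0.317
yaw0 t [-0.3449  0.1443  0.0135] a [ 0.0025 -0.0006 -0.0011] rows>=6.7
yaw1 t [-0.3449  0.1443  0.0135] a [-9.000e-04 -4.000e-03  9.989e-01] rows>=25.1
now [0.429  0.3091 0.1748] q [ 0.4   0.38  1.59 -0.    1.16  0.29] w 0.316
```

```bash
python3 -m jog '[{"ax":0.0025,"ay":-0.0006,"az":-0.001,"tx":-0.335,"ty":0.144,"tz":0.01,"fingers":-1},{"ax":0.0025,"ay":-0.0006,"az":-0.001,"tx":-0.335,"ty":0.144,"tz":0.01,"fingers":-1},{"ax":0.0025,"ay":-0.0006,"az":-0.001,"tx":-0.335,"ty":0.144,"tz":0.01,"fingers":-1},{"ax":0.0025,"ay":-0.0006,"az":-0.001,"tx":-0.335,"ty":0.144,"tz":0.01,"fingers":-1},{"ax":0.0025,"ay":-0.0006,"az":-0.001,"tx":-0.335,"ty":0.144,"tz":0.01,"fingers":-1}]'; python3 -c "
from h import *
go(np.r_[pocket(4)+[.0010,.0008],.15],np.radians(6.5))"
```

```text
t: 34.07
tcp_pos: [0.5317, 0.126, 0.1675]
ee_rot: [-0.0, 0.666, 0.746, -0.0]
wrist_force: [0.1, 1.1, -0.4]
width: 0.31
yaw0 t [-0.0872  0.035   0.0233] a [-0.0004 -0.      0.    ] rows>=1.7
yaw1 t [-0.0872  0.035   0.0233] a [ 1.e-04 -6.e-04 -1.e+00] rows>=25.1
now [0.5317 0.126  0.1675] q [ 0.02  0.43  1.54 -0.    1.18 -0.1 ] w 0.31
```

```bash
python3 -m jog '[{"ax":0,"ay":0,"az":0,"tx":-0.04,"ty":0.02,"tz":0,"fingers":-1},{"ax":0,"ay":0,"az":0,"tx":-0.075,"ty":0.035,"tz":0,"fingers":-1},{"ax":0,"ay":0,"az":0,"tx":-0.087,"ty":0.035,"tz":0.01,"fingers":-1},{"ax":0,"ay":0,"az":0,"tx":-0.087,"ty":0.035,"tz":0.03,"fingers":-1},{"ax":0,"ay":0,"az":0,"tx":-0.087,"ty":0.035,"tz":0.05,"fingers":-1}]';python3 -m jog '[{"ax":0,"ay":0,"az":0,"tx":0,"ty":0,"tz":0,"fingers":-1},{"ax":0,"ay":0,"az":0,"tx":0,"ty":0,"tz":0,"fingers":-1}]'
python3 - <<'E'
from h import *
go(np.r_[pocket(4)+[.0010,.0008],.0968],np.radians(6.5))
im=snap("side"); crop(im,190,160,260,245,8,"e2.png")
t=r.get_state()["tcp_pos"]
E=proj("side",[t+[.0145*np.cos(u),.0145*np.sin(u),-.0388] for u in np.linspace(0,6.28,40)]); print(E.min(0),E.max(0))
E
```

```text
t: 34.48
tcp_pos: [0.5646, 0.0636, 0.1285]
ee_rot: [-0.001, 0.666, 0.746, -0.001]
wrist_force: [0.7, 0.1, -0.7]
width: 0.316
t: 34.65
tcp_pos: [0.5637, 0.064, 0.1274]
ee_rot: [-0.002, 0.666, 0.746, -0.001]
wrist_force: [0.1, -0.5, -1.0]
width: 0.316
yaw0 t [-0.0003  0.0021  0.0408] a [-0.0016 -0.0004 -0.0003] rows>=0.7
yaw1 t [-0.0003  0.0021  0.0408] a [-6.000e-04  2.500e-03  9.997e-01] rows>=25.1
now [0.5637 0.064  0.1274] q [-0.09  0.52  1.51  0.    1.12 -0.21] w 0.316
[217.53568578 215.50755179] [228.62932495 221.67968885]
```

```bash
python3 -m jog '[{"ax":-0.0016,"ay":0,"az":0,"tx":0,"ty":0.0012,"tz":0.01,"fingers":-1},{"ax":-0.0016,"ay":0,"az":0,"tx":0,"ty":0.0012,"tz":0.018,"fingers":-1},{"ax":-0.0016,"ay":0,"az":0,"tx":0,"ty":0.0012,"tz":0.025,"fingers":-1},{"ax":-0.0016,"ay":0,"az":0,"tx":0,"ty":0.0012,"tz":0.029,"fingers":-1},{"ax":-0.0016,"ay":0,"az":0,"tx":0,"ty":0.0012,"tz":0.029,"fingers":-1}]'
python3 - <<'E'
from h import *
go(np.r_[pocket(4)+[.0010,.0008],.0968],np.radians(6.5))
print(r.get_state()["wrist_force"])
im=snap("side"); crop(im,190,160,260,245,8,"e2.png")
E
```

```text
t: 35.12
tcp_pos: [0.5648, 0.0641, 0.1059]
ee_rot: [0.0, 0.666, 0.746, 0.001]
wrist_force: [-0.7, -0.9, -0.5]
width: 0.315
yaw0 t [-0.0002  0.0004  0.0122] a [ 0.0003 -0.0002 -0.0002] rows>=0.2
yaw1 t [-0.0002  0.0004  0.0122] a [-4.000e-04 -5.000e-04  9.998e-01] rows>=25.1
now [0.5648 0.0641 0.1059] q [-0.09  0.54  1.53  0.    1.06 -0.21] w 0.315
[-0.66381724 -0.88002601 -0.49342063]
```

```bash
python3 -m jog '[{"ax":0,"ay":0,"az":0,"tx":0,"ty":0,"tz":0.007,"fingers":-1},{"ax":0,"ay":0,"az":0,"tx":0,"ty":0,"tz":0.0122,"fingers":-1},{"ax":0,"ay":0,"az":0,"tx":0,"ty":0,"tz":0.0122,"fingers":-1},{"ax":0,"ay":0,"az":0,"tx":0,"ty":0,"tz":0.0122,"fingers":-1}]'; python3 -m jog '[{"ax":0,"ay":0,"az":0,"tx":0,"ty":0,"tz":0.001,"fingers":-1},{"ax":0,"ay":0,"az":0,"tx":0,"ty":0,"tz":0.001,"fingers":-0.2},{"ax":0,"ay":0,"az":0,"tx":0,"ty":0,"tz":0.001,"fingers":0.0},{"ax":0,"ay":0,"az":0,"tx":0,"ty":0,"tz":0.001,"fingers":0.2}]';  python3 -m jog '[{"ax":0,"ay":0,"az":0,"tx":0,"ty":0,"tz":-0.02,"fingers":0.2},{"ax":0,"ay":0,"az":0,"tx":0,"ty":0,"tz":-0.06,"fingers":0.2},{"ax":0,"ay":0,"az":0,"tx":0,"ty":0,"tz":-0.11,"fingers":0.3},{"ax":0,"ay":0,"az":0,"tx":0,"ty":0,"tz":-0.16,"fingers":1},{"ax":0,"ay":0,"az":0,"tx":0,"ty":0,"tz":-0.2,"fingers":1}]';python3 - <<'E'
from h import *
print(r.get_state()["wrist_force"])
im=snap("side"); crop(im,190,150,290,250,7,"e2.png")
go((.598,-.3665,.26),np.radians(96.3))
E
```

```text
t: 35.5
tcp_pos: [0.565, 0.0641, 0.0969]
ee_rot: [0.0, 0.666, 0.746, 0.001]
wrist_force: [0.4, -1.2, -0.8]
width: 0.317
t: 35.83
tcp_pos: [0.5649, 0.0642, 0.096]
ee_rot: [0.0, 0.666, 0.746, 0.001]
wrist_force: [0.5, -0.7, -0.1]
width: 0.596
t: 36.25
tcp_pos: [0.5648, 0.0641, 0.2488]
ee_rot: [0.001, 0.666, 0.746, 0.001]
wrist_force: [0.2, -0.4, 0.6]
width: 0.905
[ 0.23051436 -0.41809354  0.63419683]
yaw0 t [-0.5751 -0.0229 -0.0069] a [ 0.0027  0.0033 -0.4991] rows>=12.5
yaw1 t [-0.5751 -0.0229 -0.0069] a [ 0.0033 -0.0027  0.5009] rows>=12.6
now [0.5665 0.064  0.2545] q [-0.09  0.4   1.35  0.    1.39 -0.21] w 0.979
```

```bash
python3 -m jog '[{"ax":0,"ay":0,"az":-0.499,"tx":-0.575,"ty":-0.024,"tz":-0.007,"fingers":1},{"ax":0,"ay":0,"az":-0.499,"tx":-0.575,"ty":-0.024,"tz":-0.007,"fingers":1},{"ax":0,"ay":0,"az":-0.499,"tx":-0.575,"ty":-0.024,"tz":-0.007,"fingers":1},{"ax":0,"ay":0,"az":-0.499,"tx":-0.575,"ty":-0.024,"tz":-0.007,"fingers":1},{"ax":0,"ay":0,"az":-0.499,"tx":-0.575,"ty":-0.024,"tz":-0.007,"fingers":1}]'; python3 -c "
from h import *
im=snap('top'); crop(im,220,150,320,230,7,'e1.png')
go((.5965,-.3668,.25),np.radians(96.3))"
```

```text
t: 36.72
tcp_pos: [0.5796, -0.1334, 0.2522]
ee_rot: [0.002, 0.418, 0.908, 0.0]
wrist_force: [-0.3, -0.6, -0.3]
width: 0.998
yaw0 t [-0.2426 -0.1812  0.0037] a [-0.0007  0.0019 -0.3071] rows>=7.7
yaw1 t [-0.2426 -0.1812  0.0037] a [0.0023 0.0008 0.6928] rows>=17.4
now [ 0.5796 -0.1403  0.2518] q [-0.43  0.46  1.26 -0.    1.42 -1.15] w 1.002
```

```bash
python3 -m jog '[{"ax":0,"ay":0.0019,"az":-0.307,"tx":-0.243,"ty":-0.181,"tz":0.0,"fingers":1},{"ax":0,"ay":0.0019,"az":-0.307,"tx":-0.243,"ty":-0.181,"tz":0.0,"fingers":1},{"ax":0,"ay":0.0019,"az":-0.307,"tx":-0.243,"ty":-0.181,"tz":0.0,"fingers":1},{"ax":0,"ay":0.0019,"az":-0.307,"tx":-0.243,"ty":-0.181,"tz":0.0,"fingers":1},{"ax":0,"ay":0.0019,"az":-0.307,"tx":-0.243,"ty":-0.181,"tz":0.0,"fingers":1}]'; python3 -c "
from h import *
go((.5965,-.3668,.24),np.radians(96.3))"
```

```text
t: 37.18
tcp_pos: [0.5945, -0.3407, 0.2523]
ee_rot: [0.001, 0.12, 0.993, -0.0]
wrist_force: [0.5, 0.4, 0.4]
width: 1.003
yaw0 t [-0.0108 -0.0332  0.0165] a [-0.0002  0.0003 -0.1113] rows>=2.8
yaw1 t [-0.0108 -0.0332  0.0165] a [5.000e-04 3.000e-04 8.887e-01] rows>=22.3
now [ 0.5945 -0.3407  0.2523] q [-0.69  0.69  0.9   0.    1.56 -2.02] w 1.003
```

```bash
python3 -m jog '[{"ax":0,"ay":0,"az":-0.111,"tx":-0.0108,"ty":-0.0332,"tz":0.0165,"fingers":1},{"ax":0,"ay":0,"az":-0.111,"tx":-0.0108,"ty":-0.0332,"tz":0.0165,"fingers":1},{"ax":0,"ay":0,"az":-0.111,"tx":-0.0108,"ty":-0.0332,"tz":0.0165,"fingers":1},{"ax":0,"ay":0,"az":-0.111,"tx":-0.0108,"ty":-0.0332,"tz":0.0165,"fingers":1},{"ax":0,"ay":0,"az":-0.111,"tx":-0.0108,"ty":-0.0332,"tz":0.0165,"fingers":1}]'; python3 -c "
from h import *
im=snap('side'); crop(im,210,80,310,180,6,'d3.png')
go((.5965,-.3668,.15),np.radians(96.3))"
```

```text
t: 37.6
tcp_pos: [0.5966, -0.3666, 0.2396]
ee_rot: [0.0, -0.053, 0.999, -0.0]
wrist_force: [0.6, 0.1, -0.4]
width: 1.0
yaw0 t [ 0.0003 -0.0003  0.1199] a [-0.0002  0.0003 -0.0013] rows>=2.2
yaw1 t [ 0.0003 -0.0003  0.1199] a [5.000e-04 4.000e-04 9.987e-01] rows>=25.1
now [ 0.5966 -0.3665  0.2399] q [-0.72  0.73  0.85  0.    1.56 -2.39] w 1.0
```

```bash
python3 -m jog '[{"ax":0,"ay":0,"az":-0.001,"tx":0.004,"ty":0,"tz":0.05,"fingers":1},{"ax":0,"ay":0,"az":-0.001,"tx":0.004,"ty":0,"tz":0.09,"fingers":1},{"ax":0,"ay":0,"az":-0.001,"tx":0.004,"ty":0,"tz":0.118,"fingers":1},{"ax":0,"ay":0,"az":-0.001,"tx":0.004,"ty":0,"tz":0.118,"fingers":0.4},{"ax":0,"ay":0,"az":-0.001,"tx":0.004,"ty":0,"tz":0.118,"fingers":0.2}]'; python3 -c "
from h import *
im=snap('side'); crop(im,215,90,265,180,10,'d3.png')
go((.5945,-.3668,.15),np.radians(96.3))"
```

```text
t: 38.07
tcp_pos: [0.5938, -0.3665, 0.1515]
ee_rot: [0.0, -0.054, 0.999, -0.0]
wrist_force: [0.3, 0.6, 1.3]
width: 0.747
yaw0 t [-0.0003  0.0002  0.0042] a [-0.0008  0.0008 -0.0006] rows>=0.1
yaw1 t [-0.0003  0.0002  0.0042] a [0.0012 0.0012 0.9994] rows>=25.1
now [ 0.5943 -0.367   0.1532] q [-0.72  0.77  1.    0.    1.36 -2.4 ] w 0.664
```

```bash
python3 -m jog '[{"ax":-0.0008,"ay":0.0008,"az":0,"tx":-0.0016,"ty":0,"tz":0.004,"fingers":0.2},{"ax":-0.0008,"ay":0.0008,"az":0,"tx":-0.0016,"ty":0,"tz":0.004,"fingers":-1},{"ax":-0.0008,"ay":0.0008,"az":0,"tx":-0.0016,"ty":0,"tz":0.004,"fingers":-1},{"ax":-0.0008,"ay":0.0008,"az":0,"tx":-0.0016,"ty":0,"tz":0.004,"fingers":-1},{"ax":-0.0008,"ay":0.0008,"az":0,"tx":-0.0016,"ty":0,"tz":0.004,"fingers":-1}]'; python3 -c "
from h import *
s=r.get_state(); print(s['wrist_force'],s['width'])
go((.5945,-.3668,.15),np.radians(96.3))"
```

```text
t: 38.53
tcp_pos: [0.5963, -0.3674, 0.1523]
ee_rot: [0.002, -0.054, 0.999, -0.001]
wrist_force: [0.6, -1.3, 5.8]
width: 0.475
[ 0.64437999 -1.34469369  5.75827844] 0.47515306221738945
yaw0 t [0.0023 0.0011 0.0031] a [-0.0009  0.001  -0.0007] rows>=0.1
yaw1 t [0.0023 0.0011 0.0031] a [0.0015 0.0015 0.9993] rows>=25.1
now [ 0.5963 -0.3674  0.1523] q [-0.72  0.78  0.99  0.    1.37 -2.4 ] w 0.475
```

```bash
python3 -m jog '[{"ax":0,"ay":0,"az":0,"tx":0,"ty":0,"tz":-0.015,"fingers":-1},{"ax":0,"ay":0,"az":0,"tx":0,"ty":0,"tz":-0.028,"fingers":-1},{"ax":0,"ay":0,"az":0,"tx":0,"ty":0,"tz":-0.028,"fingers":-1},{"ax":0,"ay":0,"az":0,"tx":0.02,"ty":0,"tz":-0.028,"fingers":-1},{"ax":0,"ay":0,"az":0,"tx":0.05,"ty":0,"tz":-0.028,"fingers":-1}]'; python3 -c "
from h import *
a=np.radians(6.35);x=-.19
im=snap('side'); crop(im,215,90,265,180,10,'d3.png')
go((.629+np.cos(a)*x,-.3635+np.sin(a)*x,.1745),np.radians(96.3)); print(r.get_state()['wrist_force'])"
```

```text
t: 38.95
tcp_pos: [0.5594, -0.3708, 0.173]
ee_rot: [0.002, -0.055, 0.998, -0.001]
wrist_force: [-0.5, -0.9, -1.8]
width: 0.478
yaw0 t [ 0.1546 -0.0004 -0.0021] a [-0.0006  0.0002 -0.0009] rows>=2.8
yaw1 t [ 0.1546 -0.0004 -0.0021] a [3.000e-04 1.000e-03 9.991e-01] rows>=25.1
now [ 0.5554 -0.3719  0.173 ] q [-0.76  0.69  1.1  -0.    1.35 -2.44] w 0.476
[-2.41972041 -1.16535718 -0.06094768]
```

```bash
python3 -m jog '[{"ax":0,"ay":0,"az":0,"tx":0.03,"ty":0,"tz":-0.002,"fingers":-1},{"ax":0,"ay":0,"az":0,"tx":0.06,"ty":0,"tz":-0.002,"fingers":-1},{"ax":0,"ay":0,"az":0,"tx":0.09,"ty":0,"tz":-0.002,"fingers":-1},{"ax":0,"ay":0,"az":0,"tx":0.12,"ty":0,"tz":-0.002,"fingers":-1},{"ax":0,"ay":0,"az":0,"tx":0.155,"ty":0,"tz":-0.002,"fingers":-1}]'; python3 -c "
from h import *
im=snap('side'); crop(im,230,70,330,180,7,'d3.png')
go((.44,-.38,.215),np.radians(96.5)); print(r.get_state()['wrist_force'])"
```

```text
t: 39.42
tcp_pos: [0.439, -0.3841, 0.1746]
ee_rot: [0.0, -0.054, 0.999, -0.001]
wrist_force: [-0.3, -0.7, -1.1]
width: 0.472
yaw0 t [-0.0068  0.0057 -0.0539] a [-0.0004 -0.0005 -0.0025] rows>=1.0
yaw1 t [-0.0068  0.0057 -0.0539] a [-8.000e-04  7.000e-04  9.975e-01] rows>=25.1
now [ 0.4353 -0.3848  0.1746] q [-0.92  0.49  1.42 -0.    1.23 -2.6 ] w 0.477
[-1.9896391  -3.65472256 -0.38715251]
```

```bash
python3 - <<'E'
from h import *
im=snap("side"); cv2.imwrite("pics/s5.png",im[:,:,::-1]); c=cv2.resize(im[195:232,230:268,::-1],None,fx=20,fy=16,interpolation=cv2.INTER_CUBIC); crop(im,230,198,268,228,20,"f1.png")
im=snap("top"); cv2.imwrite("pics/t5.png",im[:,:,::-1]); crop(im,245,178,277,208,20,"f2.png")
E
python3 - <<'E'
from h import *
np.set_printoptions(precision=4,suppress=True)
for p in((247.65,210.1),(247.65,209.8),(247.35,210)): print(plane("side",p,.0775))
print(plane("top",(261,193.3),.0775))
# top camera vs robot: known bottle spots placed (robot TCP) spout tops visible in t5
for X in((.580,-.0674,.154),(.5753,-.0234,.144),(.5703,.0204,.154),(.565,.0641,.144)): print(proj("top",[X]),proj("side",[X]))
im=cv2.imread("pics/t5.png")[:,:,::-1]; crop(im,225,150,295,190,11,"f3.png")
im=cv2.imread("pics/s5.png")[:,:,::-1]; crop(im,210,165,250,235,11,"f4.png")
E
```

```text
[ 0.5124 -0.006   0.0775]
[ 0.5127 -0.0075  0.0775]
[ 0.5133 -0.0064  0.0775]
[ 0.5121 -0.0091  0.0775]
[[279.4641 166.6016]] [[227.8002 172.9599]]
[[265.1478 169.1918]] [[225.9543 183.8701]]
[[250.9487 170.3648]] [[223.892  188.8019]]
[[236.8914 173.1245]] [[222.08   200.8254]]
```

```bash
python3 -c "
from h import *
go((.395,-.2,.195),np.radians(96.5)); go((.5,-.009,.195),np.radians(96.5))"
```

```text
yaw0 t [ 0.0321  0.2509 -0.0273] a [-0.0007  0.0002 -0.0026] rows>=4.6
yaw1 t [ 0.0321  0.2509 -0.0273] a [3.000e-04 1.100e-03 9.974e-01] rows>=25.1
now [ 0.4388 -0.3847  0.175 ] q [-0.92  0.5   1.41 -0.    1.23 -2.6 ] w 0.477
yaw0 t [-0.1338  0.4895 -0.0277] a [-0.0007  0.0002 -0.0026] rows>=9.1
yaw1 t [-0.1338  0.4895 -0.0277] a [3.000e-04 1.100e-03 9.974e-01] rows>=25.1
now [ 0.4388 -0.3847  0.175 ] q [-0.92  0.5   1.41 -0.    1.23 -2.6 ] w 0.477
```

```bash
python3 -m jog '[{"ax":0,"ay":0,"az":-0.0026,"tx":0.012,"ty":0.05,"tz":-0.0275,"fingers":-1},{"ax":0,"ay":0,"az":-0.0026,"tx":0.024,"ty":0.1,"tz":-0.0275,"fingers":-1},{"ax":0,"ay":0,"az":-0.0026,"tx":0.032,"ty":0.15,"tz":-0.0275,"fingers":-1},{"ax":0,"ay":0,"az":-0.0026,"tx":0.032,"ty":0.2,"tz":-0.0275,"fingers":-1},{"ax":0,"ay":0,"az":-0.0026,"tx":0.032,"ty":0.25,"tz":-0.0275,"fingers":-1}]'; python3 -m jog '[{"ax":0,"ay":0,"az":0,"tx":0,"ty":0.05,"tz":0,"fingers":-1},{"ax":0,"ay":0,"az":0,"tx":-0.02,"ty":0.1,"tz":0,"fingers":-1},{"ax":0,"ay":0,"az":0,"tx":-0.06,"ty":0.15,"tz":0,"fingers":-1},{"ax":0,"ay":0,"az":0,"tx":-0.1,"ty":0.2,"tz":0,"fingers":-1},{"ax":0,"ay":0,"az":0,"tx":-0.14,"ty":0.24,"tz":0,"fingers":-1}]';python3 -c "
from h import *
go((.51,-.009,.185),np.radians(96.5)); print(r.get_state()['wrist_force'])"
```

```text
t: 39.98
tcp_pos: [0.3951, -0.199, 0.1954]
ee_rot: [0.001, -0.056, 0.998, -0.001]
wrist_force: [-0.3, 0.4, -0.0]
width: 0.478
t: 40.4
tcp_pos: [0.472, -0.0163, 0.1958]
ee_rot: [0.001, -0.057, 0.998, -0.001]
wrist_force: [0.4, -1.4, -0.7]
width: 0.477
yaw0 t [-0.0514  0.004   0.0145] a [-0.0009  0.0008  0.0001] rows>=1.0
yaw1 t [-0.0514  0.004   0.0145] a [-0.0012 -0.0014 -0.9999] rows>=25.1
now [ 0.472  -0.0163  0.1958] q [-0.28  0.24  1.72 -0.    1.18 -1.97] w 0.477
[ 0.44011522 -1.35738951 -0.67925519]
```

```bash
python3 -m jog '[{"ax":-0.0009,"ay":0.0008,"az":0,"tx":-0.03,"ty":0.004,"tz":0,"fingers":-1},{"ax":-0.0009,"ay":0.0008,"az":0,"tx":-0.0514,"ty":0.004,"tz":0.0,"fingers":-1},{"ax":-0.0009,"ay":0.0008,"az":0,"tx":-0.0514,"ty":0.004,"tz":0.0,"fingers":-1},{"ax":-0.0009,"ay":0.0008,"az":0,"tx":-0.0514,"ty":0.004,"tz":0.0145,"fingers":-1},{"ax":-0.0009,"ay":0.0008,"az":0,"tx":-0.0514,"ty":0.004,"tz":0.0145,"fingers":-1}]'; python3 -c "
from h import *
im=snap('side'); cv2.imwrite('pics/s6.png',im[:,:,::-1]); crop(im,225,150,270,225,10,'f1.png')
s=r.get_state(); T=R_(s['ee_rot']); t=s['tcp_pos']
for k in(.0037,-.0583,-.0883): print(proj('side',[t+[0,0,k]]))
print(proj('side',[(.5123,-.0088,.0775)]))
go((.512,-.0088,.16),np.radians(96.5)); print(s['wrist_force'])"
```

```text
t: 40.82
tcp_pos: [0.5094, -0.0085, 0.1836]
ee_rot: [-0.001, -0.057, 0.998, 0.0]
wrist_force: [-1.0, 0.6, -1.5]
width: 0.477
[[248.65234888 174.11657086]]
[[248.78137258 194.45927211]]
[[248.84251867 203.93698386]]
[[247.88949861 209.56915861]]
yaw0 t [-0.0033 -0.0006  0.0325] a [ 0.0002 -0.0006  0.0002] rows>=0.6
yaw1 t [-0.0033 -0.0006  0.0325] a [ 1.000e-03  4.000e-04 -9.998e-01] rows>=25.1
now [ 0.5095 -0.0087  0.1844] q [-0.25  0.33  1.63  0.    1.18 -1.93] w 0.478
[-0.85059994 -0.37568676 -0.04244205]
```

```bash
python3 -c "
from h import *
print(proj('side',[(.4353,-.3848,.1746-.0883),(.4353,-.3848,.1746-.0953)]))
im=cv2.imread('pics/s6.png')[:,:,::-1]; crop(im,236,183,262,220,20,'f2.png')"
```

```text
[[290.79699219 150.81567609]
 [290.71632826 152.67325851]]
```

```bash
python3 -m jog '[{"ax":0,"ay":-0.0006,"az":0,"tx":-0.0022,"ty":0,"tz":0,"fingers":-1},{"ax":0,"ay":-0.0006,"az":0,"tx":-0.0022,"ty":0,"tz":0.006,"fingers":-1},{"ax":0,"ay":-0.0006,"az":0,"tx":-0.0022,"ty":0,"tz":0.012,"fingers":-1},{"ax":0,"ay":-0.0006,"az":0,"tx":-0.0022,"ty":0,"tz":0.0125,"fingers":-1},{"ax":0,"ay":-0.0006,"az":0,"tx":-0.0022,"ty":0,"tz":0.0125,"fingers":-1}]'; python3 -c "
from h import *
im=snap('side'); cv2.imwrite('pics/s6.png',im[:,:,::-1]); crop(im,236,183,262,220,20,'f2.png')
s=r.get_state()
go((.512,-.0088,.16),np.radians(96.5)); print(s['wrist_force'])"
```

```text
t: 41.28
tcp_pos: [0.511, -0.0085, 0.1748]
ee_rot: [-0.0, -0.057, 0.998, 0.0]
wrist_force: [-0.3, -0.6, -0.7]
width: 0.475
yaw0 t [-0.0012 -0.0005  0.02  ] a [ 0.0002 -0.0001  0.0001] rows>=0.4
yaw1 t [-0.0012 -0.0005  0.02  ] a [ 1.000e-04  4.000e-04 -9.999e-01] rows>=25.1
now [ 0.5111 -0.0086  0.175 ] q [-0.25  0.35  1.64  0.    1.16 -1.93] w 0.476
[ 0.57221239 -0.09771747  0.52741972]
```

```bash
python3 -m jog '[{"ax":0,"ay":0,"az":0,"tx":0,"ty":0,"tz":0.003,"fingers":-1},{"ax":0,"ay":0,"az":0,"tx":0,"ty":0,"tz":0.006,"fingers":-1},{"ax":0,"ay":0,"az":0,"tx":0,"ty":0,"tz":0.009,"fingers":-1}]'; python3 -c "
from h import *
s=r.get_state(); print(s['tcp_pos'],s['wrist_force'],s['wrist_torque'])"
```

```text
t: 41.58
tcp_pos: [0.5111, -0.0086, 0.1681]
ee_rot: [-0.0, -0.057, 0.998, 0.0]
wrist_force: [-0.8, -0.4, -1.2]
width: 0.476
[ 0.51106135 -0.00855265  0.16806046] [-0.81190196 -0.35633084 -1.22836455] [ 0.02231987 -0.03865065  0.0796787 ]
```

```bash
python3 -m jog '[{"ax":0,"ay":0,"az":0,"tx":0,"ty":0,"tz":0.003,"fingers":-1},{"ax":0,"ay":0,"az":0,"tx":0,"ty":0,"tz":0.005,"fingers":-1},{"ax":0,"ay":0,"az":0,"tx":0,"ty":0,"tz":0.007,"fingers":-1},{"ax":0,"ay":0,"az":0,"tx":0,"ty":0,"tz":0.007,"fingers":-1}]'; python3 -c "
from h import *
im=snap('side'); crop(im,225,150,270,225,10,'f1.png')
s=r.get_state(); print(s['tcp_pos'],s['wrist_force'],s['wrist_torque'])"
```

```text
t: 41.92
tcp_pos: [0.5109, -0.0085, 0.1625]
ee_rot: [-0.0, -0.057, 0.998, 0.0]
wrist_force: [0.0, 0.5, -0.9]
width: 0.477
[ 0.51101811 -0.00853883  0.16268722] [-0.14771811 -0.02198105 -1.28862169] [ 0.00187652 -0.00493879 -0.02807683]
```

```bash
python3 -m jog '[{"ax":0,"ay":0,"az":0,"tx":0,"ty":0,"tz":0.003,"fingers":-1},{"ax":0,"ay":0,"az":0,"tx":0,"ty":0,"tz":0.006,"fingers":-1},{"ax":0,"ay":0,"az":0,"tx":0,"ty":0,"tz":0.009,"fingers":-1},{"ax":0,"ay":0,"az":0,"tx":0,"ty":0,"tz":0.009,"fingers":-1}]'; python3 -c "
from h import *
s=r.get_state(); print(s['tcp_pos'],s['wrist_force'],s['wrist_torque'])"
```

```text
t: 42.3
tcp_pos: [0.5108, -0.0085, 0.1554]
ee_rot: [-0.001, -0.057, 0.998, 0.001]
wrist_force: [-0.5, -0.6, -1.6]
width: 0.477
[ 0.51078761 -0.00850679  0.15538706] [-0.46020511 -0.57632468 -1.62597939] [-0.03133553  0.02092773 -0.00429867]
```

```bash
python3 -m jog '[{"ax":0,"ay":0,"az":0,"tx":0,"ty":0,"tz":0.003,"fingers":-1},{"ax":0,"ay":0,"az":0,"tx":0,"ty":0,"tz":0.005,"fingers":-1},{"ax":0,"ay":0,"az":0,"tx":0,"ty":0,"tz":0.005,"fingers":-1}]'; python3 -c "
from h import *
s=r.get_state(); print(s['tcp_pos'],s['wrist_force'],s['wrist_torque'])
im=snap('side'); crop(im,225,150,270,225,10,'f1.png')"
```

```text
t: 42.55
tcp_pos: [0.5107, -0.0085, 0.1513]
ee_rot: [-0.001, -0.057, 0.998, 0.001]
wrist_force: [0.4, 0.2, -1.1]
width: 0.477
[ 0.51065397 -0.00848108  0.15126594] [ 0.37765415  0.22029408 -1.13319842] [-0.06471037 -0.03460517 -0.00105759]
```

```bash
python3 -m jog '[{"ax":0.0006,"ay":0,"az":0,"tx":0,"ty":0,"tz":0.002,"fingers":-1},{"ax":0.0006,"ay":0,"az":0,"tx":0,"ty":0,"tz":0.004,"fingers":-1},{"ax":0.0006,"ay":0,"az":0,"tx":0,"ty":0,"tz":0.004,"fingers":-1}]'; python3 -c "
from h import *
s=r.get_state(); print(s['tcp_pos'],s['wrist_force'],s['wrist_torque'])"
```

```text
t: 42.85
tcp_pos: [0.5106, -0.0084, 0.1482]
ee_rot: [-0.001, -0.057, 0.998, -0.0]
wrist_force: [0.3, -0.1, -1.1]
width: 0.476
[ 0.51058336 -0.00843347  0.14819356] [ 0.34531787 -0.10907952 -1.11964465] [-0.01447608 -0.03125423 -0.04221228]
```

```bash
python3 -m jog '[{"ax":0,"ay":0,"az":0.035,"tx":0,"ty":0.0003,"tz":0,"fingers":-1},{"ax":0,"ay":0,"az":0.07,"tx":0,"ty":0.0005,"tz":0,"fingers":-1},{"ax":0,"ay":0,"az":0.105,"tx":-0.0001,"ty":0.0008,"tz":0,"fingers":-1},{"ax":0,"ay":0,"az":0.14,"tx":-0.0002,"ty":0.001,"tz":0,"fingers":-1},{"ax":0,"ay":0,"az":0.175,"tx":-0.0003,"ty":0.0013,"tz":0,"fingers":-1}]'; python3 -c "
from h import *
s=r.get_state(); print(s['tcp_pos'],s['wrist_force'],s['wrist_torque'],s['qpos'].round(2))
Y=R_(s['ee_rot']).as_matrix()[:,1]; print(np.degrees(np.arctan2(Y[1],Y[0])))
im=snap('side'); crop(im,225,150,270,225,10,'f1.png');im=snap('top'); crop(im,220,150,320,230,7,'e1.png')"
```

```text
t: 43.27
tcp_pos: [0.5112, -0.0072, 0.1482]
ee_rot: [-0.0, 0.219, 0.976, -0.0]
wrist_force: [3.4, 1.6, -3.0]
width: 0.479
[ 0.51122268 -0.00720899  0.14818007] [ 3.35988409  1.62233137 -3.02810205] [ 0.3303881  -0.80074473  0.16828814] [-0.24  0.38  1.67 -0.    1.1  -1.37]
64.72058096559162
```

```bash
python3 -m jog '[{"ax":0,"ay":0,"az":0.035,"tx":0,"ty":0.0003,"tz":0,"fingers":-1},{"ax":0,"ay":0,"az":0.07,"tx":0,"ty":0.0005,"tz":0,"fingers":-1},{"ax":0,"ay":0,"az":0.105,"tx":-0.0001,"ty":0.0008,"tz":0,"fingers":-1},{"ax":0,"ay":0,"az":0.14,"tx":-0.0002,"ty":0.001,"tz":0,"fingers":-1},{"ax":0,"ay":0,"az":0.175,"tx":-0.0003,"ty":0.0013,"tz":0,"fingers":-1}]'; python3 -c "
from h import *
s=r.get_state(); print(s['tcp_pos'],s['wrist_force'],s['wrist_torque'],s['qpos'].round(2))
Y=R_(s['ee_rot']).as_matrix()[:,1]; print(np.degrees(np.arctan2(Y[1],Y[0])))
im=snap('side'); crop(im,215,140,270,230,8,'f1.png')"
```

```text
t: 43.78
tcp_pos: [0.5128, -0.0065, 0.1483]
ee_rot: [0.001, 0.474, 0.88, 0.0]
wrist_force: [6.7, 1.0, -6.2]
width: 0.475
[ 0.51275103 -0.00647506  0.14831197] [ 6.71997744  1.02553708 -6.20848189] [ 0.27038573 -1.49018857  0.20780494] [-0.24  0.38  1.66  0.    1.09 -0.82]
33.384585330674476
```

```bash
python3 -m jog '[{"ax":0,"ay":0,"az":0.035,"tx":-0.0007,"ty":0.0014,"tz":0,"fingers":-1},{"ax":0,"ay":0,"az":0.07,"tx":-0.0007,"ty":0.0016,"tz":0,"fingers":-1},{"ax":0,"ay":0,"az":0.105,"tx":-0.0008,"ty":0.0019,"tz":0,"fingers":-1},{"ax":0,"ay":0,"az":0.13,"tx":-0.0009,"ty":0.0021,"tz":0,"fingers":-1}]'; python3 -c "
from h import *
s=r.get_state(); print(s['tcp_pos'],s['wrist_force'],s['wrist_torque'],s['qpos'].round(2))
Y=R_(s['ee_rot']).as_matrix()[:,1]; print(np.degrees(np.arctan2(Y[1],Y[0])))
im=snap('side'); crop(im,215,140,270,230,8,'f1.png')"
```

```text
t: 44.17
tcp_pos: [0.5147, -0.0066, 0.1483]
ee_rot: [0.002, 0.646, 0.763, 0.0]
wrist_force: [1.1, -2.6, -3.4]
width: 0.472
[ 0.51467867 -0.00660367  0.14827784] [ 1.12838282 -2.58206414 -3.36207468] [-0.43267714 -0.5517211   0.14724389] [-0.24  0.38  1.66 -0.    1.09 -0.41]
9.512389051569853
```

```bash
python3 -m jog '[{"ax":0,"ay":0,"az":0.025,"tx":-0.0006,"ty":0.0002,"tz":0,"fingers":-1},{"ax":0,"ay":0,"az":0.05,"tx":-0.0006,"ty":0.0004,"tz":0,"fingers":-1},{"ax":0,"ay":0,"az":0.06,"tx":-0.0006,"ty":0.0004,"tz":0,"fingers":-1},{"ax":0,"ay":0,"az":0.06,"tx":-0.0006,"ty":0.0004,"tz":0,"fingers":-1}]'; python3 -c "
from h import *
s=r.get_state(); print(s['tcp_pos'],s['wrist_force'],s['wrist_torque'],s['qpos'].round(2))
Y=R_(s['ee_rot']).as_matrix()[:,1]; print(np.degrees(np.arctan2(Y[1],Y[0])))
im=snap('side'); crop(im,215,140,270,230,8,'f1.png')"
```

```text
t: 44.55
tcp_pos: [0.5153, -0.0072, 0.1483]
ee_rot: [0.002, 0.715, 0.699, 0.001]
wrist_force: [2.2, -0.6, -2.8]
width: 0.476
[ 0.51526527 -0.00723165  0.14828101] [ 2.17965958 -0.60783882 -2.80053646] [-0.27853699 -0.58089017  0.44067318] [-0.24  0.38  1.66 -0.    1.09 -0.22]
-1.2502596155452752
```

```bash
python3 -m jog '[{"ax":0,"ay":0,"az":0.02,"tx":0,"ty":0.0,"tz":0,"fingers":-1},{"ax":0,"ay":0,"az":0.025,"tx":0,"ty":0.0,"tz":0,"fingers":-1},{"ax":0,"ay":0,"az":0.025,"tx":0,"ty":0.0,"tz":0,"fingers":-1}]'; python3 -c "
from h import *
s=r.get_state(); print(s['tcp_pos'],s['wrist_force'],s['wrist_torque'],s['qpos'].round(2))
Y=R_(s['ee_rot']).as_matrix()[:,1]; print(np.degrees(np.arctan2(Y[1],Y[0])))
im=snap('side'); crop(im,215,140,270,230,8,'f1.png')"
```

```text
t: 44.85
tcp_pos: [0.5154, -0.0073, 0.1483]
ee_rot: [0.002, 0.74, 0.673, 0.001]
wrist_force: [3.0, -1.1, -4.4]
width: 0.479
[ 0.51542157 -0.0073112   0.14828258] [ 2.97128708 -1.06949688 -4.38940942] [-0.33369811 -0.74172485  1.24380114] [-0.24  0.39  1.66 -0.    1.09 -0.14]
-5.460059073615963
```

```bash
python3 -m jog '[{"ax":0,"ay":0,"az":-0.03,"tx":0,"ty":-0.0002,"tz":0,"fingers":-1},{"ax":0,"ay":0,"az":-0.052,"tx":0,"ty":-0.0004,"tz":0,"fingers":-1},{"ax":0,"ay":0,"az":-0.052,"tx":0,"ty":-0.0004,"tz":0,"fingers":-1}]'; python3 -c "
from h import *
s=r.get_state(); print(s['tcp_pos'],s['wrist_force'],s['wrist_torque'],s['qpos'].round(2))
Y=R_(s['ee_rot']).as_matrix()[:,1]; print(np.degrees(np.arctan2(Y[1],Y[0])))"
```

```text
t: 45.15
tcp_pos: [0.5148, -0.0071, 0.1483]
ee_rot: [0.002, 0.682, 0.732, 0.0]
wrist_force: [0.1, -0.8, -0.8]
width: 0.473
[ 0.51476448 -0.00711421  0.14830129] [ 0.05248893 -0.81367762 -0.81062232] [-0.11309357 -0.04612488  0.04397082] [-0.24  0.38  1.66 -0.    1.09 -0.31]
4.0761021948011065
```

```bash
python3 -m jog '[{"ax":0,"ay":0,"az":0,"tx":0,"ty":0,"tz":-0.008,"fingers":-1},{"ax":0,"ay":0,"az":0,"tx":0,"ty":0,"tz":-0.018,"fingers":-1},{"ax":0,"ay":0,"az":0,"tx":0,"ty":0,"tz":-0.03,"fingers":-1},{"ax":0,"ay":0,"az":0,"tx":0,"ty":0,"tz":-0.045,"fingers":-1},{"ax":0,"ay":0,"az":0,"tx":0,"ty":0,"tz":-0.06,"fingers":-1}]'; python3 -c "
from h import *
s=r.get_state(); print(s['tcp_pos'],s['wrist_force'],s['wrist_torque'])
im=snap('side'); crop(im,205,140,275,230,8,'f1.png')
go((.42,-.05,.2),np.radians(96.3))"
```

```text
t: 45.57
tcp_pos: [0.5146, -0.0069, 0.1947]
ee_rot: [0.002, 0.682, 0.731, 0.001]
wrist_force: [-0.2, 0.7, -1.2]
width: 0.475
[ 0.51460066 -0.00690575  0.19474815] [-0.21307953  0.66957243 -1.167394  ] [ 0.05183033 -0.06526586  0.00766309]
yaw0 t [-0.0482 -0.131  -0.0048] a [ 0.001   0.0026 -0.5126] rows>=12.9
yaw1 t [-0.0482 -0.131  -0.0048] a [ 0.0026 -0.001   0.4874] rows>=12.3
now [ 0.5155 -0.0071  0.197 ] q [-0.24  0.33  1.6  -0.    1.21 -0.31] w 0.472
```

```bash
python3 -c "
from h import *
for k in(.006,.0037,0,-.003): print(k,proj('side',[(.5155,-.007,.197+k),(.5155,-.007,.197+k-.092)]))"
```

```text
0.006 [[246.23969521 169.16939792]
 [246.51976382 199.36592453]]
0.0037 [[246.24684542 169.95244777]
 [246.52660752 200.09199034]]
0 [[246.25833218 171.20903909]
 [246.53760062 201.25713638]]
-0.003 [[246.26763149 172.22509896]
 [246.54649916 202.19925488]]
```

```bash
python3 -m jog '[{"ax":0.001,"ay":0.0026,"az":-0.04,"tx":0,"ty":-0.05,"tz":-0.004,"fingers":-1},{"ax":0.001,"ay":0.0026,"az":-0.08,"tx":-0.01,"ty":-0.1,"tz":-0.004,"fingers":-1},{"ax":0.001,"ay":0.0026,"az":-0.12,"tx":-0.03,"ty":-0.14,"tz":-0.004,"fingers":-1},{"ax":0.001,"ay":0.0026,"az":-0.16,"tx":-0.05,"ty":-0.15,"tz":-0.004,"fingers":-1},{"ax":0.001,"ay":0.0026,"az":-0.198,"tx":-0.07,"ty":-0.155,"tz":-0.004,"fingers":-1}]'; python3 -c "
from h import *
go((.395,-.15,.195),np.radians(96.3))"
```

```text
t: 46.03
tcp_pos: [0.4018, -0.0679, 0.2001]
ee_rot: [0.0, 0.423, 0.906, 0.002]
wrist_force: [1.0, -1.0, -0.5]
width: 0.477
yaw0 t [-0.078  -0.0774  0.0063] a [ 1.400e-03  3.000e-04 -3.129e-01] rows>=7.9
yaw1 t [-0.078  -0.0774  0.0063] a [ 3.000e-04 -1.600e-03  6.871e-01] rows>=17.3
now [ 0.4018 -0.0679  0.2001] q [-0.46  0.09  1.89  0.    1.16 -1.16] w 0.477
```

```bash
python3 -c "
from h import *
from math import radians
go((.395,-.15,.195),radians(96.3))"
```

```text
yaw0 t [-0.078  -0.0774  0.0063] a [ 1.400e-03  3.000e-04 -3.129e-01] rows>=7.9
yaw1 t [-0.078  -0.0774  0.0063] a [ 3.000e-04 -1.600e-03  6.871e-01] rows>=17.3
now [ 0.4018 -0.0679  0.2001] q [-0.46  0.09  1.89  0.    1.16 -1.16] w 0.477
```

```bash
python3 -m jog '[{"ax":0.001,"ay":0,"az":-0.0398,"tx":-0.02,"ty":-0.02,"tz":0.003,"fingers":-1},{"ax":0.001,"ay":0,"az":-0.0796,"tx":-0.04,"ty":-0.04,"tz":0.005,"fingers":-1},{"ax":0.001,"ay":0,"az":-0.119,"tx":-0.06,"ty":-0.06,"tz":0.006,"fingers":-1},{"ax":0.001,"ay":0,"az":-0.159,"tx":-0.078,"ty":-0.0774,"tz":0.006,"fingers":-1},{"ax":0.001,"ay":0,"az":-0.199,"tx":-0.078,"ty":-0.0774,"tz":0.006,"fingers":-1}]' && python3 -c "
from h import *
from math import radians
go((.395,-.25,.195),radians(96.3))"
```

```text
t: 46.45
tcp_pos: [0.3949, -0.1525, 0.1957]
ee_rot: [0.001, 0.125, 0.992, 0.0]
wrist_force: [-0.2, 1.2, -0.7]
width: 0.476
yaw0 t [-0.0324 -0.1259  0.0009] a [ 0.      0.0005 -0.1147] rows>=2.9
yaw1 t [-0.0324 -0.1259  0.0009] a [ 6.000e-04 -0.000e+00  8.853e-01] rows>=22.3
now [ 0.3949 -0.1525  0.1957] q [-0.65  0.13  1.85  0.    1.15 -1.97] w 0.476
```

```bash
python3 -m jog '[{"ax":0,"ay":0,"az":-0.0398,"tx":-0.012,"ty":-0.042,"tz":0.001,"fingers":-1},{"ax":0,"ay":0,"az":-0.0796,"tx":-0.022,"ty":-0.084,"tz":0.001,"fingers":-1},{"ax":0,"ay":0.0005,"az":-0.1147,"tx":-0.0324,"ty":-0.1259,"tz":0.001,"fingers":-1},{"ax":0,"ay":0.0005,"az":-0.1147,"tx":-0.0324,"ty":-0.1259,"tz":0.001,"fingers":-1}]' && python3 -c "
from h import *
from math import radians
go((.440,-.3845,.1748),radians(96.35))"
```

```text
t: 46.78
tcp_pos: [0.3949, -0.2544, 0.1953]
ee_rot: [0.0, -0.057, 0.998, -0.001]
wrist_force: [1.2, 0.7, -1.1]
width: 0.475
yaw0 t [-0.0401 -0.1791  0.0278] a [-0.0006  0.0002  0.0008] rows>=3.3
yaw1 t [-0.0401 -0.1791  0.0278] a [-3.000e-04 -1.000e-03 -9.992e-01] rows>=25.1
now [ 0.3949 -0.2544  0.1953] q [-0.82  0.24  1.73 -0.    1.18 -2.51] w 0.475
```

```bash
python3 -m jog '[{"ax":0,"ay":0,"az":0,"tx":-0.005,"ty":-0.05,"tz":0.01,"fingers":-1},{"ax":0,"ay":0,"az":0,"tx":-0.015,"ty":-0.1,"tz":0.02,"fingers":-1},{"ax":0,"ay":0,"az":0.001,"tx":-0.03,"ty":-0.15,"tz":0.0278,"fingers":-1},{"ax":-0.0006,"ay":0,"az":0.0008,"tx":-0.0401,"ty":-0.1791,"tz":0.0278,"fingers":-1},{"ax":-0.0006,"ay":0,"az":0.0008,"tx":-0.0401,"ty":-0.1791,"tz":0.0278,"fingers":-1}]' && python3 -c "
from h import *
from math import radians
im=snap('side')
crop(im,210,80,330,180,6,'ret1.png')
go((.440,-.3845,.1748),radians(96.35))"
```

```text
t: 47.2
tcp_pos: [0.4406, -0.3878, 0.1741]
ee_rot: [0.0, -0.054, 0.999, -0.0]
wrist_force: [0.4, 0.1, -0.0]
width: 0.474
yaw0 t [ 0.0001  0.0016 -0.0007] a [ 0.0001  0.0002 -0.0007] rows>=0.0
yaw1 t [ 0.0001  0.0016 -0.0007] a [ 2.000e-04 -2.000e-04  9.993e-01] rows>=25.1
now [ 0.4402 -0.3857  0.1743] q [-0.92  0.5   1.4   0.    1.24 -2.6 ] w 0.478
```

View pics/ret1.png

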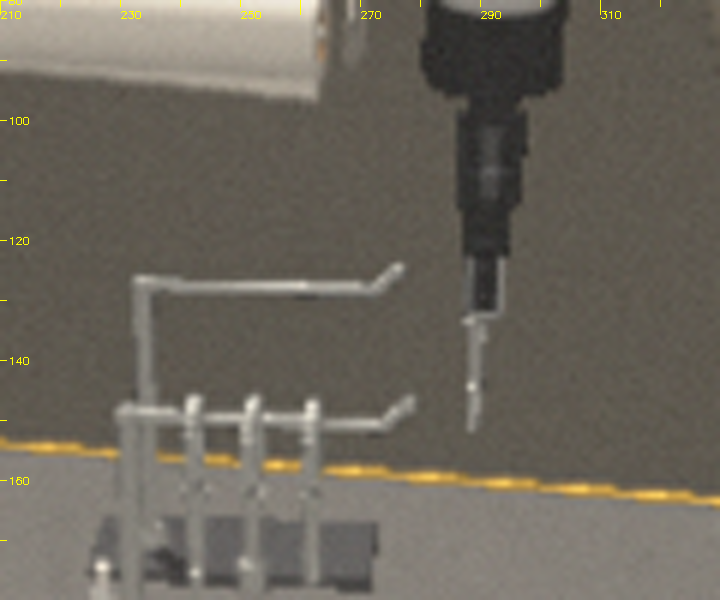

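```bash
python3 -m jog '[{"ax":0,"ay":0,"az":-0.0007,"tx":-0.02,"ty":0.0016,"tz":-0.0007,"fingers":-1},{"ax":0,"ay":0,"az":-0.0007,"tx":-0.045,"ty":0.0016,"tz":-0.0007,"fingers":-1},{"ax":0,"ay":0,"az":-0.0007,"tx":-0.07,"ty":0.0016,"tz":-0.0007,"fingers":-1},{"ax":0,"ay":0,"az":-0.0007,"tx":-0.095,"ty":0.0016,"tz":-0.0007,"fingers":-1},{"ax":0,"ay":0,"az":-0.0007,"tx":-0.095,"ty":0.0016,"tz":-0.0007,"fingers":-1}]' && python3 -c "
from h import *
from math import radians,cos,sin
im=snap('side')
crop(im,210,80,330,180,6,'ret2.png')
a=radians(6.35)
go((.629-.065*cos(a),-.3635-.065*sin(a),.1748),radians(96.35))"
```

```text
t: 47.67
tcp_pos: [0.5131, -0.3748, 0.1752]
ee_rot: [0.001, -0.056, 0.998, 0.0]
wrist_force: [0.4, 0.8, -1.2]
width: 0.48
yaw0 t [-0.0705 -0.0019  0.0004] a [0.0002 0.0002 0.0005] rows>=1.3
yaw1 t [-0.0705 -0.0019  0.0004] a [-3.000e-04  4.000e-04 -9.995e-01] rows>=25.1
now [ 0.5117 -0.3752  0.175 ] q [-0.82  0.61  1.23  0.    1.3  -2.5 ] w 0.478
```

View pics/ret2.png

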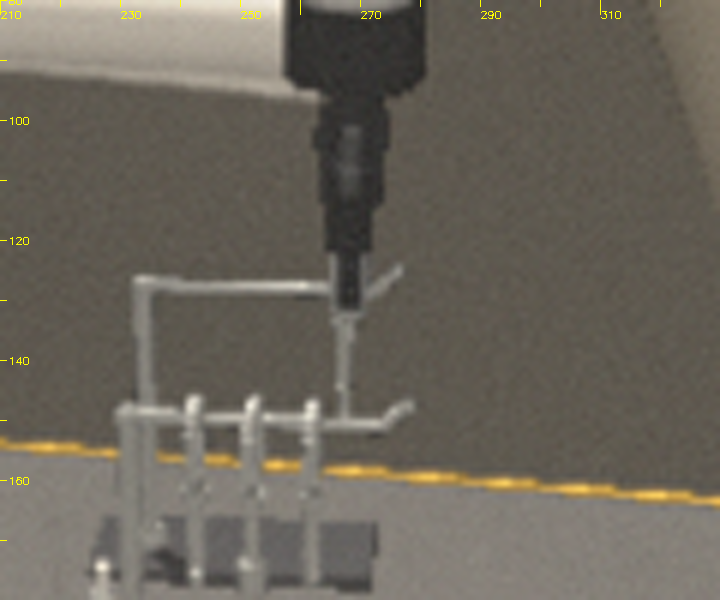

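The key (267 px) is past the tip (276, 125) with no contact force. I'll carry it further in and lower it.

```bash
python3 -m jog '[{"ax":0,"ay":0,"az":0,"tx":-0.03,"ty":-0.0015,"tz":0,"fingers":-1},{"ax":0,"ay":0,"az":0,"tx":-0.06,"ty":-0.0019,"tz":0,"fingers":-1},{"ax":0,"ay":0,"az":0,"tx":-0.0705,"ty":-0.0019,"tz":0.0004,"fingers":-1},{"ax":0,"ay":0,"az":0,"tx":-0.0705,"ty":-0.0019,"tz":0.015,"fingers":-1},{"ax":0,"ay":0,"az":0,"tx":-0.0705,"ty":-0.0019,"tz":0.022,"fingers":-1}]' && python3 -c "
from h import *
from math import radians,cos,sin
a=radians(6.35)
go((.629-.065*cos(a),-.3635-.065*sin(a),.153),radians(96.35))"
```

```text
t: 48.13
tcp_pos: [0.5633, -0.3702, 0.157]
ee_rot: [-0.001, -0.056, 0.998, 0.001]
wrist_force: [-1.2, -0.2, -1.6]
width: 0.479
yaw0 t [-0.0014 -0.0008  0.0054] a [ 0.0007 -0.0003  0.0005] rows>=0.1
yaw1 t [-0.0014 -0.0008  0.0054] a [ 5.000e-04  1.000e-03 -9.995e-01] rows>=25.1
now [ 0.5633 -0.3702  0.157 ] q [-0.76  0.71  1.09  0.    1.33 -2.44] w 0.479
```

```bash
python3 -m jog '[{"ax":0,"ay":0,"az":0,"tx":-0.001,"ty":-0.0008,"tz":0.003,"fingers":-1},{"ax":0,"ay":0,"az":0,"tx":-0.001,"ty":-0.0008,"tz":0.005,"fingers":-1},{"ax":0,"ay":0,"az":0,"tx":-0.001,"ty":-0.0008,"tz":0.0054,"fingers":-1}]' && python3 -c "
from h import *
im=snap('side')
crop(im,210,80,330,180,6,'ret3.png')"
```

```text
t: 48.38
tcp_pos: [0.5633, -0.371, 0.1529]
ee_rot: [-0.001, -0.056, 0.998, 0.001]
wrist_force: [-0.2, -0.4, -1.3]
width: 0.477
```

View pics/ret3.png

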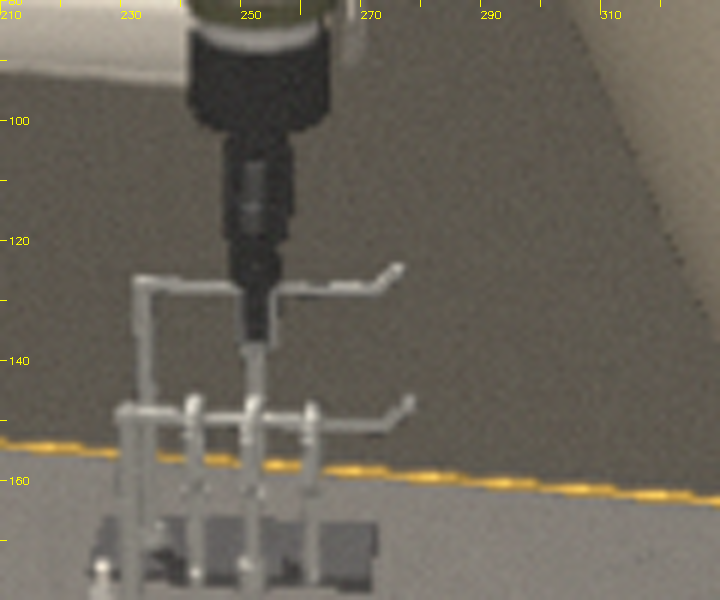

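```bash
python3 -m jog '[{"ax":0,"ay":0,"az":0,"tx":0,"ty":0,"tz":0.001,"fingers":-1},{"ax":0,"ay":0,"az":0,"tx":0,"ty":0,"tz":0.001,"fingers":-1}]'
```

```text
t: 48.6
tcp_pos: [0.5635, -0.3712, 0.1528]
ee_rot: [-0.0, -0.056, 0.998, 0.001]
wrist_force: [-0.7, 0.6, -0.1]
width: 0.476
```

```bash
python3 -m jog '[{"ax":0,"ay":0,"az":0,"tx":0,"ty":0,"tz":0.002,"fingers":-1},{"ax":0,"ay":0,"az":0,"tx":0,"ty":0,"tz":0.002,"fingers":-1},{"ax":0,"ay":0,"az":0,"tx":0,"ty":0,"tz":0.002,"fingers":-1}]'
```

```text
t: 48.85
tcp_pos: [0.5637, -0.3713, 0.1526]
ee_rot: [0.0, -0.056, 0.998, 0.0]
wrist_force: [-1.6, 2.2, 6.6]
width: 0.475
```

It is resting on the arm now (6.6 N), so I'll release.

```bash
python3 -m jog '[{"ax":0,"ay":0,"az":0,"tx":0,"ty":0,"tz":0,"fingers":0.1},{"ax":0,"ay":0,"az":0,"tx":0,"ty":0,"tz":0,"fingers":0.3},{"ax":0,"ay":0,"az":0,"tx":0,"ty":0,"tz":0,"fingers":0.6},{"ax":0,"ay":0,"az":0,"tx":0,"ty":0,"tz":0,"fingers":0.8},{"ax":0,"ay":0,"az":0,"tx":0,"ty":0,"tz":0,"fingers":0.8}]' && python3 -c "
from h import *
im=snap('side')
crop(im,210,80,330,180,6,'ret4.png')"
```

```text
t: 49.27
tcp_pos: [0.5636, -0.3713, 0.1524]
ee_rot: [0.0, -0.056, 0.998, 0.0]
wrist_force: [-1.1, -0.9, -0.1]
width: 0.898
```

View pics/ret4.png

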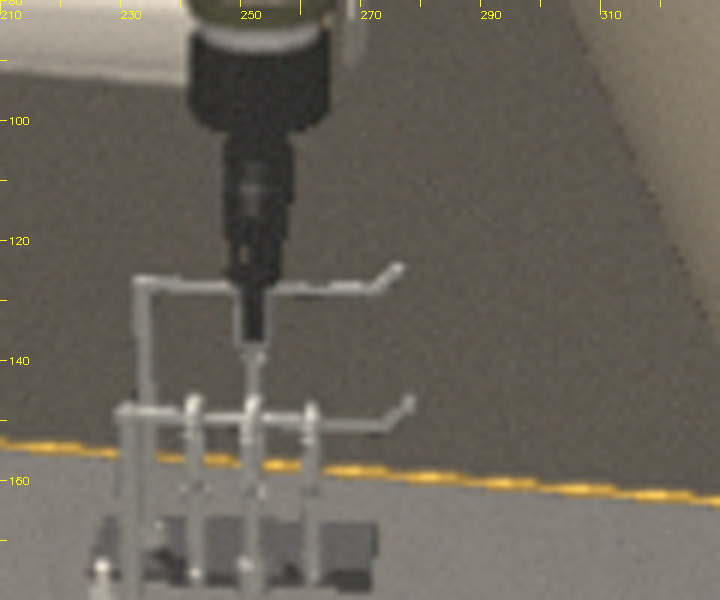

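```bash
python3 -m jog '[{"ax":0,"ay":0,"az":0,"tx":0,"ty":0,"tz":-0.03,"fingers":0.8},{"ax":0,"ay":0,"az":0,"tx":0,"ty":0,"tz":-0.07,"fingers":0.8},{"ax":0,"ay":0,"az":0,"tx":0,"ty":0,"tz":-0.12,"fingers":0.8},{"ax":0,"ay":0,"az":0,"tx":0.05,"ty":0,"tz":-0.14,"fingers":0.8},{"ax":0,"ay":0,"az":0,"tx":0.1,"ty":0,"tz":-0.14,"fingers":0.8}]' && python3 -m jog '[{"ax":0,"ay":0,"az":0,"tx":0.05,"ty":-0.02,"tz":0,"fingers":0.8},{"ax":0,"ay":0,"az":0,"tx":0.1,"ty":-0.04,"tz":0,"fingers":0.8},{"ax":0,"ay":0,"az":0,"tx":0.15,"ty":-0.08,"tz":0,"fingers":0.8},{"ax":0,"ay":0,"az":0,"tx":0.17,"ty":-0.1,"tz":0,"fingers":0.8},{"ax":0,"ay":0,"az":0,"tx":0.17,"ty":-0.1,"tz":0,"fingers":0.8}]' && python3 -c "
from h import *
im=snap('side')
crop(im,200,80,330,180,6,'fin1.png')
import cv2
cv2.imwrite('pics/fin_full.png',cv2.cvtColor(im,cv2.COLOR_RGB2BGR))
it=snap('top'); cv2.imwrite('pics/fin_top.png',cv2.cvtColor(it,cv2.COLOR_RGB2BGR))"
```

```text
t: 49.73
tcp_pos: [0.4899, -0.3804, 0.2615]
ee_rot: [0.003, -0.057, 0.998, -0.003]
wrist_force: [0.8, -0.9, 0.9]
width: 0.906
t: 50.15
tcp_pos: [0.368, -0.4728, 0.2612]
ee_rot: [0.002, -0.054, 0.999, -0.003]
wrist_force: [-0.2, -1.0, -0.0]
width: 0.897
```

View pics/fin1.png

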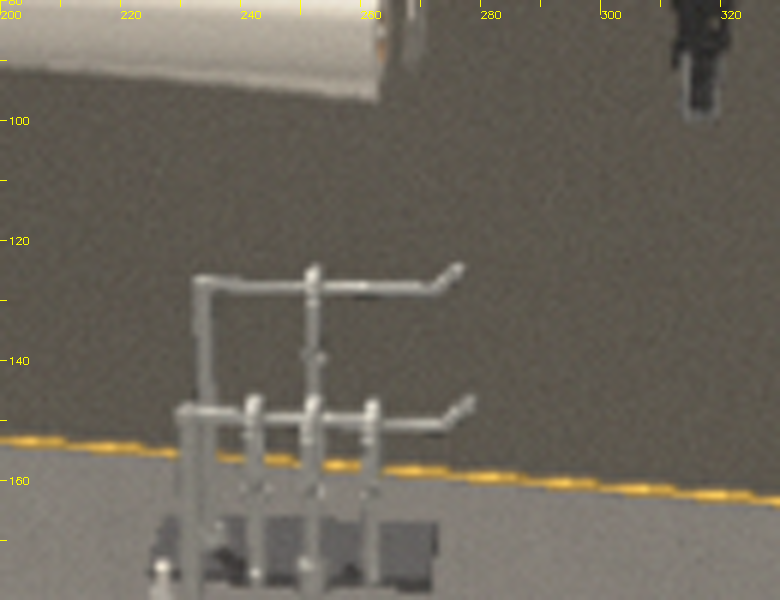

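View pics/fin_full.png

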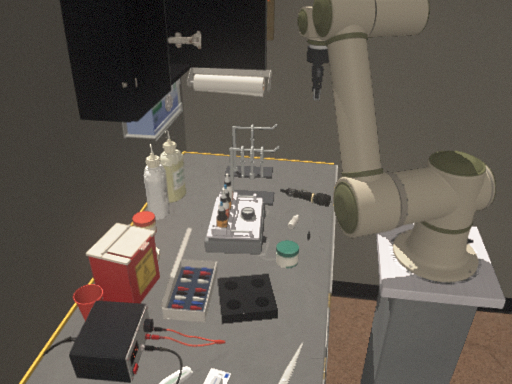

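View pics/fin_top.png

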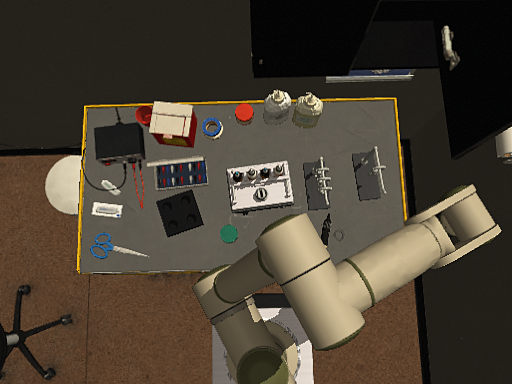

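```bash
python3 -c "
from h import *
import cv2
im=cv2.imread('pics/fin_full.png');it=cv2.imread('pics/fin_top.png')
a=cv2.resize(im[170:255,200:275],None,fx=5,fy=5,interpolation=2);b=cv2.resize(it[150:215,222:302],None,fx=5,fy=5,interpolation=2)
import numpy as np
c=np.zeros((425,775,3),np.uint8);c[:a.shape[0],:a.shape[1]]=a;c[:b.shape[0],375:775]=b
cv2.imwrite('pics/fin_cam.png',c)"
```

```text
(no output)
```

View pics/fin_cam.png

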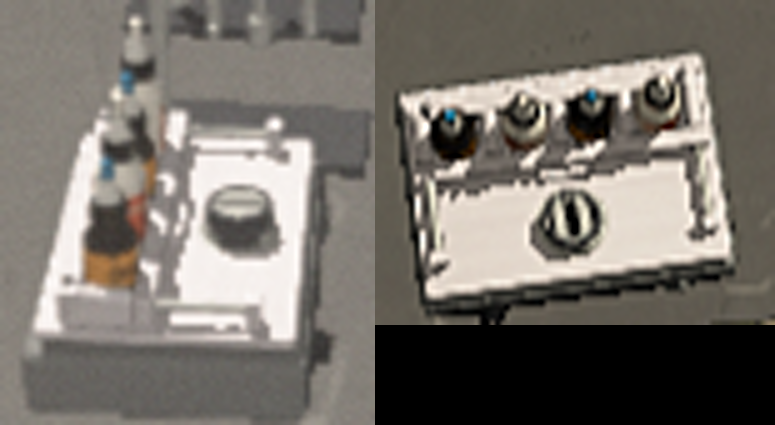

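The final pictures show the cam slot running front to rear, all four bottles upright in their pockets, the clamp key hanging alone at (252, 125), and the other three keys straight on the second stand at rows 147–150. The arm is clear of everything.

```bash
python3 -c "
from workcell import r
print(r.job_done(), r.get_state()['t'])"
```

```text
the job is handed in; nothing more can be done
the job is handed in; nothing more can be done
```

The job is finished and handed in, at about 50 s of the 210 s allowed. I moved the three front keys to the empty stand and stood all four ink bottles in the rack pockets. I then turned the cam clockwise to its stop with the clamp key and hung the key back on its own stand.

The last pictures agreed with this:
- **Bottles:** all four stand upright in the pockets.
- **Cam:** the slot is turned a quarter turn. I could not read the bar's travel directly, so I judged it locked from the slot and from the torque rise at the stop (1.24 N·m).
- **Keys:** the clamp key hangs straight and alone on the first stand, and the other three hang straight on the second.
- **Bystanders:** the tattoo machine, jar and grip looked undisturbed by eye, though I did not measure their positions at the end.
- **Arm:** it stands clear of everything, with about 1 N on the wrist. No check failed.

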